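Start the slow cooker: fill, cover, probe in, push-and-turn knob to high

ROBOT

A 7-joint arm with a two-finger parallel gripper is mounted at the origin on the work surface. World frame = base frame: x ahead of the robot, y to its left, z up, the work surface at z = 0. Lengths are in m, angles in rad, forces in N, time in s.
With the tool pointing down it reaches from about 0.4 to 0.85 m from the base axis. Payload 10.4 kg.
Tool frame: the origin (TCP) lies on the centre line of the jaws, within the pads' length; the fingertips stand 22 mm ahead of it and the grasp point (between the pads) lies 3 mm ahead of it; x points along the fingers, y is the direction in which the jaws open and shut, and the axes are right-handed (so a half turn about x gives the same grasp; the last joint's range is limited). The gripper opens to 87 mm and grips with 3 to 60 N. Pads are 19 mm wide; open, the fingers measure 117 mm over their backs; the gripper's body (75 mm by 190 mm) begins 51 mm behind the grasp point.
Start: joints at [-1.129, 0.332, -0.065, 1.46, 0.022, 1.35, -0.088], TCP at [0.28, 0.559, 0.245] pointing down, gripper open.
Joint ranges: [-2.6, 2.6], [-0.5, 2.12], [-1.47, 1.34], [0.16, 2.42], [-1.27, 4.41], [0.06, 2.06], [-2.6, 2.6]. Speed limits (rad/s): [2.22, 2.22, 2.79, 2.79, 3.14, 3.14, 3.14].

INTERFACE

Orientations are given as a unit quaternion [x, y, z, w].
In Python, from bench import * gives the robot as it stands.
- The arm moves only by the tool arm_command, never from a script. Its argument "targets" is one flat list of numbers, 7 for each row, row after row: the turn, a rotation vector about the tool's x, y, z in units of 45 degrees (1.0 is 45 degrees), then the shift along the tool's x, y, z in units of 25 mm (1.0 is 25 mm), then the opening, from 0 (shut) to 1 (fully open). In form: [wx, wy, wz, tx, ty, tz, fingers, wx, wy, wz, tx, ty, tz, fingers, ...]. A call has 1 to 12 rows; each row shifts and turns the pose as measured when the row begins, along the tool's axes as they then stand; what a row does not reach is not made up. A row lasts 1/12 s, in which the tool goes at most 41.7 mm and 7.16 degrees, less where a joint would pass 70% of its speed; a pose out of reach is approached as far as the arm can. A call with a number of a shift or a turn outside -1 to 1 is refused whole. A call with a gripper value outside its range is refused whole. The fingers move at their own pace and stop on an object; "newtons" is the grip in N (left out, the last holds). Time passes only in rows, so rows that do not move let the fingers close. It gives the time, the measured TCP pose, the force and the opening at its end, in the units of the state.
- read_state(): the state, without advancing time (a new reading comes with each control period).
- camera(name): name is "scene" or "top"; returns the picture (400x640x3 uint8, red, green, blue); there is no depth.
- calibration(name): a dict with "camera_matrix" (3x3 intrinsics, pixels), "R" (3x3) and "t" (3): a world point X has camera coordinates R X + t. Camera axes: x right, y down, z forward; pixel columns grow to the right and rows downward; lengths in m; the calibration is good to about 2 mm. A picture is of the moment at which its call begins. calibration takes no time and is no camera call.
- close_job(): hands the job in, once; it reports no verdict.
The state is a dict: "time": time; "joint_positions": joint angles; "joint_vel": joint speeds; "joint_torque": joint torques, N m; "ee_pos": TCP position; "eef_rot": TCP orientation; "ft_force": force on the tool from outside, world axes, zero at the start; "torque": the same for the moment, N m; "width": finger opening in m.
Only numpy, scipy, OpenCV 4.12 (cv2) and the standard library are available. Lean on these libraries where they do the work, as an engineer would, in place of code of your own. Each camera call takes 0.05 s, during which the arm holds its last target.

TASK

Get the slow cooker going: put every sweet potato on the counter into its pot, set the lid squarely on the pot, and push the temperature probe down into the narrow tube at the cooker's side until its collar sits on the tube's mouth. Only after that switch it on: push the knob in against its spring, turn it clockwise past the safety stop all the way to its end at high, and let it spring back up. Never force the knob over the stop without pushing it in. Leave the jar and the shaker where they stand.

Things in the scene. Friction and masses are not known exactly. Their poses are not given: they have to be found in the camera images.
- pot_floor (a point): centre of the inner floor of the slow cooker's round pot (dark glaze, steel shell 244 mm wide outside, pot inside 216 mm wide and 110 mm deep). Axes of the cooker: x is its own forward axis away from the robot at yaw 0, z up; the console with the knob stands at its -y side. The cooker is fixed to the counter; its place and yaw differ from start to start
- pot_rim (a point): centre of the pot's mouth, level with its rim, 145 mm above the counter; same axes as pot_floor. When the lid is home its flange rests on this rim
- tube_mouth (a point): centre of the open top of the narrow upright metal probe tube that stands behind the console (steel box 150 x 165 mm, 130 mm high); 150 mm above the counter. The mouth is a funnel 31 mm wide inside (36 mm outside) that narrows over 18 mm to a bore of 14 mm. 65 mm below the mouth a rubber plug sits in the bore with about 4 N of friction; the probe's own weight does not move it: the rod must push it 35 mm further down. Nothing springs back
- knob_grip (a point): point on the axis of the cooker's control knob, at the height to grip: in the bar grip 52 mm long, 16 mm thick, 28 mm high, whose top is 8 mm above this point, standing on a 60 mm disc whose top is 20 mm below it; the disc's top is 20 mm above the console. The bar lies along this point's x axis, which turns with the knob; a white line marks its +x half; z is up
- knob_turn (a joint): turn of the knob in rad, growing clockwise seen from above: 0 off (bar along the cooker's x), 1.40 high (end of travel); it starts between 0 and 0.15. With the knob up a safety stop blocks it at about 0.45 (do not force it); pushed in at least 6 mm, better fully, it can be turned past; beyond about 0.86 it is past the stop. Light friction keeps it where it is left
- knob_press (a joint): how far the knob is pushed straight down, m: 0 up, 0.008 fully in. The spring resists with 4 N at the start and 8 N fully in, and lifts the knob again when released
- lid_grip (a point): point on the axis of the black round handle (36 mm diameter, 36 mm high, its top 16 mm above this point) of the round steel lid; z is the lid's axis. The handle's foot is 20 mm below this point, on the flange. The lid starts flat on a gray square trivet 8 mm thick; its mass is about 0.4 kg
- lid_flange (a point): centre of the underside of the lid's flange (230 mm diameter, 6 mm thick), 26 mm below lid_grip; under it a plug 202 mm wide and 10 mm deep goes into the pot
- probe_head (a point): centre of the black round grip (28 mm diameter, 40 mm high) of the cordless temperature probe; z points from the rod up to the grip. Below the grip is a collar, 38 mm wide and 4 mm thick, then a steel rod 9 mm thick and 100 mm long with a tapered tip; the tip is 124 mm below this point. The probe starts upright in a wooden stand 50 x 50 mm and 72 mm high, its rod 62 mm deep in a loose hole
- probe_collar (a point): centre of the underside of the probe's collar, 24 mm below probe_head, where the rod begins
- sweet1_mid (a point): centre of a sweet potato: brown, 80 mm long along this point's x axis, about 44 mm thick, blunt ends, about 0.12 kg, lying on the counter. Three to five of the five are there; for an absent one no pose is given
- sweet2_mid (a point): centre of a sweet potato: brown, 80 mm long along this point's x axis, about 44 mm thick, blunt ends, about 0.12 kg, lying on the counter. Three to five of the five are there; for an absent one no pose is given
- sweet3_mid (a point): centre of a sweet potato: brown, 80 mm long along this point's x axis, about 44 mm thick, blunt ends, about 0.12 kg, lying on the counter. Three to five of the five are there; for an absent one no pose is given
- sweet4_mid (a point): centre of a sweet potato: brown, 80 mm long along this point's x axis, about 44 mm thick, blunt ends, about 0.12 kg, lying on the counter. Three to five of the five are there; for an absent one no pose is given
- sweet5_mid (a point): centre of a sweet potato: brown, 80 mm long along this point's x axis, about 44 mm thick, blunt ends, about 0.12 kg, lying on the counter. Three to five of the five are there; for an absent one no pose is given
- jar: twist-cap glass jar, 72 mm wide, 120 mm high; origin at the centre of its underside; not to be disturbed
- shaker: small glass shaker with steel top, 36 mm wide, 73 mm high; origin at the centre of its underside; not to be disturbed
Things that resemble listed ones, but are neither listed nor needed, are in the scene too. Leave any turquoise look-alike of the part that bears sweet3_mid alone. What is shaped like the part that bears probe_head but blue or yellow is not meant.

How it is judged:
By the outcome, as a careful person would: the job done as asked, in the order asked, and still so for the second after the job is handed in, with the robot touching nothing.
Of sweet1, sweet2, sweet3, sweet4, sweet5 only 3 to 5 are there at a start; the rules pass over those that are not, and their reading is None.
At some moment in a run one of sweet1, sweet2, sweet3, sweet4, sweet5 may be knocked a few centimetres aside while the robot is not near it.
It also fails if it takes over 210 s, if anything falls off the work surface, if the arm or the gripper's body presses on something with over 40 N, if the wrist force passes 120 N, or if a joint passes its speed limit or range.

## Working session

There is one attempt and no reset: what is moved stays moved. The work goes in short steps, Python scripts to look and compute and a tool call to move; the robot and the scene stay as the last step left them, time stands still between calls to the robot, and variables do not carry over. Pictures are saved under pics/ and viewed, and the job is handed in when it is done.

Besides the shell and the picture viewer there is one more tool, called by a JSON object that holds its "op" and its "data", one argument or row to a line. arm_command: Moves the arm, as the interface text tells. Shifts and turns lie within -1 to 1; 1 stands for 25 mm of shift or 45 degrees of turn. Its arguments: {"type":"object","properties":{"targets":{"type":"array","items":{"type":"number","minimum":-1,"maximum":1}},"newtons":{"type":"number"}},"required":["targets"]}

```bash
ls; mkdir -p pics
python3 - <<'E'
from bench import *
import cv2
s=read_state();print(s)
for n in ["scene","top"]:
    im=camera(n);cv2.imwrite(f"pics/{n}0.png",im[:,:,::-1]);c=calibration(n);print(n,c)
E
```

```text
pics
{'time': 0.0, 'joint_positions': array([-1.12859921,  0.33285683, -0.06470416,  1.46093286,  0.02158857,
        1.34986509, -0.08849448]), 'joint_vel': array([ 0.00036659, -0.00025659, -0.00011328, -0.00113638, -0.00048084,
        0.0004705 ,  0.00012123]), 'joint_torque': array([-3.38757263e-04, -6.23243380e+01,  2.44554406e-02, -3.89920843e+01,
       -6.14532921e-02,  3.96340562e-02,  1.55558328e-04]), 'ee_pos': array([0.27999506, 0.5583907 , 0.24376734]), 'eef_rot': array([ 0.16237167,  0.68819373, -0.16331988,  0.68800542]), 'ft_force': array([ 0.2400484 , -1.00480978,  0.32695629]), 'torque': array([0.04698442, 0.05306656, 0.0090958 ]), 'width': 0.08723139603288396}
scene {'camera_matrix': array([[394.83310163,   0.        , 315.77717162],
       [  0.        , 394.83310163, 202.48218492],
       [  0.        ,   0.        ,   1.        ]]), 'R': array([[ 0.82537447,  0.56452825,  0.00805183],
       [ 0.3950695 , -0.56730983, -0.72255079],
       [-0.40333245,  0.59955601, -0.69127094]]), 't': array([-0.36057958, -0.16544186,  1.32469896])}
top {'camera_matrix': array([[400.85450556,   0.        , 314.90752338],
       [  0.        , 400.85450556, 200.42074824],
       [  0.        ,   0.        ,   1.        ]]), 'R': array([[-0.0030503 , -0.99996725,  0.00749604],
       [-0.98302392,  0.00162328, -0.18347025],
       [ 0.18345207, -0.00792842, -0.98299668]]), 't': array([-0.08278185,  0.51813459,  1.34985612])}
```

View pics/scene0.png

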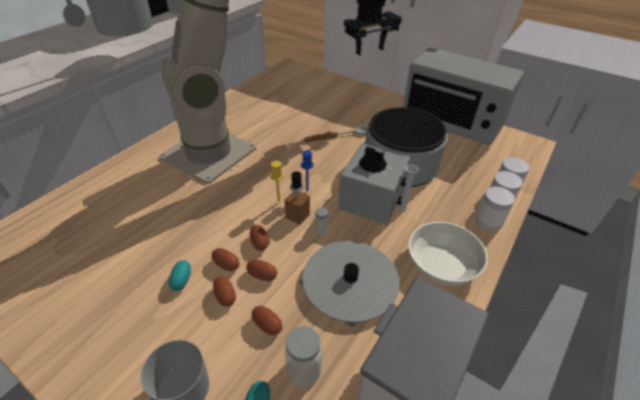

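View pics/top0.png

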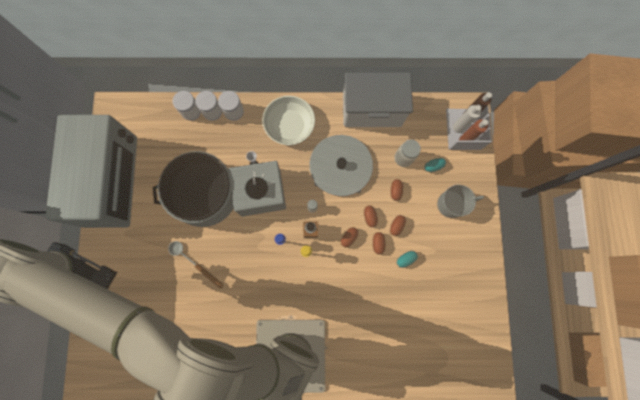

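The top view shows five brown sweet potatoes at about (397,189), (371,216), (398,225), (379,243) and (350,237). The lid handle is at (342,163), the probe stand at (311,229), the cooker at (195,187) and the knob at (257,187). I'll zoom in next.

```bash
cat > h.py <<'E'
import numpy as np, cv2
from bench import *
from scipy.spatial.transform import Rotation as Ro
def ray(n,u,v):
    c=calibration(n);K,R,t=c["camera_matrix"],c["R"],np.array(c["t"])
    d=R.T@np.linalg.solve(K,[u,v,1.]);o=-R.T@t
    return o,d
def at(n,u,v,z):
    o,d=ray(n,u,v);return o+d*(z-o[2])/d[2]
def proj(n,X):
    c=calibration(n);p=c["camera_matrix"]@(c["R"]@np.array(X)+np.array(c["t"]));return p[:2]/p[2]
def tri(a,b):
    # a=(u,v) scene, b=(u,v) top
    A=[];B=[]
    for n,p in (("scene",a),("top",b)):
        o,d=ray(n,*p);d/=np.linalg.norm(d);P=np.eye(3)-np.outer(d,d);A.append(P);B.append(P@o)
    return np.linalg.lstsq(np.vstack(A),np.hstack(B),rcond=None)[0]
def crop(im,x0,y0,w,h,f,name):
    cv2.imwrite(name,cv2.resize(im[y0:y0+h,x0:x0+w],None,fx=f,fy=f,interpolation=cv2.INTER_CUBIC))
def browns(im):
    # rgb
    h=cv2.cvtColor(im,cv2.COLOR_RGB2HSV)
    m=((h[...,0]<8)|(h[...,0]>172))&(h[...,1]>130)&(h[...,2]<190)
    m=m.astype(np.uint8)
    n,l,s,c=cv2.connectedComponentsWithStats(m)
    out=[]
    for i in range(1,n):
        if s[i,4]>40:
            cnt=cv2.findContours((l==i).astype(np.uint8),cv2.RETR_EXTERNAL,cv2.CHAIN_APPROX_NONE)[0][0]
            out.append((s[i,4],c[i],cv2.fitEllipse(cnt) if len(cnt)>5 else None))
    return out
E
python3 - <<'E'
from h import *
t=cv2.imread("pics/top0.png");s=cv2.imread("pics/scene0.png")
crop(t,140,140,160,120,5,"pics/a.png");crop(t,270,120,160,120,5,"pics/b.png");crop(s,260,90,200,150,4,"pics/c.png")
crop(t,280,200,160,80,5,"pics/d.png")
for b in browns(t[:,:,::-1]): print(b)
for b in browns(s[:,:,::-1]): print(b)
E
```

```text
(np.int32(63), array([259.95238095, 270.15873016]), ((260.38543701171875, 270.2731018066406), (10.412192344665527, 14.51499080657959), 60.99211120605469))
(np.int32(48), array([259.25  , 317.3125]), ((259.91265869140625, 317.06915283203125), (9.359779357910156, 12.880576133728027), 140.3102569580078))
```

View pics/a.png

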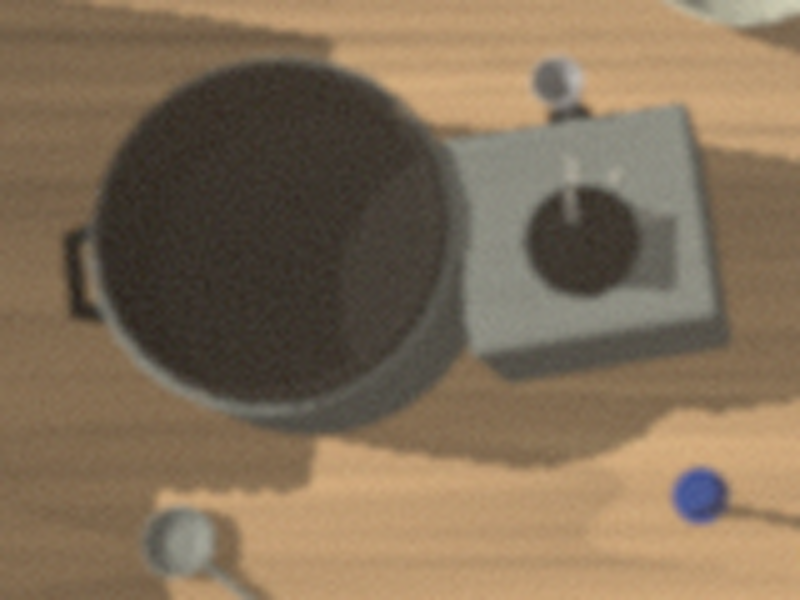

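View pics/b.png

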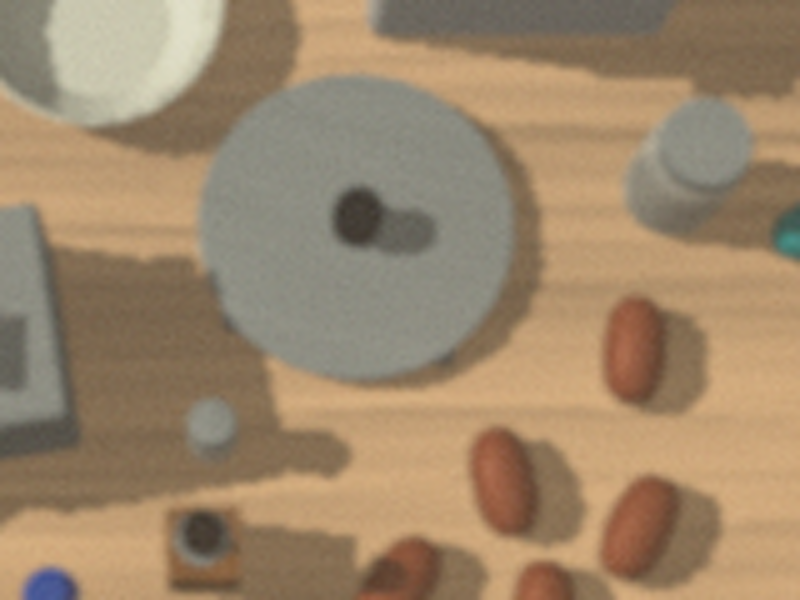

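View pics/c.png

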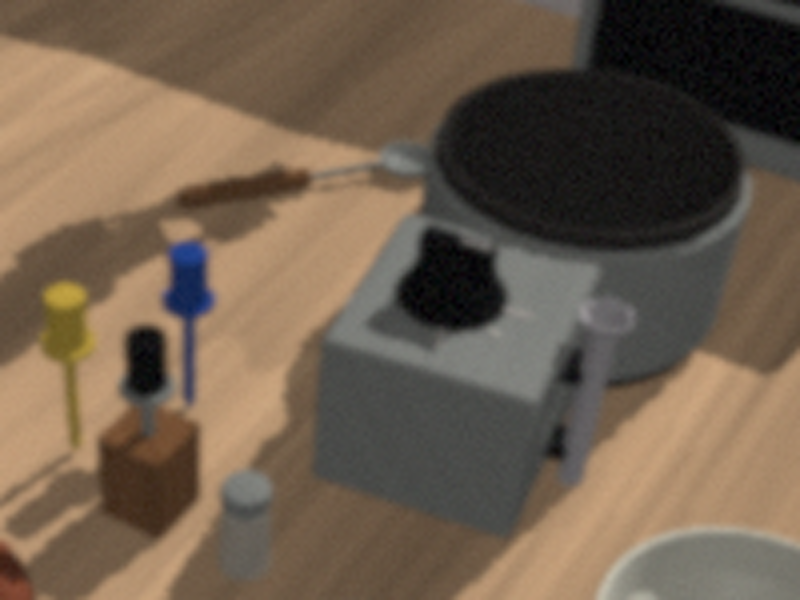

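View pics/d.png

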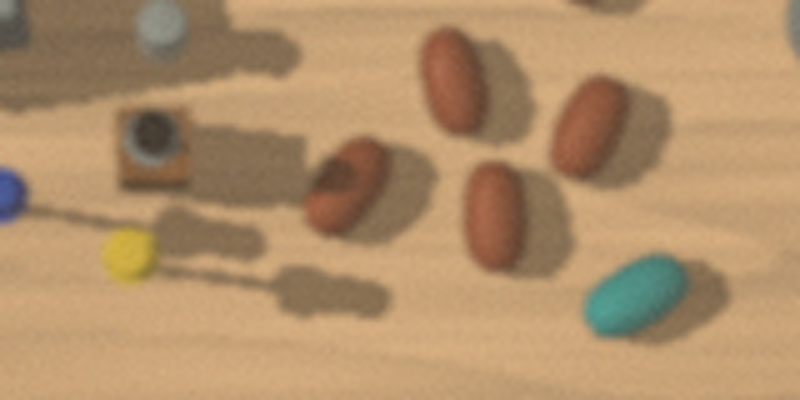

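Run:
```python
from h import *
t=cv2.imread("pics/top0.png");s=cv2.imread("pics/scene0.png")
hs=cv2.cvtColor(t,cv2.COLOR_BGR2HSV)
for p in [(397,189),(371,216),(398,225),(379,243),(352,235),(348,238),(420,210)]: print(p,hs[p[1],p[0]],t[p[1],p[0]])
print("lid handle",at("top",341.4,163,.060))
print("tube tri",tri((411.8,168.8),(251.6,156.2)), at("top",251.6,156.2,.15),at("scene",411.8,168.8,.15))
# probe head: stand 72 high, rod 62 deep => collar at .072+.038=.110; head .134, top .154
print("probe top", at("top",311,226.6,.154),tri((296.7,173.5),(311,226.6)))
print("probe tip/scene top",at("scene",296.7,173.5,.154))
print("knobdisc",at("top",140+583/5,140+245/5,.15),at("scene",260+453/4,90+290/4,.15))
print("knob line",at("top",140+572/5,140+220/5,.178),at("top",140+570/5,140+195/5,.178))
for nm,c in dict(c1=(462,140),c2=(683,107),c3=(720,315),c4=(483,355)).items(): print(nm,at("top",140+c[0]/5,140+c[1]/5,.13))
print("shaker",at("top",270+212/5,120+425/5,.073)); print("jar",at("top",270+705/5,120+143/5,.12))
print("blue",at("top",140+700/5,140+495/5,.145),"yel",at("top",306,251,.145), tri((260+188/4,90+250/4),(280,239)),tri((260+66/4,90+290/4),(306,251)))
for z in [0.145]:
  for u,v in [(97,240),(455,240),(275,58),(275,415)]: print("pot",at("top",140+u/5,140+v/5,z))
```

```text
(397, 189) [  8 139 145] [ 66  88 145]
(371, 216) [  9 139 145] [ 66  90 145]
(398, 225) [ 10 149 144] [ 60  89 144]
(379, 243) [ 10 142 147] [ 65  93 147]
(352, 235) [ 10 129 123] [ 61  81 123]
(348, 238) [  9 132 122] [ 59  78 122]
(420, 210) [ 17 101 204] [123 168 204]
lid handle [ 0.6496295  -0.17760289  0.06      ]
tube tri [0.65043523 0.12665096 0.14862748] [0.64744642 0.12487154 0.15      ] [0.65290099 0.12750483 0.15      ]
probe top [ 0.41352417 -0.07046348  0.154     ] [ 0.41696838 -0.0674578   0.15365662]
probe tip/scene top [ 0.42027484 -0.06439156  0.154     ]
knobdisc [0.53694129 0.10581396 0.15      ] [0.55722625 0.09317765 0.15      ]
knob line [0.54714729 0.10925185 0.178     ] [0.56348269 0.11092708 0.178     ]
c1 [0.61280586 0.19069472 0.13      ]
c2 [0.63541588 0.04414861 0.13      ]
c3 [0.49425729 0.01789221 0.13      ]
c4 [0.46802542 0.17200968 0.13      ]
shaker [ 0.49741347 -0.07518474  0.073     ]
jar [ 0.68291628 -0.41009998  0.12      ]
blue [0.37514815 0.02827227 0.145     ] yel [ 0.33697059 -0.05451298  0.145     ] [0.37887756 0.0314809  0.14368021] [ 0.33953116 -0.05209097  0.1449647 ]
pot [0.54180028 0.42229486 0.145     ]
pot [0.54147264 0.18985591 0.145     ]
pot [0.66492323 0.31317854 0.145     ]
pot [0.4269847  0.30087599 0.145     ]
```

```bash
cat >> h.py <<'E'
def overlay(n,im,x0,y0,w,h,f,circs,name):
    # im BGR; circs: list of (x,y,z,r,color)
    o=cv2.resize(im[y0:y0+h,x0:x0+w],None,fx=f,fy=f,interpolation=cv2.INTER_CUBIC)
    for (x,y,z,r,col) in circs:
        P=[proj(n,[x+r*np.cos(a),y+r*np.sin(a),z]) for a in np.linspace(0,2*np.pi,60)]
        P=((np.array(P)-[x0,y0]+.5)*f-.5)
        cv2.polylines(o,[np.round(P*8).astype(np.int32)],False,col,1,cv2.LINE_AA,3)
    cv2.imwrite(name,o)
E
python3 - <<'E'
from h import *
t=cv2.imread("pics/top0.png");s=cv2.imread("pics/scene0.png")
C=lambda x,y:[(x,y,.15,.018,(0,255,0)),(x,y,.15,.0155,(255,255,0))]
P=lambda x,y:[(x,y,.154,.014,(0,255,0)),(x,y,.114,.019,(0,0,255)),(x,y,.11,.019,(0,0,255))]
L=[(.6496,-.1776,.060,.018,(0,255,0)),(.6496,-.1776,.024,.115,(0,0,255)),(.6496,-.1776,.018,.115,(0,0,255)),(.6496,-.1776,.024,.018,(0,255,0))]
K=[(.54,.1055,.15,.03,(0,255,0)),(.54,.1055,.13,.03,(0,0,255))]
R=[(.546,.306,.145,.122,(0,255,0)),(.546,.306,.145,.108,(0,0,255))]
allc=C(.65,.1265)+P(.4165,-.0675)+L+K+R
overlay("top",t,140,140,160,120,5,allc,"pics/o1.png")
overlay("top",t,270,120,160,120,5,allc,"pics/o2.png")
overlay("scene",s,260,90,200,150,4,allc,"pics/o3.png")
overlay("scene",s,280,200,160,120,5,allc,"pics/o4.png")
E
```

```text
Traceback (most recent call last):
  File "h.py", line 36, in overlay
    P=[proj(n,[x+r*np.cos(a),y+r*np.sin(a),z]) for a in np.linspace(0,2*np.pi,60)]
       ~~~~^^^^^^^^^^^^^^^^^^^^^^^^^^^^^^^^^^^
  File "h.py", line 11, in proj
    c=calibration(n);p=c["camera_matrix"]@(c["R"]@np.array(X)+np.array(c["t"]));return p[:2]/p[2]
ValueError: time passes only in moves, steps and waits
```

View pics/o1.png

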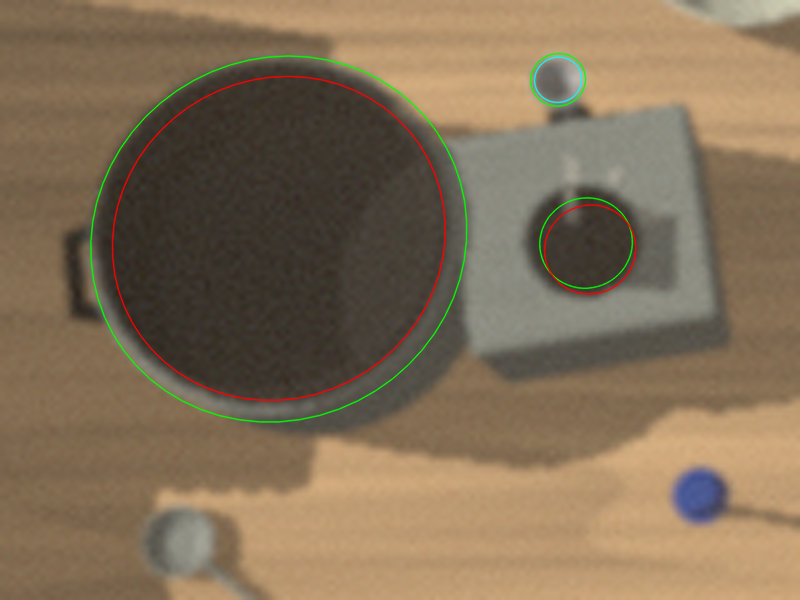

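View pics/o2.png

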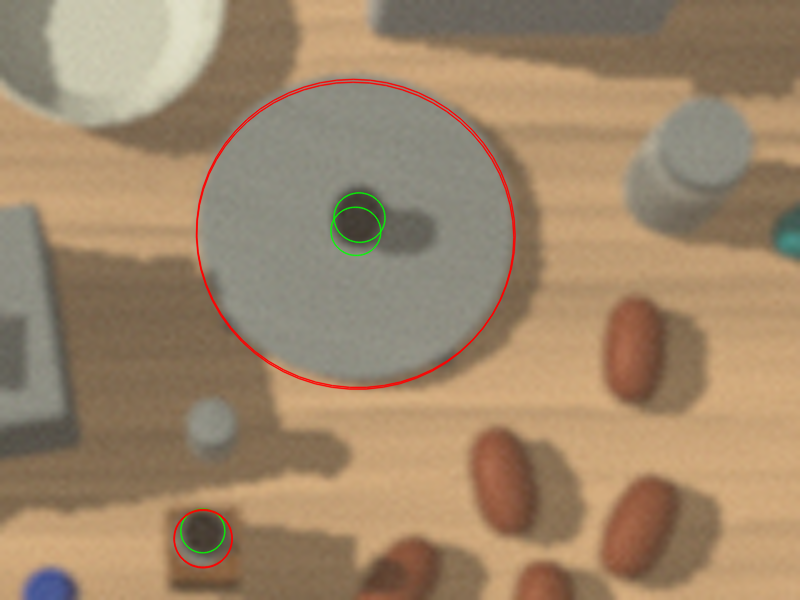

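View pics/o3.png

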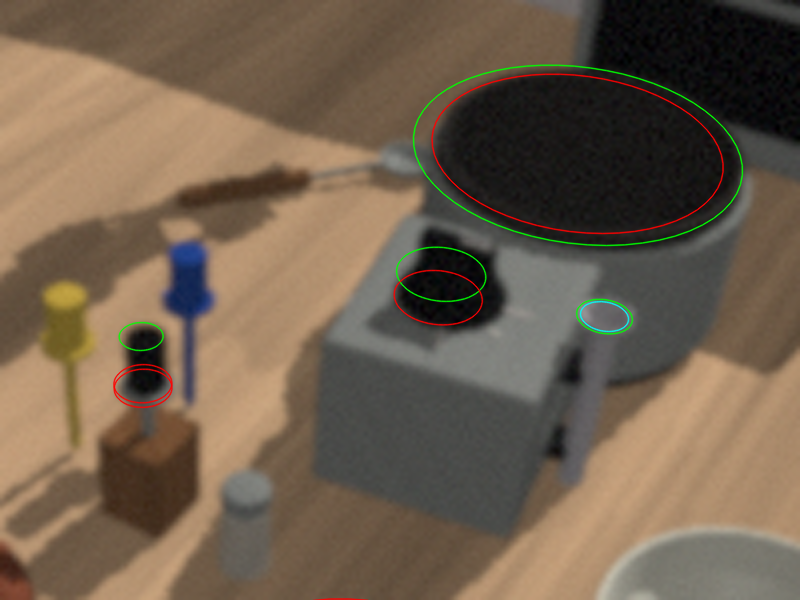

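```bash
python3 - <<'E'
import pickle
from bench import *
pickle.dump({n:calibration(n) for n in("scene","top")},open("cal.pkl","wb"))
E
sed -i 's/^from bench import \*/from bench import *\nimport pickle\nCAL=pickle.load(open("\.\/cal.pkl","rb"))\ncalibration=lambda n:CAL[n]/' h.py
cat >> h.py <<'E'
def pots(im,zc=.022):
    """im RGB top view; returns world center,yaw(of long axis),len"""
    f=4
    big=cv2.resize(im,None,fx=f,fy=f,interpolation=cv2.INTER_CUBIC)
    h=cv2.cvtColor(big,cv2.COLOR_RGB2HSV).astype(int)
    b=big.astype(int)
    m=((b[...,0]-b[...,1]>28)&(b[...,0]*1.0/np.maximum(b[...,1],1)>1.42)).astype(np.uint8)
    m=cv2.morphologyEx(m,cv2.MORPH_OPEN,np.ones((9,9)))
    n,l,s,c=cv2.connectedComponentsWithStats(m)
    for i in range(1,n):
        if 1200<s[i,4]<8000:
            cnt=cv2.findContours((l==i).astype(np.uint8),cv2.RETR_EXTERNAL,cv2.CHAIN_APPROX_NONE)[0][0]
            (cx,cy),(w,hh),a=cv2.minAreaRect(cnt)
            e=cv2.fitEllipse(cnt)
            u,v=(c[i]+.5)/f-.5
            th=np.deg2rad(e[2]+90)
            p=at("top",u,v,zc);q=at("top",u+8*np.cos(th),v+8*np.sin(th),zc)
            print("px %.1f %.1f area %.0f"%(u,v,s[i,4]/f/f),"xy",np.round(p[:2],4),"yaw deg %.0f"%np.rad2deg(np.arctan2(q[1]-p[1],q[0]-p[0])),"ax",np.round(np.array(e[1])/f,1))
def go(x,y,z,yawj):
    """print tool-frame delta to reach pos w/ tool down, jaw(y) axis at world yaw yawj deg (mod 180)"""
    s=read_state();R=Ro.from_quat(s["eef_rot"]).as_matrix();p=np.array(s["ee_pos"])
    best=None
    for k in (0,180):
        a=np.deg2rad(yawj+k);yy=np.array([np.cos(a),np.sin(a),0]);xx=np.array([0,0,-1.]);T=np.c_[xx,yy,np.cross(xx,yy)]
        rv=Ro.from_matrix(R.T@T).as_rotvec()
        if best is None or np.linalg.norm(rv)<np.linalg.norm(best): best=rv
    d=R.T@(np.array([x,y,z])-p)
    print("t %.2f"%s["time"],"pos",np.round(p,4),"jawyaw %.1f"%np.rad2deg(np.arctan2(R[1,1],R[0,1])),"F",np.round(s["ft_force"],1),"w %.4f"%s["width"],"j7 %.2f"%s["joint_positions"][6])
    print("turn units",np.round(best/np.deg2rad(45),3),"shift units",np.round(d/.025,2), "world d",np.round(np.array([x,y,z])-p,4))
E
python3 - <<'E'
from h import *
t=cv2.imread("pics/top0.png")
pots(t[:,:,::-1].copy())
L=[(.6496,-.1776,.060,.018,(0,255,0)),(.6496,-.1776,.024,.115,(0,0,255)),(.6496,-.1776,.018,.115,(0,0,255)),(.6496,-.1776,.024,.018,(0,255,0))]
overlay("scene",cv2.imread("pics/scene0.png"),280,200,160,120,5,L,"pics/o4.png")
go(.55,-.3,.2,0)
E
```

```text
px 472.3 131.5 area 189 xy [ 0.78   -0.6648] yaw deg 124 ax [10.8 27. ]
px 396.1 189.4 area 181 xy [ 0.5624 -0.375 ] yaw deg 174 ax [10.9 20.6]
px 370.0 215.9 area 185 xy [ 0.4669 -0.2785] yaw deg 11 ax [10.8 21.3]
px 397.1 225.0 area 189 xy [ 0.4343 -0.3732] yaw deg 154 ax [11.2 21. ]
px 349.0 237.1 area 163 xy [ 0.3921 -0.203 ] yaw deg 143 ax [10.2 21.9]
px 378.3 242.7 area 194 xy [ 0.3722 -0.3049] yaw deg 0 ax [11.1 21.7]
t 0.10 pos [0.28   0.5584 0.2438] jawyaw 63.4 F [ 0.4 -0.3  0.2] w 0.0872 j7 -0.09
turn units [1.408e+00 1.000e-03 1.000e-03] shift units [  1.79 -25.85  25.04] world d [ 0.27   -0.8584 -0.0438]
```

View pics/o4.png

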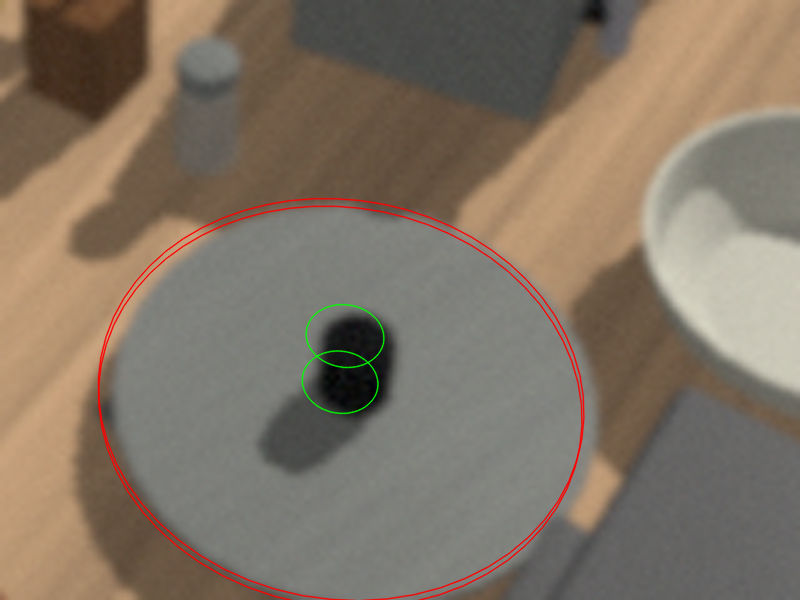

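Run:
```python
from h import *
go(.5624,-.375,.15,84)
```

```text
t 0.10 pos [0.28   0.5584 0.2438] jawyaw 63.4 F [ 0.4 -0.3  0.2] w 0.0872 j7 -0.09
turn units [-0.458 -0.     0.002] shift units [  3.79 -28.31  26.83] world d [ 0.2824 -0.9334 -0.0938]
```

{"op": "arm_command", "data": {
  "targets": [0.153, 0, 0, 0, 0, 0, 1, 0.153, 0, 0, 0, 0, 0, 1, 0.153, 0, 0, 0, 0, 0, 1],
  "newtons": 15
}}

```text
time: 0.35
ee_pos: [0.2799, 0.5577, 0.2423]
eef_rot: [0.285, 0.647, -0.288, 0.646]
ft_force: [0.8, -0.0, 0.6]
width: 0.0869
```

Run:
```python
from h import *
go(.5624,-.375,.15,84)
```

```text
t 0.35 pos [0.2799 0.5577 0.2423] jawyaw 42.2 F [ 0.8 -0.   0.6] w 0.0869 j7 -0.45
turn units [-0.928  0.     0.005] shift units [  3.81 -16.69  35.22] world d [ 0.2825 -0.9327 -0.0923]
```

{"op": "arm_command", "data": {
  "targets": [-0.155, 0, 0, 0, 0, 1, 1, -0.155, 0, 0, 0, 0, 1, 1, -0.155, 0, 0, 0, 0, 1, 1, -0.155, 0, 0, 0, 0, 1, 1, -0.155, 0, 0, 0, 0, 1, 1, -0.155, 0, 0, 0, 0, 1, 1]
}}

```text
time: 0.85
ee_pos: [0.401, 0.481, 0.2393]
eef_rot: [0.037, 0.708, -0.041, 0.704]
ft_force: [0.1, 0.6, -0.1]
width: 0.0871
```

Run:
```python
from h import *
go(.5624,-.375,.15,84)
```

```text
t 0.85 pos [0.401  0.481  0.2393] jawyaw 83.7 F [ 0.1  0.6 -0.1] w 0.0871 j7 0.50
turn units [-0.007 -0.008  0.009] shift units [  3.75 -33.29  10.21] world d [ 0.1614 -0.856  -0.0893]
```

{"op": "arm_command", "data": {
  "targets": [0, 0, 0, 0, -1, 0.3, 1, 0, 0, 0, 0, -1, 0.3, 1, 0, 0, 0, 0, -1, 0.3, 1, 0, 0, 0, 0, -1, 0.3, 1, 0, 0, 0, 0, -1, 0.3, 1, 0, 0, 0, 0, -1, 0.3, 1, 0, 0, 0, 0, -1, 0.3, 1, 0, 0, 0, 0, -1, 0.3, 1, 0, 0, 0, 0, -1, 0.3, 1, 0, 0, 0, 0, -1, 0.3, 1, 0, 0, 0, 0, -1, 0.3, 1, 0, 0, 0, 0, -1, 0.3, 1]
}}

```text
time: 1.85
ee_pos: [0.4627, 0.1579, 0.2348]
eef_rot: [0.031, 0.711, -0.041, 0.701]
ft_force: [0.8, 0.4, -0.6]
width: 0.0867
```

{"op": "arm_command", "data": {
  "targets": [0, 0, 0, 0, -1, 0.3, 1, 0, 0, 0, 0, -1, 0.3, 1, 0, 0, 0, 0, -1, 0.3, 1, 0, 0, 0, 0, -1, 0.3, 1, 0, 0, 0, 0, -1, 0.3, 1, 0, 0, 0, 0, -1, 0.3, 1, 0, 0, 0, 0, -1, 0.3, 1, 0, 0, 0, 0, -1, 0.3, 1, 0, 0, 0, 0, -1, 0.3, 1, 0, 0, 0, 0, -1, 0.3, 1, 0, 0, 0, 0, -1, 0.3, 1, 0, 0, 0, 0, -1, 0.3, 1]
}}

```text
time: 2.85
ee_pos: [0.5197, -0.1661, 0.2355]
eef_rot: [0.031, 0.713, -0.041, 0.7]
ft_force: [-0.2, 0.5, 0.4]
width: 0.0873
```

Run:
```python
from h import *
go(.5624,-.375,.15,84)
```

```text
t 2.85 pos [ 0.5197 -0.1661  0.2355] jawyaw 84.2 F [-0.2  0.5  0.4] w 0.0873 j7 1.75
turn units [ 0.004 -0.023  0.019] shift units [ 3.49 -8.09  2.61] world d [ 0.0427 -0.2089 -0.0855]
```

{"op": "arm_command", "data": {
  "targets": [0, -0.02, 0.02, 0.4, -1, 0.33, 1, 0, 0, 0, 0.4, -1, 0.33, 1, 0, 0, 0, 0.4, -1, 0.33, 1, 0, 0, 0, 0.4, -1, 0.33, 1, 0, 0, 0, 0.4, -1, 0.33, 1, 0, 0, 0, 0.4, -1, 0.33, 1, 0, 0, 0, 0.4, -1, 0.33, 1, 0, 0, 0, 0.4, -1, 0.33, 1, 0, 0, 0, 0, 0, 0, 1]
}}

```text
time: 3.6
ee_pos: [0.564, -0.3862, 0.1483]
eef_rot: [0.037, 0.708, -0.036, 0.704]
ft_force: [-1.8, -0.3, 0.1]
width: 0.0869
```

Run:
```python
from h import *
go(.5624,-.375,.022,84)
for n in ["scene","top"]:
    cv2.imwrite(f"pics/{n}1.png",camera(n)[:,:,::-1])
s=cv2.imread("pics/scene1.png");t=cv2.imread("pics/top1.png")
crop(s,180,220,160,120,5,"pics/e.png");crop(t,320,120,160,120,5,"pics/f.png")
p=np.array(read_state()["ee_pos"]);print(proj("scene",p),proj("top",p))
```

```text
t 3.60 pos [ 0.564  -0.3862  0.1483] jawyaw 84.1 F [-1.8 -0.3  0.1] w 0.0869 j7 2.19
turn units [ 0.001 -0.006 -0.001] shift units [ 5.05  0.43 -0.08] world d [-0.0016  0.0112 -0.1263]
[259.53765951 288.51778123] [406.50086192 180.31098115]
```

View pics/e.png

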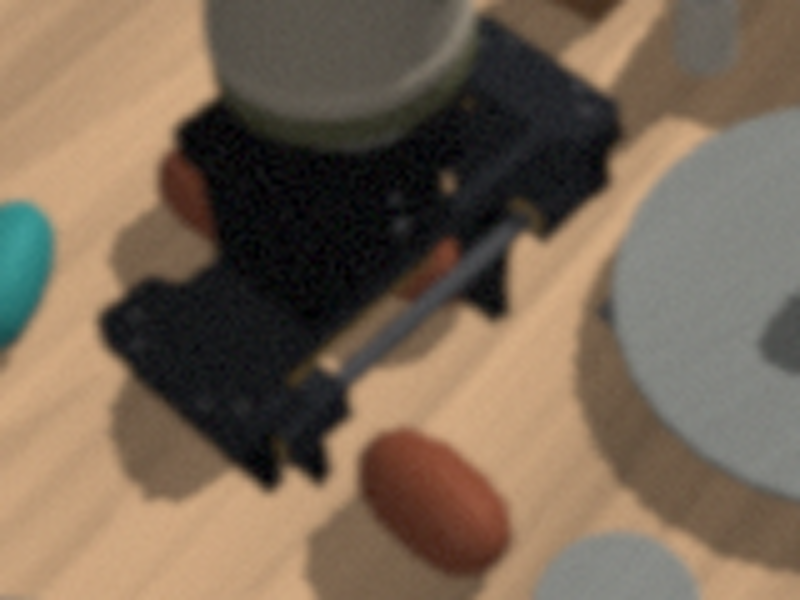

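View pics/f.png

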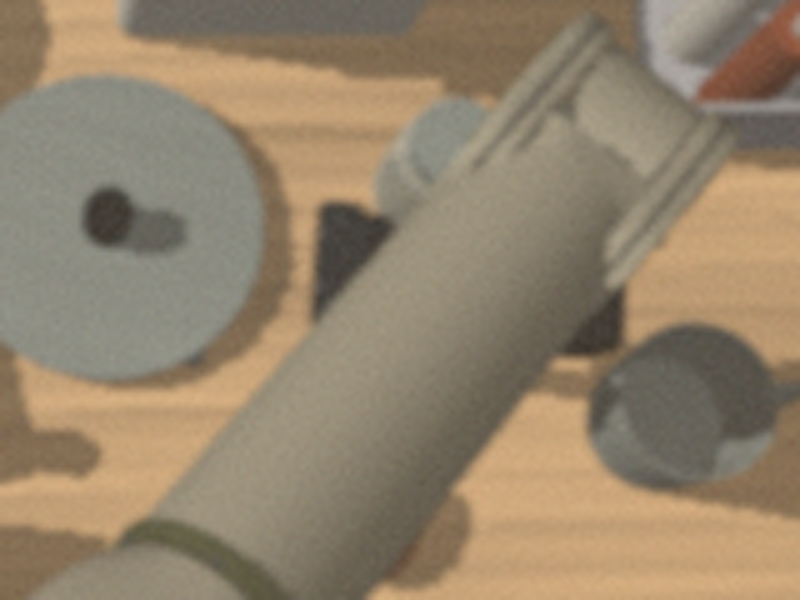

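{"op": "arm_command", "data": {
  "targets": [0, 0, 0, 0.5, 0.2, -0.03, 1, 0, 0, 0, 1, 0.15, -0.03, 1, 0, 0, 0, 1, 0.06, 0, 1, 0, 0, 0, 1, 0, 0, 1, 0, 0, 0, 0.7, 0, 0, 1, 0, 0, 0, 0.3, 0, 0, 1, 0, 0, 0, 0, 0, 0, 1]
}}

```text
time: 4.28
ee_pos: [0.5696, -0.3631, 0.0383]
eef_rot: [0.035, 0.705, -0.031, 0.708]
ft_force: [-0.8, 1.0, -0.4]
width: 0.0871
```

Run:
```python
from h import *
go(.5624,-.375,.026,84)
cv2.imwrite(f"pics/scene2.png",camera("scene")[:,:,::-1])
s=cv2.imread("pics/scene2.png")
crop(s,180,220,160,120,5,"pics/g.png")
print(proj("scene",[.5624,-.375,.022]))
```

```text
t 4.28 pos [ 0.5696 -0.3631  0.0383] jawyaw 84.7 F [-0.8  1.  -0.4] w 0.0871 j7 2.21
turn units [ 0.016  0.006 -0.008] shift units [ 0.49 -0.51 -0.25] world d [-0.0072 -0.0119 -0.0123]
[266.10911969 319.20300513]
```

View pics/g.png

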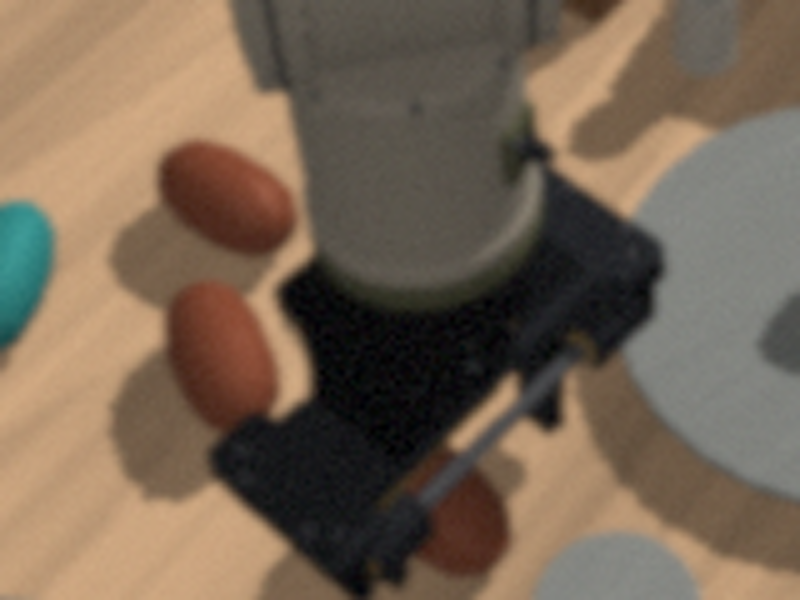

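{"op": "arm_command", "data": {
  "targets": [0, 0, 0, 0, -0.4, -0.2, 1, 0, 0, 0, 0.1, 0, 0, 1, 0, 0, 0, 0.3, 0, 0, 1, 0, 0, 0, 0, 0, 0, 1]
}}

```text
time: 4.67
ee_pos: [0.5659, -0.3747, 0.0338]
eef_rot: [0.033, 0.702, -0.031, 0.711]
ft_force: [0.4, 0.7, -0.2]
width: 0.087
```

Run:
```python
from h import *
go(.5624,-.375,.026,84)
```

```text
t 4.67 pos [ 0.5659 -0.3747  0.0338] jawyaw 84.8 F [ 0.4  0.7 -0.2] w 0.0870 j7 2.23
turn units [ 0.017  0.016 -0.004] shift units [ 0.31 -0.03 -0.14] world d [-0.0035 -0.0003 -0.0078]
```

{"op": "arm_command", "data": {
  "targets": [0, 0, 0, 0.4, 0, -0.1, 1, 0, 0, 0, 0.05, 0, 0, 1, 0, 0, 0, 0, 0, 0, 0, 0, 0, 0, 0, 0, 0, 0, 0, 0, 0, 0, 0, 0, 0, 0, 0, 0, 0, 0, 0, 0, 0, 0, 0, 0, 0, 0, 0],
  "newtons": 15
}}

```text
time: 5.25
ee_pos: [0.564, -0.3757, 0.0228]
eef_rot: [0.033, 0.701, -0.032, 0.712]
ft_force: [1.3, -0.4, -0.4]
width: 0.0615
```

Run:
```python
from h import *
go(.5624,-.375,.23,84)
```

```text
t 5.25 pos [ 0.564  -0.3757  0.0228] jawyaw 84.7 F [ 1.3 -0.4 -0.4] w 0.0615 j7 2.24
turn units [ 0.016  0.019 -0.002] shift units [-8.29  0.03  0.05] world d [-0.0016  0.0007  0.2072]
```

{"op": "arm_command", "data": {
  "targets": [0, 0, 0, -0.15, 0, 0, 0, 0, 0, 0, 0, 0, 0, 0, 0, 0, 0, 0, 0, 0, 0, 0, 0, 0, 0, 0, 0, 0, 0, 0, 0, 0, 0, 0, 0, 0, 0, 0, 0, 0, 0, 0, 0, 0, 0, -0.5, 0, 0, 0, 0, 0, 0, -1, 0, 0, 0, 0, 0, 0, -1, 0, 0, 0, 0, 0, 0, -1, 0, 0, 0]
}}

```text
time: 6.08
ee_pos: [0.5593, -0.3725, 0.1122]
eef_rot: [0.035, 0.705, -0.03, 0.707]
ft_force: [0.8, 0.2, -0.7]
width: 0.043
```

Run:
```python
from h import *
go(.545,.33,.24,84)
```

```text
t 6.08 pos [ 0.5593 -0.3725  0.1122] jawyaw 84.7 F [ 0.8  0.2 -0.7] w 0.0430 j7 2.20
turn units [ 0.016  0.003 -0.009] shift units [-4.92 27.97 -3.14] world d [-0.0143  0.7025  0.1278]
```

{"op": "arm_command", "data": {
  "targets": [0, 0, 0, -0.9, 0.3, 0, 0, 0, 0, 0, -1, 0.8, 0, 0, 0, 0, 0, -1, 1, 0, 0, 0, 0, 0, -1, 1, 0, 0, 0, 0, 0, -0.8, 1, 0, 0, 0, 0, 0, 0, 1, 0, 0, 0, 0, 0, 0, 1, 0, 0, 0, 0, 0, 0, 1, 0, 0, 0, 0, 0, 0, 1, 0, 0, 0, 0, 0, 0, 1, 0, 0, 0, 0, 0, 0, 1, 0, 0, 0, 0, 0, 0, 1, 0, 0]
}}

```text
time: 7.08
ee_pos: [0.5833, -0.0964, 0.2562]
eef_rot: [0.039, 0.699, -0.039, 0.713]
ft_force: [-0.2, 0.6, -1.9]
width: 0.0431
```

Run:
```python
from h import *
go(.588,.33,.24,84)
```

```text
t 7.08 pos [ 0.5833 -0.0964  0.2562] jawyaw 83.7 F [-0.2  0.6 -1.9] w 0.0431 j7 1.64
turn units [-0.006  0.025 -0.001] shift units [ 0.63 16.98 -1.69] world d [ 0.0047  0.4264 -0.0162]
```

{"op": "arm_command", "data": {
  "targets": [0, 0.02, 0, 0, 1, -0.1, 0, 0, 0, 0, 0, 1, -0.1, 0, 0, 0, 0, 0, 1, -0.1, 0, 0, 0, 0, 0, 1, -0.1, 0, 0, 0, 0, 0, 1, -0.1, 0, 0, 0, 0, 0, 1, -0.1, 0, 0, 0, 0, 0, 1, -0.1, 0, 0, 0, 0, 0, 1, -0.1, 0, 0, 0, 0, 0, 1, -0.1, 0, 0, 0, 0, 0, 1, -0.1, 0, 0, 0, 0, 0, 1, -0.1, 0, 0, 0, 0, 0, 1, -0.1, 0]
}}

```text
time: 8.08
ee_pos: [0.5838, 0.2162, 0.269]
eef_rot: [0.042, 0.702, -0.04, 0.71]
ft_force: [-0.4, 0.9, -1.1]
width: 0.0427
```

Run:
```python
from h import *
go(.588,.33,.13,84)
```

```text
t 8.08 pos [0.5838 0.2162 0.269 ] jawyaw 83.3 F [-0.4  0.9 -1.1] w 0.0427 j7 1.09
turn units [-0.015  0.014 -0.004] shift units [ 5.57  4.52 -0.42] world d [ 0.0042  0.1138 -0.139 ]
```

{"op": "arm_command", "data": {
  "targets": [0, 0.015, 0, 0, 1, -0.1, 0, 0, 0, 0, 0, 1, -0.1, 0, 0, 0, 0, 0.5, 1, -0.1, 0, 0, 0, 0, 1, 0.6, -0.1, 0, 0, 0, 0, 1, 0.3, 0, 0, 0, 0, 0, 1, 0, 0, 0, 0, 0, 0, 1, 0, 0, 0, 0, 0, 0, 0.6, 0, 0, 0, 0, 0, 0, 0, 0, 0, 0]
}}

```text
time: 8.83
ee_pos: [0.5832, 0.3275, 0.1462]
eef_rot: [0.042, 0.704, -0.035, 0.708]
ft_force: [-0.4, -0.0, -1.3]
width: 0.043
```

Run:
```python
from h import *
go(.588,.33,.12,84)
cv2.imwrite("pics/scene3.png",camera("scene")[:,:,::-1])
cv2.imwrite("pics/top3.png",camera("top")[:,:,::-1])
```

```text
t 8.83 pos [0.5832 0.3275 0.1462] jawyaw 83.8 F [-0.4 -0.  -1.3] w 0.0430 j7 0.96
turn units [-0.006  0.007 -0.012] shift units [1.05 0.11 0.17] world d [ 0.0048  0.0025 -0.0262]
```

View pics/scene3.png

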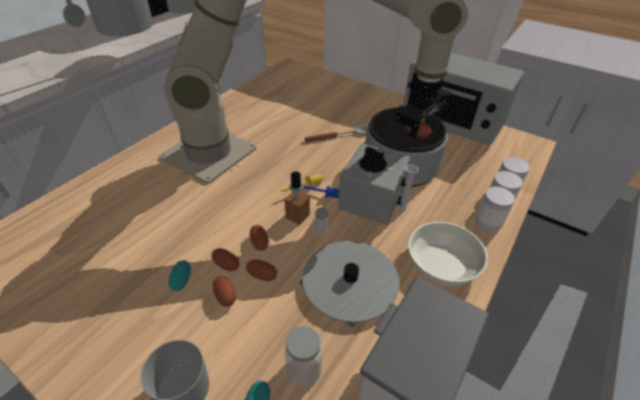

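View pics/top3.png

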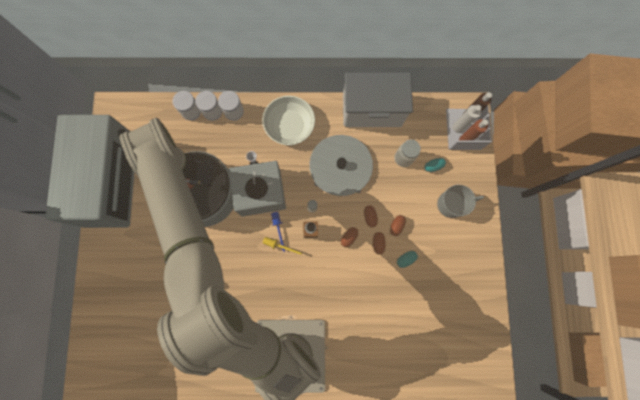

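The blue and yellow decoys are lying flat now. They weren't in my path, so they appear to have toppled by themselves. Potato 1 is over the pot at about (420,130) in the scene view.

{"op": "arm_command", "data": {
  "targets": [0, 0, 0, 0.9, 0, 0.1, 0, 0, 0, 0, 0.6, 0, 0, 0, 0, 0, 0, 0, 0, 0, 0.8, 0, 0, 0, 0, 0, 0, 0.8, 0, 0, 0, 0, 0, 0, 0.8, 0, 0, 0, 0, 0, 0, 0.8, 0, 0, 0, 0, 0, 0, 0.8, 0, 0, 0, -0.8, 0, 0, 0.8, 0, 0, 0, -1, 0, 0, 0.8, 0, 0, 0, -1, 0, 0, 1, 0, 0, 0, -1, -0.3, 0, 1, 0, 0, 0, -1, -0.6, 0, 1]
}}

```text
time: 9.93
ee_pos: [0.5844, 0.3071, 0.2442]
eef_rot: [0.044, 0.701, -0.032, 0.711]
ft_force: [0.3, 0.5, 0.5]
width: 0.0819
```

Run:
```python
from h import *
go(.4669,-.2785,.15,101)
go(.4669,-.2785,.15,-79)
im=camera("top");pots(im);cv2.imwrite("pics/top4.png",im[:,:,::-1])
cv2.imwrite("pics/scene4.png",camera("scene")[:,:,::-1])
crop(cv2.imread("pics/scene4.png"),330,60,160,120,5,"pics/h.png")
```

```text
t 9.93 pos [0.5844 0.3071 0.2442] jawyaw 83.9 F [0.3 0.5 0.5] w 0.0819 j7 0.98
turn units [-0.381  0.021 -0.02 ] shift units [  3.3  -23.85  -2.22] world d [-0.1175 -0.5856 -0.0942]
t 9.93 pos [0.5844 0.3071 0.2442] jawyaw 83.9 F [0.3 0.5 0.5] w 0.0819 j7 0.98
turn units [-0.381  0.021 -0.02 ] shift units [  3.3  -23.85  -2.22] world d [-0.1175 -0.5856 -0.0942]
px 472.3 131.5 area 188 xy [ 0.78   -0.6647] yaw deg 124 ax [10.7 27.2]
px 194.9 183.3 area 90 xy [0.586  0.3446] yaw deg 178 ax [ 8.6 13.3]
px 349.1 237.0 area 168 xy [ 0.3926 -0.2034] yaw deg 144 ax [10.5 21.9]
px 378.2 243.5 area 175 xy [ 0.3695 -0.3044] yaw deg 2 ax [11.2 19.5]
```

View pics/h.png

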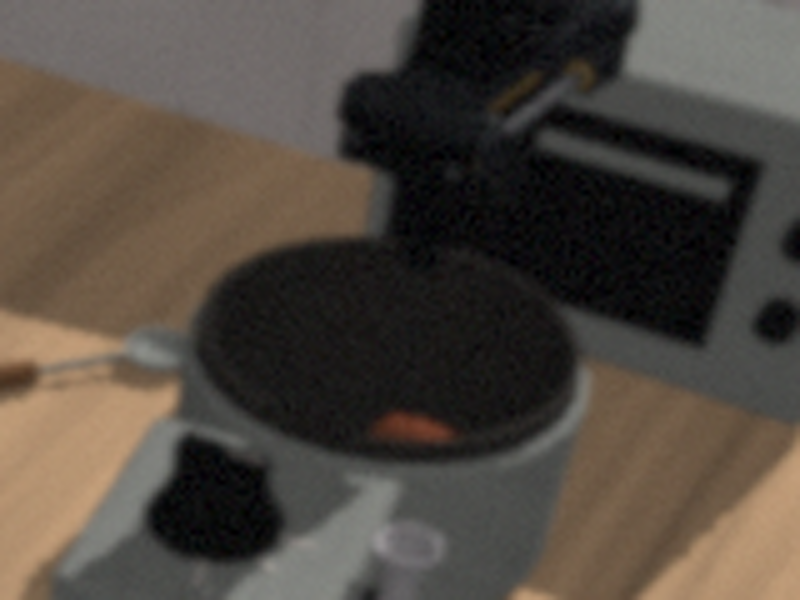

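{"op": "arm_command", "data": {
  "targets": [-0.13, 0.02, -0.02, 0, -0.5, 0, 1, -0.13, 0, 0, 0, -1, 0, 1, -0.13, 0, 0, 0, -1, 0, 1, 0, 0, 0, 0, -1, 0.1, 1, 0, 0, 0, 0, -1, 0.1, 1, 0, 0, 0, 0, -1, 0.1, 1, 0, 0, 0, 0, -1, 0.1, 1, 0, 0, 0, 0, -1, 0.1, 1, 0, 0, 0, 0, -1, 0.1, 1, 0, 0, 0, 0, -1, 0.1, 1, 0, 0, 0, 0, -1, 0.1, 1, 0, 0, 0, 0, -1, 0.1, 1]
}}

```text
time: 11.03
ee_pos: [0.6592, 0.024, 0.2527]
eef_rot: [-0.074, 0.697, 0.082, 0.708]
ft_force: [-0.5, -0.0, 0.1]
width: 0.0869
```

Run:
```python
from h import *
go(.4669,-.2785,.15,101)
```

```text
t 11.03 pos [0.6592 0.024  0.2527] jawyaw 102.7 F [-0.5 -0.   0.1] w 0.0869 j7 1.78
turn units [ 0.038  0.021 -0.012] shift units [  3.84 -10.14 -10.24] world d [-0.1923 -0.3025 -0.1027]
```

{"op": "arm_command", "data": {
  "targets": [0.03, 0.02, -0.01, 0, -1, -1, 1, 0, 0, 0, 0, -1, -1, 1, 0, 0, 0, 0, -1, -1, 1, 0, 0, 0, 0, -1, -1, 1, 0, 0, 0, 0.3, -1, -1, 1, 0, 0, 0, 0.5, -1, -1, 1, 0, 0, 0, 0.6, -1, -1, 1, 0, 0, 0, 0.7, -1, -1, 1, 0, 0, 0, 0.8, -0.8, -0.8, 1, 0, 0, 0, 0.5, -0.4, -0.4, 1, 0, 0, 0, 0, 0, 0, 1]
}}

```text
time: 11.95
ee_pos: [0.4716, -0.2649, 0.1655]
eef_rot: [-0.067, 0.7, 0.066, 0.708]
ft_force: [-0.1, -0.3, -0.0]
width: 0.0871
```

Run:
```python
from h import *
go(.4669,-.2785,.026,101)
```

```text
t 11.95 pos [ 0.4716 -0.2649  0.1655] jawyaw 100.8 F [-0.1 -0.3 -0. ] w 0.0871 j7 2.28
turn units [-0.004  0.013  0.004] shift units [ 5.58 -0.48 -0.34] world d [-0.0047 -0.0136 -0.1395]
```

{"op": "arm_command", "data": {
  "targets": [0, 0, 0, 0.7, -0.35, -0.2, 1, 0, 0, 0, 1, -0.1, -0.1, 1, 0, 0, 0, 1, 0, 0, 1, 0, 0, 0, 1, 0, 0, 1, 0, 0, 0, 0.8, 0, 0, 1, 0, 0, 0, 0.4, 0, 0, 1, 0, 0, 0, 0, 0, 0, 1]
}}

```text
time: 12.53
ee_pos: [0.4737, -0.2763, 0.0433]
eef_rot: [-0.068, 0.697, 0.066, 0.711]
ft_force: [-0.5, -0.2, 0.4]
width: 0.0869
```

Run:
```python
from h import *
go(.4669,-.2785,.026,101)
```

```text
t 12.53 pos [ 0.4737 -0.2763  0.0433] jawyaw 100.9 F [-0.5 -0.2  0.4] w 0.0869 j7 2.39
turn units [-0.003  0.025  0.007] shift units [ 0.69 -0.03 -0.3 ] world d [-0.0068 -0.0022 -0.0173]
```

{"op": "arm_command", "data": {
  "targets": [0, 0.02, 0, 0.5, -0.05, -0.25, 0.8, 0, 0, 0, 0.2, 0, -0.05, 0.4, 0, 0, 0, 0, 0, 0, 0, 0, 0, 0, 0, 0, 0, 0, 0, 0, 0, 0, 0, 0, 0, 0, 0, 0, 0, 0, 0, 0, 0, 0, 0, 0, 0, 0, 0, 0, 0, 0, 0, 0, 0, 0, 0, 0, 0, 0, 0, 0, 0, 0, 0, 0, 0, 0, 0, 0]
}}

```text
time: 13.37
ee_pos: [0.4705, -0.2796, 0.0297]
eef_rot: [-0.07, 0.7, 0.065, 0.708]
ft_force: [-0.4, -0.1, -1.2]
width: 0.043
```

Run:
```python
from h import *
go(.588,.28,.245,90)
```

```text
t 13.37 pos [ 0.4705 -0.2796  0.0297] jawyaw 101.0 F [-0.4 -0.1 -1.2] w 0.0430 j7 2.40
turn units [0.244 0.013 0.01 ] shift units [-8.71 21.    8.96] world d [0.1175 0.5596 0.2153]
```

{"op": "arm_command", "data": {
  "targets": [0, 0, 0, -0.5, 0, 0, 0, 0, 0, 0, -1, 0, 0, 0, 0.12, 0, 0, -1, 0, 0, 0, 0.12, 0, 0, -1, 0.3, 0, 0, 0, 0, 0, -1, 0.7, 0.3, 0, 0, 0, 0, -1, 1, 0.3, 0, 0, 0, 0, -1, 1, 0.3, 0, 0, 0, 0, -1, 1, 0.3, 0, 0, 0, 0, -0.3, 1, 0.3, 0, 0, 0, 0, 0, 1, 0.3, 0, 0, 0, 0, 0, 1, 0.3, 0, 0, 0, 0, 0, 1, 0.3, 0]
}}

```text
time: 14.37
ee_pos: [0.527, -0.0791, 0.2442]
eef_rot: [0.006, 0.702, -0.012, 0.712]
ft_force: [0.5, -0.3, -1.6]
width: 0.043
```

Run:
```python
from h import *
go(.588,.28,.245,90)
im=camera("top");pots(im);cv2.imwrite("pics/top5.png",im[:,:,::-1])
```

```text
t 14.37 pos [ 0.527  -0.0791  0.2442] jawyaw 88.6 F [ 0.5 -0.3 -1.6] w 0.0430 j7 1.64
turn units [-0.032  0.019  0.01 ] shift units [-0.11 14.42  2.08] world d [0.061  0.3591 0.0008]
px 472.2 131.4 area 186 xy [ 0.7804 -0.6645] yaw deg 124 ax [10.7 28.1]
px 195.3 181.3 area 142 xy [0.593  0.3436] yaw deg 174 ax [ 9.2 19.1]
px 396.6 226.7 area 147 xy [ 0.4282 -0.3712] yaw deg 144 ax [10.8 16.9]
px 349.0 237.1 area 151 xy [ 0.3921 -0.2031] yaw deg 144 ax [10.2 21.5]
px 378.2 242.8 area 189 xy [ 0.3721 -0.3045] yaw deg -0 ax [10.8 22. ]
```

View pics/top5.png

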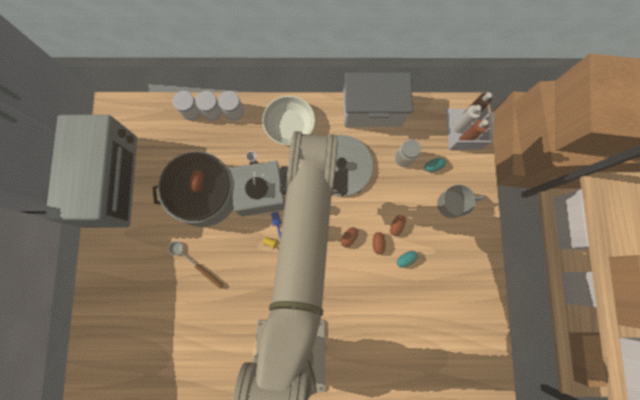

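The top view shows one potato in the pot at (197,181) and three left on the counter. The knob and console are clear.

{"op": "arm_command", "data": {
  "targets": [0, 0.02, 0, 0, 1, 0.15, 0, 0, 0, 0, 0, 1, 0.15, 0, 0, 0, 0, 0, 1, 0.15, 0, 0, 0, 0, 0, 1, 0.15, 0, 0, 0, 0, 0, 1, 0.15, 0, 0, 0, 0, 0, 1, 0.15, 0, 0, 0, 0, 0, 1, 0.15, 0, 0, 0, 0, 0, 1, 0.15, 0, 0, 0, 0, 0, 1, 0.15, 0, 0, 0, 0, 0, 1, 0.15, 0, 0, 0, 0, 0.4, 1, 0.1, 0, 0, 0, 0, 1, 0.8, 0.1, 0]
}}

```text
time: 15.42
ee_pos: [0.5795, 0.2279, 0.2222]
eef_rot: [0.008, 0.703, -0.012, 0.711]
ft_force: [0.5, 0.9, -1.1]
width: 0.0428
```

Run:
```python
from h import *
go(.588,.265,.115,90)
```

```text
t 15.42 pos [0.5795 0.2279 0.2222] jawyaw 88.4 F [ 0.5  0.9 -1.1] w 0.0428 j7 1.14
turn units [-0.036  0.015  0.006] shift units [4.29 1.51 0.25] world d [ 0.0085  0.0371 -0.1072]
```

{"op": "arm_command", "data": {
  "targets": [0, 0, 0, 0.5, 0.8, 0.1, 0, 0, 0, 0, 1, 0.9, 0.1, 0, 0, 0, 0, 1, 0.3, 0, 0, 0, 0, 0, 1, 0, 0, 0, 0, 0, 0, 0.5, 0, 0, 0, 0, 0, 0, 0.2, 0, 0, 0, 0, 0, 0, 0, 0, 0, 0]
}}

```text
time: 16.0
ee_pos: [0.5849, 0.2834, 0.1133]
eef_rot: [0.005, 0.703, -0.011, 0.711]
ft_force: [-0.6, -0.1, -0.9]
width: 0.043
```

Run:
```python
from h import *
go(.588,.285,.115,90)
```

```text
t 16.00 pos [0.5849 0.2834 0.1133] jawyaw 88.7 F [-0.6 -0.1 -0.9] w 0.0430 j7 1.08
turn units [-0.029  0.013  0.009] shift units [-0.07  0.06  0.12] world d [0.0031 0.0016 0.0017]
```

{"op": "arm_command", "data": {
  "targets": [0, 0, 0, 0, 0, 0, 0.8, 0, 0, 0, 0, 0, 0, 0.8, 0, 0, 0, 0, 0, 0, 0.8, 0, 0, 0, 0, 0, 0, 0.8, 0, 0, 0, -0.5, 0, 0, 0.8, 0, 0, 0, -1, 0, 0, 0.8, 0, 0, 0, -1, 0, 0, 0.8, 0, 0, 0, -1, 0, 0, 0.8, 0.13, 0, 0, -1, -0.3, 0, 1, 0.13, 0, 0, -0.5, -0.7, 0, 1, 0.13, 0, 0, 0, -1, 0, 1, 0.13, 0, 0, 0, -1, 0, 1]
}}

```text
time: 17.0
ee_pos: [0.5697, 0.213, 0.2618]
eef_rot: [0.157, 0.681, -0.152, 0.698]
ft_force: [0.8, 0.0, -0.6]
width: 0.0843
```

Run:
```python
from h import *
go(.4343,-.3732,.15,64)
```

```text
t 17.00 pos [0.5697 0.213  0.2618] jawyaw 64.7 F [ 0.8  0.  -0.6] w 0.0843 j7 0.75
turn units [ 0.016  0.028 -0.017] shift units [  4.28 -23.57   5.01] world d [-0.1354 -0.5862 -0.1118]
```

{"op": "arm_command", "data": {
  "targets": [0.015, 0.02, -0.01, 0, -1, 0.22, 1, 0, 0, 0, 0, -1, 0.22, 1, 0, 0, 0, 0, -1, 0.22, 1, 0, 0, 0, 0, -1, 0.22, 1, 0, 0, 0, 0, -1, 0.22, 1, 0, 0, 0, 0, -1, 0.22, 1, 0, 0, 0, 0, -1, 0.22, 1, 0, 0, 0, 0, -1, 0.22, 1, 0, 0, 0, 0, -1, 0.22, 1, 0, 0, 0, 0, -1, 0.22, 1, 0, 0, 0, 0, -1, 0.22, 1, 0, 0, 0, 0, -1, 0.22, 1]
}}

```text
time: 18.0
ee_pos: [0.4931, -0.1084, 0.273]
eef_rot: [0.155, 0.688, -0.145, 0.694]
ft_force: [0.3, 0.4, 1.0]
width: 0.087
```

Run:
```python
from h import *
go(.4343,-.3732,.15,64)
```

```text
t 18.00 pos [ 0.4931 -0.1084  0.273 ] jawyaw 65.5 F [0.3 0.4 1. ] w 0.0870 j7 1.30
turn units [ 0.033  0.007 -0.02 ] shift units [  4.76 -10.69   2.23] world d [-0.0588 -0.2648 -0.123 ]
```

{"op": "arm_command", "data": {
  "targets": [0.03, 0, -0.02, 0, -1, 0.22, 1, 0, 0, 0, 0, -1, 0.22, 1, 0, 0, 0, 0, -1, 0.22, 1, 0, 0, 0, 0.2, -1, 0.22, 1, 0, 0, 0, 0.4, -1, 0.22, 1, 0, 0, 0, 0.6, -1, 0.22, 1, 0, 0, 0, 0.8, -1, 0.22, 1, 0, 0, 0, 0.9, -1, 0.22, 1, 0, 0, 0, 0.9, -0.9, 0.2, 1, 0, 0, 0, 0.9, -0.5, 0.1, 1, 0, 0, 0, 0.4, 0, 0, 1, 0, 0, 0, 0, 0, 0, 1]
}}

```text
time: 19.0
ee_pos: [0.4273, -0.3701, 0.1502]
eef_rot: [0.155, 0.687, -0.16, 0.692]
ft_force: [0.1, 0.1, 0.0]
width: 0.0873
```

Run:
```python
from h import *
go(.4343,-.3732,.026,64)
cv2.imwrite("pics/scene6.png",camera("scene")[:,:,::-1])
crop(cv2.imread("pics/scene6.png"),150,180,200,150,4,"pics/i.png")
```

```text
t 19.00 pos [ 0.4273 -0.3701  0.1502] jawyaw 64.3 F [0.1 0.1 0. ] w 0.0873 j7 1.94
turn units [0.006 0.011 0.005] shift units [4.97 0.03 0.26] world d [ 0.007  -0.0031 -0.1242]
```

View pics/i.png

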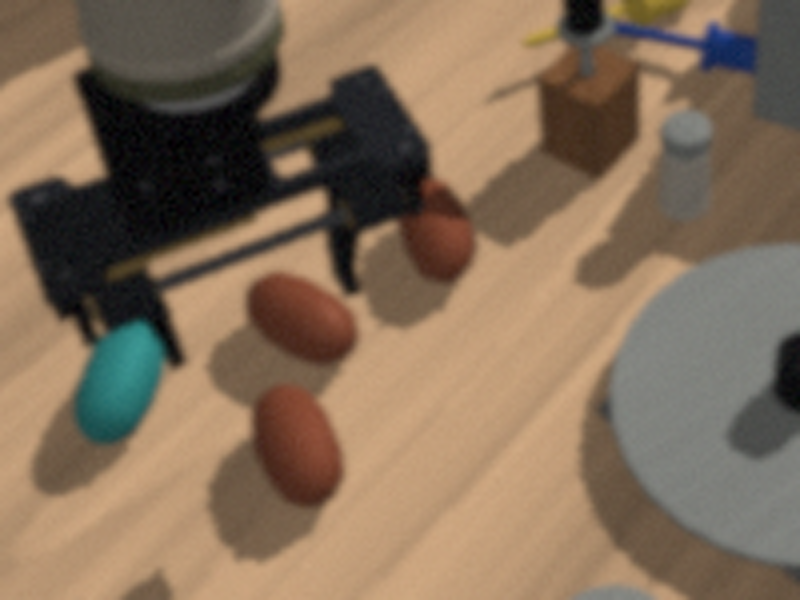

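{"op": "arm_command", "data": {
  "targets": [0, 0.01, 0, 0.7, 0, 0.25, 1, 0, 0, 0, 1, 0, 0, 1, 0, 0, 0, 1, 0, 0, 1, 0, 0, 0, 1, 0, 0, 1, 0, 0, 0, 0.8, 0, 0, 1, 0, 0, 0, 0.2, 0, 0, 1, 0, 0, 0, 0, 0, 0, 1]
}}

```text
time: 19.63
ee_pos: [0.4447, -0.37, 0.0413]
eef_rot: [0.151, 0.685, -0.153, 0.696]
ft_force: [0.1, 0.1, 0.2]
width: 0.0869
```

Run:
```python
from h import *
print(proj("scene",[.4273,-.3701,.128]))
go(.4343,-.3732,.026,64)
```

```text
[214.58157548 259.15131092]
t 19.63 pos [ 0.4447 -0.37    0.0413] jawyaw 65.1 F [0.1 0.1 0.2] w 0.0869 j7 2.03
turn units [ 0.025  0.02  -0.001] shift units [ 0.61 -0.29 -0.33] world d [-0.0104 -0.0032 -0.0153]
```

{"op": "arm_command", "data": {
  "targets": [0.02, 0.02, 0, 0.4, -0.2, -0.3, 0.8, 0, 0, 0, 0.3, -0.1, -0.1, 0.6, 0, 0, 0, 0, 0, 0, 0, 0, 0, 0, 0, 0, 0, 0, 0, 0, 0, 0, 0, 0, 0, 0, 0, 0, 0, 0, 0, 0, 0, 0, 0, 0, 0, 0, 0, 0, 0, 0, 0, 0, 0, 0, 0, 0, 0, 0, 0, 0, 0, 0, 0, 0, 0, 0, 0, 0]
}}

```text
time: 20.47
ee_pos: [0.4355, -0.3737, 0.0292]
eef_rot: [0.157, 0.687, -0.157, 0.692]
ft_force: [1.2, 0.3, -1.5]
width: 0.0431
```

Run:
```python
from h import *
go(.50,.31,.245,84)
```

```text
t 20.47 pos [ 0.4355 -0.3737  0.0292] jawyaw 64.3 F [ 1.2  0.3 -1.5] w 0.0431 j7 2.04
turn units [-0.438  0.009 -0.   ] shift units [-8.66 25.78 -9.48] world d [0.0645 0.6837 0.2158]
```

{"op": "arm_command", "data": {
  "targets": [0, 0, 0, -0.5, 0, 0, 0, -0.146, 0, 0, -1, 0, 0, 0, -0.146, 0, 0, -1, 0, 0, 0, -0.146, 0, 0, -1, 0.3, 0, 0, 0, 0, 0, -1, 0.7, 0, 0, 0, 0, 0, -1, 1, 0, 0, 0, 0, 0, -1, 1, 0, 0, 0, 0, 0, -1, 1, 0, 0, 0, 0, 0, -0.4, 1, 0, 0, 0, 0, 0, 0, 1, 0, 0, 0, 0, 0, 0, 1, 0, 0, 0, 0, 0, 0, 1, 0, 0]
}}

```text
time: 21.47
ee_pos: [0.4492, -0.1744, 0.2449]
eef_rot: [0.035, 0.703, -0.038, 0.71]
ft_force: [-0.1, -0.1, -1.6]
width: 0.0428
```

Run:
```python
from h import *
go(.50,.31,.245,84)
```

```text
t 21.47 pos [ 0.4492 -0.1744  0.2449] jawyaw 84.1 F [-0.1 -0.1 -1.6] w 0.0428 j7 1.74
turn units [0.002 0.013 0.006] shift units [-0.1  19.48  0.02] world d [5.080e-02 4.844e-01 1.000e-04]
```

{"op": "arm_command", "data": {
  "targets": [0, 0.01, 0, 0, 1, 0, 0, 0, 0, 0, 0, 1, 0, 0, 0, 0, 0, 0, 1, 0, 0, 0, 0, 0, 0, 1, 0, 0, 0, 0, 0, 0, 1, 0, 0, 0, 0, 0, 0, 1, 0, 0, 0, 0, 0, 0, 1, 0, 0, 0, 0, 0, 0, 1, 0, 0, 0, 0, 0, 0, 1, 0, 0, 0, 0, 0, 0, 1, 0, 0, 0, 0, 0, 0, 1, 0, 0, 0, 0, 0, 0, 1, 0, 0]
}}

```text
time: 22.47
ee_pos: [0.4789, 0.1331, 0.2554]
eef_rot: [0.039, 0.701, -0.042, 0.711]
ft_force: [0.0, -1.0, -1.5]
width: 0.0429
```

{"op": "arm_command", "data": {
  "targets": [0, 0.01, 0, 0, 1, 0, 0, 0, 0, 0, 0, 1, 0, 0, 0, 0, 0, 0, 1, 0, 0, 0, 0, 0, 0, 1, 0, 0, 0, 0, 0, 0.4, 0.9, 0, 0, 0, 0, 0, 0.9, 0.5, 0, 0, 0, 0, 0, 1, 0.2, 0, 0]
}}

```text
time: 23.05
ee_pos: [0.4975, 0.2822, 0.2073]
eef_rot: [0.041, 0.7, -0.04, 0.712]
ft_force: [-0.1, -0.1, -2.4]
width: 0.0431
```

Run:
```python
from h import *
go(.50,.31,.115,84)
```

```text
t 23.05 pos [0.4975 0.2822 0.2073] jawyaw 83.4 F [-0.1 -0.1 -2.4] w 0.0431 j7 0.87
turn units [-0.013  0.022 -0.002] shift units [ 3.69  1.11 -0.09] world d [ 0.0025  0.0278 -0.0923]
```

{"op": "arm_command", "data": {
  "targets": [0, 0.02, 0, 0.7, 0.7, 0, 0, 0, 0, 0, 1, 0.3, 0, 0, 0, 0, 0, 1, 0, 0, 0, 0, 0, 0, 0.7, 0, 0, 0, 0, 0, 0, 0, 0, 0, 0, 0, 0, 0, 0, 0, 0, 0.8, 0, 0, 0, 0, 0, 0, 0.8, 0, 0, 0, 0, 0, 0, 0.8, 0, 0, 0, 0, 0, 0, 0.8, 0, 0, 0, -0.5, 0, 0, 0.8, 0, 0, 0, -1, 0, 0, 0.8, 0, 0, 0, -1, 0, 0, 0.8]
}}

```text
time: 24.05
ee_pos: [0.5, 0.3066, 0.1866]
eef_rot: [0.04, 0.705, -0.043, 0.707]
ft_force: [-0.4, 0.6, 0.1]
width: 0.0692
```

{"op": "arm_command", "data": {
  "targets": [0, 0, 0, -1, 0, 0, 0.9, 0, 0, 0, -1, -0.3, 0, 1, 0, 0, 0, -0.6, -0.7, 0, 1, 0, 0, 0, 0, -1, 0, 1, 0, 0, 0, 0, -1, 0, 1]
}}

```text
time: 24.47
ee_pos: [0.4927, 0.2366, 0.2671]
eef_rot: [0.042, 0.7, -0.036, 0.712]
ft_force: [-0.2, -0.5, -1.1]
width: 0.0859
```

Run:
```python
from h import *
im=camera("top");pots(im);cv2.imwrite("pics/top7.png",im[:,:,::-1])
crop(cv2.imread("pics/top7.png"),130,130,160,120,5,"pics/j.png")
go(.3722,-.3047,.15,90)
```

```text
px 472.1 131.5 area 184 xy [ 0.7801 -0.6642] yaw deg 123 ax [10.6 27.5]
px 346.4 240.9 area 87 xy [ 0.3788 -0.1939] yaw deg 117 ax [ 9.  12.6]
px 378.1 246.9 area 104 xy [ 0.3579 -0.3038] yaw deg 12 ax [10.2 13.1]
t 24.52 pos [0.4937 0.231  0.268 ] jawyaw 83.4 F [ 4.1 -3.5  2.2] w 0.0861 j7 0.94
turn units [-0.147  0.023 -0.009] shift units [  4.51 -21.88  -2.43] world d [-0.1215 -0.5357 -0.118 ]
```

View pics/j.png

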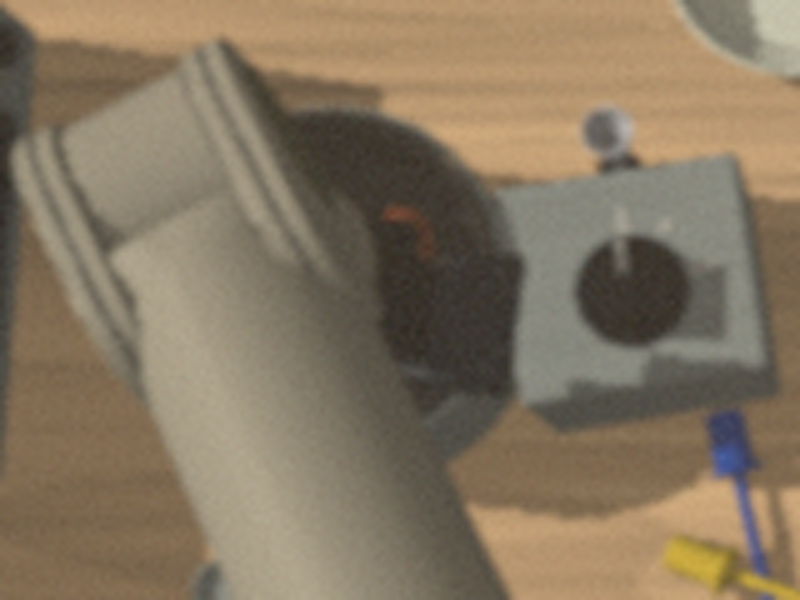

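{"op": "arm_command", "data": {
  "targets": [0.07, 0.02, -0.01, 0, -1, -0.1, 1, 0, 0, 0, 0, -1, -0.1, 1, 0, 0, 0, 0, -1, -0.1, 1, 0, 0, 0, 0, -1, -0.1, 1, 0, 0, 0, 0, -1, -0.1, 1, 0, 0, 0, 0, -1, -0.1, 1, 0, 0, 0, 0, -1, -0.1, 1, 0, 0, 0, 0, -1, -0.1, 1, 0, 0, 0, 0, -1, -0.1, 1, 0, 0, 0, 0, -1, -0.1, 1, 0, 0, 0, 0, -1, -0.1, 1, 0, 0, 0, 0, -1, -0.1, 1]
}}

```text
time: 25.52
ee_pos: [0.4123, -0.0712, 0.2796]
eef_rot: [0.067, 0.696, -0.057, 0.713]
ft_force: [0.2, -0.4, -0.2]
width: 0.0869
```

Run:
```python
from h import *
go(.3722,-.3047,.15,80)
```

```text
t 25.52 pos [ 0.4123 -0.0712  0.2796] jawyaw 79.9 F [ 0.2 -0.4 -0.2] w 0.0869 j7 1.39
turn units [-0.002  0.029 -0.021] shift units [ 5.03 -9.56 -0.06] world d [-0.0401 -0.2335 -0.1296]
```

{"op": "arm_command", "data": {
  "targets": [0, 0.02, -0.02, 0, -1, 0, 1, 0, 0, 0, 0, -1, 0, 1, 0, 0, 0, 0, -1, 0, 1, 0, 0, 0, 0.3, -1, 0, 1, 0, 0, 0, 0.6, -1, 0, 1, 0, 0, 0, 0.8, -1, 0, 1, 0, 0, 0, 0.9, -1, 0, 1, 0, 0, 0, 0.9, -0.9, 0, 1, 0, 0, 0, 0.9, -0.4, 0, 1, 0, 0, 0, 0.4, -0.1, 0, 1, 0, 0, 0, 0, 0, 0, 1]
}}

```text
time: 26.43
ee_pos: [0.3757, -0.2968, 0.1681]
eef_rot: [0.067, 0.691, -0.067, 0.717]
ft_force: [-0.3, 0.2, -0.3]
width: 0.0868
```

Run:
```python
from h import *
cv2.imwrite("pics/scene8.png",camera("scene")[:,:,::-1])
crop(cv2.imread("pics/scene8.png"),150,180,200,150,4,"pics/k.png")
go(.3722,-.3047,.026,80)
print(proj("scene",[.3722,-.3047,.022]),proj("scene",[.392,-.203,.022]))
```

```text
t 26.48 pos [ 0.3761 -0.2966  0.169 ] jawyaw 79.2 F [-0.3 -0.1  0.4] w 0.0873 j7 2.01
turn units [-0.019  0.047 -0.005] shift units [ 5.71 -0.38 -0.3 ] world d [-0.0039 -0.0081 -0.143 ]
[224.7343009  258.49867641] [257.70116464 236.49194732]
```

View pics/k.png

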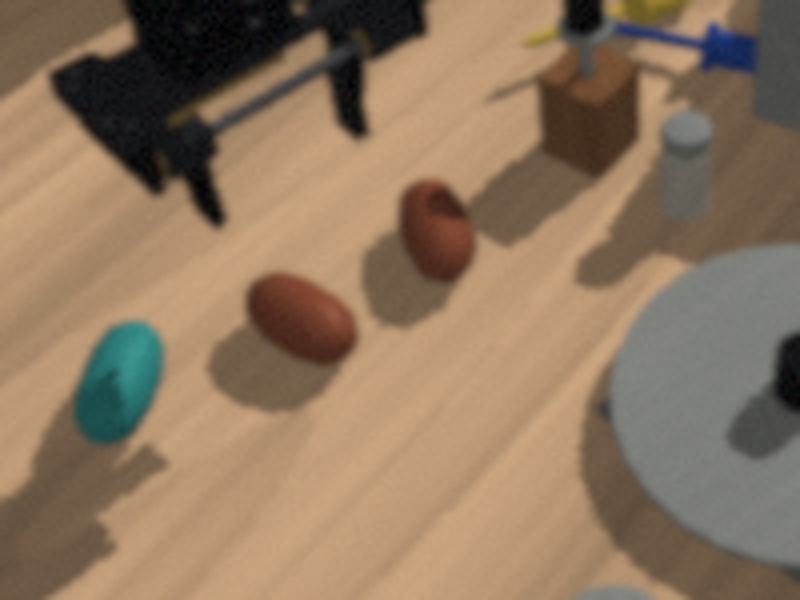

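{"op": "arm_command", "data": {
  "targets": [-0.02, 0.04, 0, 0.7, -0.3, -0.2, 1, 0, 0, 0, 1, -0.1, -0.1, 1, 0, 0, 0, 1, 0, -0.1, 1, 0, 0, 0, 1, 0, -0.1, 1, 0, 0, 0, 1, 0, -0.1, 1, 0, 0, 0, 0.5, 0, 0, 1, 0, 0, 0, 0, 0, 0, 1]
}}

```text
time: 27.07
ee_pos: [0.3736, -0.2985, 0.0451]
eef_rot: [0.059, 0.697, -0.054, 0.713]
ft_force: [-0.6, 0.4, 0.4]
width: 0.0872
```

Run:
```python
from h import *
go(.3722,-.3047,.026,80)
```

```text
t 27.07 pos [ 0.3736 -0.2985  0.0451] jawyaw 80.8 F [-0.6  0.4  0.4] w 0.0872 j7 2.23
turn units [ 0.018  0.029 -0.011] shift units [ 0.76 -0.26 -0.03] world d [-0.0014 -0.0062 -0.0191]
```

{"op": "arm_command", "data": {
  "targets": [0.01, 0.03, -0.01, 0.5, -0.2, 0, 0.8, 0, 0, 0, 0.25, 0, 0, 0.6, 0, 0, 0, 0.1, 0, 0, 0, 0, 0, 0, 0, 0, 0, 0, 0, 0, 0, 0, 0, 0, 0, 0, 0, 0, 0, 0, 0, 0, 0, 0, 0, 0, 0, 0, 0, 0, 0, 0, 0, 0, 0, 0, 0, 0, 0, 0, 0, 0, 0, 0, 0, 0, 0, 0, 0, 0]
}}

```text
time: 27.9
ee_pos: [0.3806, -0.3013, 0.0318]
eef_rot: [0.058, 0.7, -0.056, 0.709]
ft_force: [0.8, 0.2, -1.7]
width: 0.0457
```

Run:
```python
from h import *
go(.50,.27,.245,84)
```

```text
t 27.90 pos [ 0.3806 -0.3013  0.0318] jawyaw 80.7 F [ 0.8  0.2 -1.7] w 0.0457 j7 2.25
turn units [-0.072  0.015 -0.004] shift units [-8.43 23.35  1.14] world d [0.1194 0.5713 0.2132]
```

{"op": "arm_command", "data": {
  "targets": [-0.07, 0.01, 0, -0.5, 0, 0, 0, 0, 0, 0, -1, 0, 0, 0, 0, 0, 0, -1, 0, 0, 0, 0, 0, 0, -1, 0.3, 0, 0, 0, 0, 0, -1, 0.7, 0.1, 0, 0, 0, 0, -1, 1, 0.1, 0, 0, 0, 0, -1, 1, 0.1, 0, 0, 0, 0, -1, 1, 0.1, 0, 0, 0, 0, -0.4, 1, 0.1, 0, 0, 0, 0, 0, 1, 0.1, 0, 0, 0, 0, 0, 1, 0.1, 0, 0, 0, 0, 0, 1, 0.1, 0]
}}

```text
time: 28.9
ee_pos: [0.4183, -0.1027, 0.2395]
eef_rot: [0.043, 0.705, -0.041, 0.707]
ft_force: [1.5, -0.6, -0.6]
width: 0.0458
```

Run:
```python
from h import *
go(.50,.265,.245,84)
```

```text
t 28.90 pos [ 0.4183 -0.1027  0.2395] jawyaw 83.2 F [ 1.5 -0.6 -0.6] w 0.0458 j7 1.52
turn units [-0.018  0.003 -0.005] shift units [-0.16 14.99  1.5 ] world d [0.0817 0.3677 0.0055]
```

{"op": "arm_command", "data": {
  "targets": [0, 0.01, 0, 0, 1, 0.1, 0, 0, 0, 0, 0, 1, 0.1, 0, 0, 0, 0, 0, 1, 0.1, 0, 0, 0, 0, 0, 1, 0.1, 0, 0, 0, 0, 0, 1, 0.1, 0, 0, 0, 0, 0, 1, 0.1, 0, 0, 0, 0, 0, 1, 0.1, 0, 0, 0, 0, 0, 1, 0.1, 0, 0, 0, 0, 0, 1, 0.1, 0, 0, 0, 0, 0, 1, 0.1, 0, 0, 0, 0, 0, 1, 0.1, 0, 0, 0, 0, 0, 1, 0.1, 0]
}}

```text
time: 29.9
ee_pos: [0.4834, 0.2049, 0.2396]
eef_rot: [0.045, 0.709, -0.042, 0.703]
ft_force: [-0.3, 0.2, -0.8]
width: 0.0454
```

{"op": "arm_command", "data": {
  "targets": [0, 0, 0, 0, 0.9, 0, 0, 0, 0, 0, 0.4, 0.5, 0, 0, 0, 0, 0, 0.9, 0.2, 0, 0]
}}

```text
time: 30.15
ee_pos: [0.4894, 0.2518, 0.2087]
eef_rot: [0.045, 0.707, -0.039, 0.704]
ft_force: [0.2, -0.3, -2.1]
width: 0.046
```

Run:
```python
from h import *
go(.50,.265,.115,84)
```

```text
t 30.15 pos [0.4894 0.2518 0.2087] jawyaw 83.2 F [ 0.2 -0.3 -2.1] w 0.0460 j7 0.93
turn units [-0.018 -0.006 -0.011] shift units [3.75 0.54 0.38] world d [ 0.0106  0.0132 -0.0937]
```

{"op": "arm_command", "data": {
  "targets": [0, 0, 0, 0.7, 0.35, 0.2, 0, 0, 0, 0, 1, 0.1, 0.1, 0, 0, 0, 0, 0.8, 0, 0, 0, 0, 0, 0, 0.3, 0, 0, 0, 0, 0, 0, 0, 0, 0, 0, 0, 0, 0, 0, 0, 0, 0.65, 0, 0, 0, 0, 0, 0, 0.65, 0, 0, 0, 0, 0, 0, 0.65, 0, 0, 0, 0, 0, 0, 0.65, 0, 0, 0, -0.5, 0, 0, 0.65, 0, 0, 0, -1, 0, 0, 0.65, 0, 0, 0, -1, 0, 0, 0.65]
}}

```text
time: 31.15
ee_pos: [0.497, 0.2665, 0.1896]
eef_rot: [0.045, 0.707, -0.036, 0.705]
ft_force: [-0.1, 0.6, 0.1]
width: 0.0568
```

{"op": "arm_command", "data": {
  "targets": [0, 0, 0, -1, 0, 0, 0.8, 0, 0, 0, -1, -0.3, 0, 0.8, 0, 0, 0, -0.6, -0.7, 0, 0.8, 0, 0, 0, 0, -1, 0, 0.8, 0, 0, 0, 0, -1, 0, 0.8, 0, 0, 0, 0, -1, 0, 0.8]
}}

```text
time: 31.65
ee_pos: [0.4852, 0.1646, 0.2631]
eef_rot: [0.045, 0.705, -0.033, 0.707]
ft_force: [0.9, -0.5, -1.1]
width: 0.0693
```

Run:
```python
from h import *
im=camera("top");cv2.imwrite("pics/top9.png",im[:,:,::-1])
cv2.imwrite("pics/scene9.png",camera("scene")[:,:,::-1])
pots(im)
go(.4165,-.069,.25,84)
```

```text
px 472.3 131.5 area 185 xy [ 0.7802 -0.6646] yaw deg 123 ax [10.6 27.3]
px 347.4 240.1 area 106 xy [ 0.3817 -0.1972] yaw deg 125 ax [ 9.2 15.8]
t 31.75 pos [0.4857 0.1609 0.2631] jawyaw 83.3 F [ 0.7 -0.3  1. ] w 0.0699 j7 1.07
turn units [-0.015  0.001 -0.02 ] shift units [ 0.37 -9.46 -1.68] world d [-0.0692 -0.2299 -0.0131]
```

View pics/top9.png

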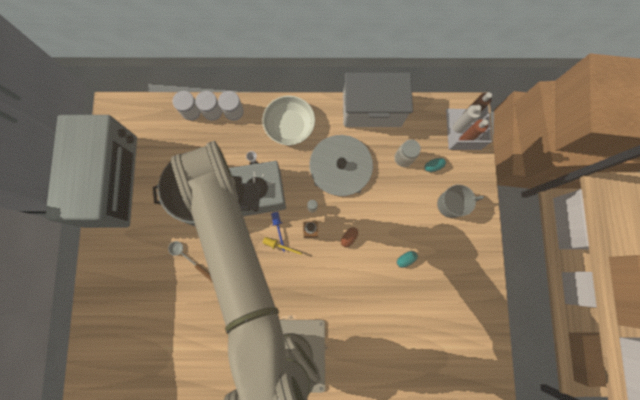

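View pics/scene9.png

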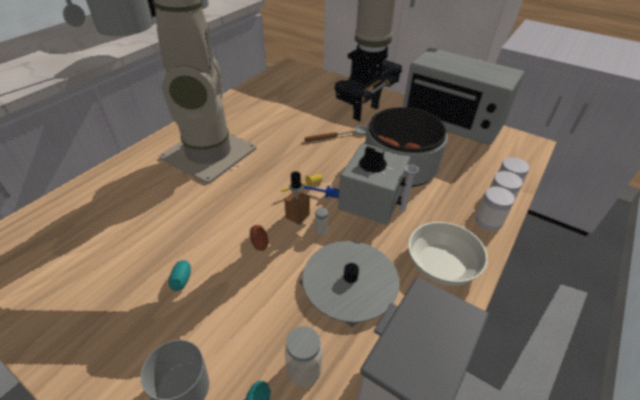

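```bash
cat >> h.py <<'E'
def tips(n,p,q,w,x0,y0,f):
    R=Ro.from_quat(q).as_matrix()
    for sgn in (1,-1):
        pts=[]
        for a in (w/2,w/2+.015):
            for b in (-.0095,.0095):
                P=np.array(p)+R@np.array([.022,sgn*a,b]);pts.append((proj(n,P)-[x0,y0]+.5)*f-.5)
        print(n,sgn,np.round(pts,0).astype(int).tolist())
E
python3 - <<'E'
from h import *
for n in("scene","top"):
    c=CAL[n];print(n,-c["R"].T@c["t"])
tips("scene",[.3759,-.2967,.1686],[.067,.691,-.067,.717],.0873,150,180,4)
tips("scene",[.4273,-.3701,.1502],[0.155, 0.687, -0.16, 0.692],.0873,150,180,4)
tips("scene",[.5640,-.3862,.1483],[0.037,.708,-.036,.704],.0869,180,220,5)
s=read_state();print(s["ee_pos"],s["eef_rot"],s["width"])
tips("scene",s["ee_pos"],s["eef_rot"],s["width"],320,40,6)
crop(cv2.imread("pics/scene9.png"),320,40,120,90,6,"pics/l.png")
crop(cv2.imread("pics/scene8.png"),190,180,80,60,10,"pics/m.png")
tips("scene",[.3759,-.2967,.1686],[.067,.691,-.067,.717],.0873,190,180,10)
E
```

```text
scene [ 0.8972683  -0.68453066  0.79908908]
top [ 0.26145228 -0.07291798  1.4225869 ]
scene 1 [[336, 126], [355, 142], [357, 113], [376, 129]]
scene -1 [[207, 204], [226, 222], [184, 218], [203, 236]]
scene 1 [[331, 275], [343, 299], [356, 265], [369, 288]]
scene -1 [[174, 338], [185, 363], [146, 349], [156, 375]]
scene 1 [[457, 301], [491, 327], [483, 278], [517, 303]]
scene -1 [[297, 444], [331, 473], [267, 471], [301, 500]]
[0.48567855 0.16092612 0.26309577] [ 0.04670763  0.70530379 -0.03555532  0.70647065] 0.06988280806443094
scene 1 [[304, 404], [338, 418], [323, 391], [357, 405]]
scene -1 [[211, 467], [246, 482], [191, 481], [225, 497]]
scene 1 [[440, 316], [489, 355], [492, 284], [541, 323]]
scene -1 [[119, 511], [167, 555], [61, 547], [108, 591]]
```

View pics/l.png

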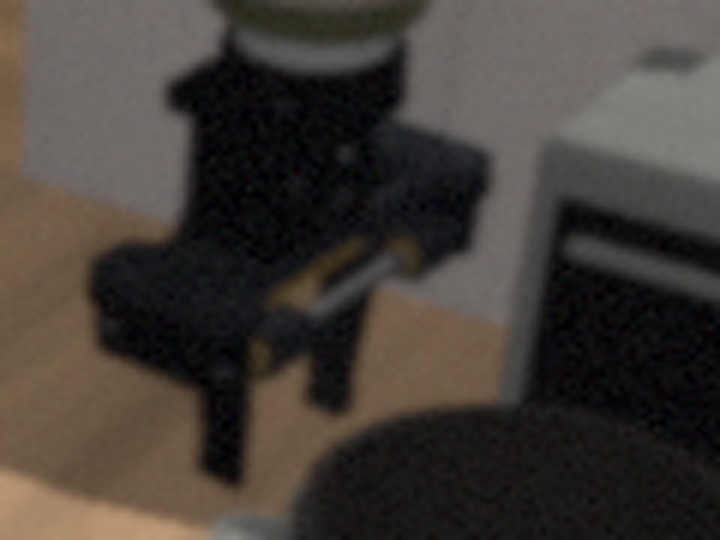

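View pics/m.png

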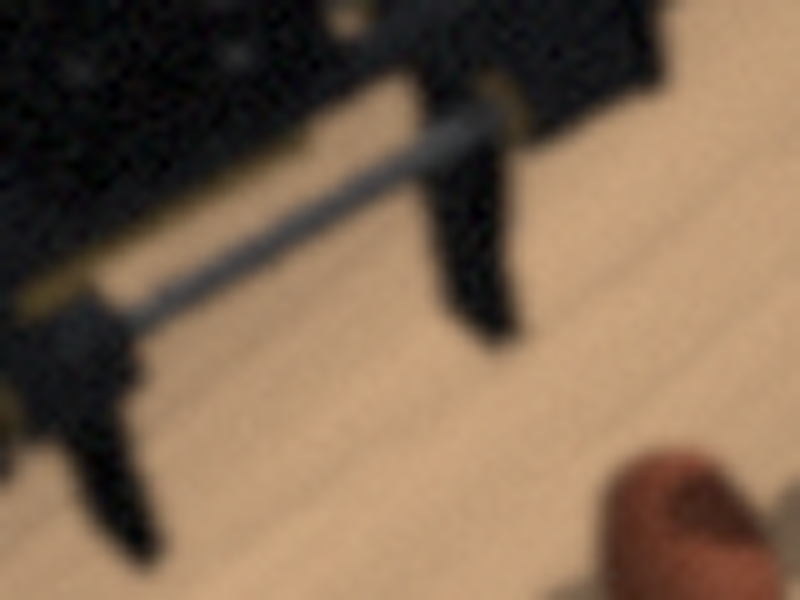

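Run:
```python
from h import *
def cp(n,x0,y0,f,u,v,z):
    p=at(n,(u+.5)/f-.5+x0,(v+.5)/f-.5+y0,z);return p[:2]
def show(nm,a,b): print(nm,"top",np.round(a,4),"scene",np.round(b,4),"mean",np.round((a+b)/2,4))
show("tube",cp("top",140,140,5,557,80,.15),cp("scene",260,90,4,607,317,.15))
show("probe",cp("top",270,120,5,204,531,.154),cp("scene",260,90,4,147,338,.154))
show("lid handle",cp("top",270,120,5,357,215,.06),cp("scene",280,200,5,357,346,.06))
show("lid flange",cp("top",270,120,5,(202+514)/2,(76+382)/2,.021),cp("scene",280,200,5,(113+595)/2,405,.021))
show("pot",cp("top",140,140,5,(93+465)/2,(57+420)/2,.145),cp("scene",260,90,4,591,155,.145))
show("knob disc",cp("top",140,140,5,583,241,.15),cp("scene",260,90,4,453,290,.15))
```

```text
tube top [0.6495 0.1269] scene [0.6521 0.1266] mean [0.6508 0.1267]
probe top [ 0.4161 -0.0686] scene [ 0.4211 -0.0669] mean [ 0.4186 -0.0677]
lid handle top [ 0.6511 -0.1762] scene [ 0.6575 -0.1796] mean [ 0.6543 -0.1779]
lid flange top [ 0.6518 -0.1797] scene [ 0.6613 -0.1834] mean [ 0.6565 -0.1816]
pot top [0.544  0.3056] scene [0.5595 0.3041] mean [0.5517 0.3048]
knob disc top [0.5409 0.1072] scene [0.5556 0.094 ] mean [0.5483 0.1006]
```

Run:
```python
from h import *
from scipy.optimize import least_squares
def radial(n,im,x,y,z,r,rs=(-.03,.03)):
    # sample brightness along radial profile in world at plane z
    g=cv2.cvtColor(im,cv2.COLOR_BGR2GRAY).astype(np.float32)
    out=[]
    for a in np.deg2rad(np.arange(0,360,30)):
        rr=r+np.arange(rs[0],rs[1]+1e-6,.003)
        P=np.array([proj(n,[x+q*np.cos(a),y+q*np.sin(a),z]) for q in rr],np.float32)
        v=cv2.remap(g,P[:,0].reshape(1,-1),P[:,1].reshape(1,-1),cv2.INTER_LINEAR)[0]
        out.append(v)
        print("%4d"%np.rad2deg(a),' '.join("%3d"%k for k in v))
for n in("top","scene"):
    print(n,' '.join("%3d"%(k*1000) for k in .112+np.arange(-.03,.0301,.003)))
    radial(n,cv2.imread(f"pics/{n}0.png"),.551,.306,.145,.112)
```

```text
top  82  85  88  91  94  97 100 103 106 109 111 114 118 121 124 127 130 133 135 138 142
   0  53  51  53  53  53  54  56  55  55  62  78  96 106 108 105  97  96 117 143 159 161
  29  53  49  48  47  52  50  51  56  52  52  60  74  90  98 103 105 109 109 109 107 103
  59  48  49  49  46  52  52  47  49  51  49  51  57  70  88 100 106 111 110 111 109 108
  90  48  44  48  48  45  44  46  47  44  45  48  54  63  74  78  74  76  82  89  97 101
 119  49  52  47  43  44  49  50  48  47  48  49  63  89 110 112 100 101 105 110 111 108
 150  51  55  51  49  53  54  50  51  49  47  61  78 103 125 122 115 111 112 113 110 109
 180  49  55  55  50  51  53  55  56  58  60  66  85 106 111  91  79  85  98 106 110 108
 210  56  56  56  56  57  57  60  62  61  61  70  80  86  82  79  81  80  77  81  78  85
 239  66  67  65  63  65  67  66  63  59  61  73  85  87  80  78  76  77  78  79  82  92
 270  62  62  64  64  64  67  63  62  64  67  82  89  92 100 115 129 137 137 138 138 139
 300  57  56  55  57  57  58  61  64  66  72  85  93 105 115 117 112 111 119 128 141 156
 330  54  55  57  57  55  54  56 
[... 513 characters left out ...]
4  23  22  22  22  22  23  25  28  33  46  58  68  78  83  88  89  89  90  91
 150  27  25  23  24  23  25  25  27  33  41  54  67  78  89  93  94  95  94  94  95  95
 180  23  22  25  21  23  22  25  35  43  57  75  88  91  92  92  90  90  92  92  94  95
 210  23  19  22  23  23  27  33  39  45  59  73  85  92  95  96  97  99  98  98  99  97
 239  23  20  21  23  27  31  32  32  29  27  30  44  58  66  67  65  65  67  80 109 134
 270  25  25  27  26  25  28  30  29  27  26  25  26  34  48  61  69  74  76  78  81  84
 300  23  24  24  22  22  23  27  29  30  26  24  24  29  36  46  60  75  79  83  86  89
 330  22  20  23  22  21  22  27  32  34  34  34  30  28  31  41  62  78  89  90  85  76
```

{"op": "arm_command", "data": {
  "targets": [0, 0, -0.01, 0, -1, -0.15, 1, 0, 0, 0, 0, -1, -0.15, 1, 0, 0, 0, 0, -1, -0.15, 1, 0, 0, 0, 0, -1, -0.15, 1, 0, 0, 0, 0, -1, -0.15, 1, 0, 0, 0, 0, -1, -0.15, 1, 0, 0, 0, 0, -1, -0.15, 1, 0, 0, 0, 0, -1, -0.15, 1, 0, 0, 0, 0, -0.7, -0.15, 1, 0, 0, 0, 0, -0.1, 0, 1, 0, 0, 0, 0, 0, 0, 1]
}}

```text
time: 32.67
ee_pos: [0.42, -0.0642, 0.2615]
eef_rot: [0.046, 0.706, -0.039, 0.705]
ft_force: [-0.3, 0.8, -0.2]
width: 0.0872
```

Run:
```python
from h import *
go(.4186,-.0677,.143,84)
```

```text
t 32.67 pos [ 0.42   -0.0642  0.2615] jawyaw 83.1 F [-0.3  0.8 -0.2] w 0.0872 j7 1.44
turn units [-0.02  -0.003 -0.012] shift units [ 4.74 -0.19 -0.03] world d [-0.0014 -0.0035 -0.1185]
```

{"op": "arm_command", "data": {
  "targets": [-0.02, 0, -0.01, 0.6, -0.15, 0, 1, 0, 0, 0, 1, -0.05, 0, 1, 0, 0, 0, 0.8, 0, 0, 1, 0, 0, 0, 0.2, 0, 0, 1, 0, 0, 0, 0, 0, 0, 1]
}}

```text
time: 33.08
ee_pos: [0.421, -0.065, 0.1957]
eef_rot: [0.036, 0.706, -0.035, 0.706]
ft_force: [-0.3, 0.8, 0.7]
width: 0.0867
```

Run:
```python
from h import *
go(.4186,-.0677,.143,84)
cv2.imwrite("pics/scene10.png",camera("scene")[:,:,::-1])
crop(cv2.imread("pics/scene10.png"),250,130,100,75,8,"pics/n.png")
s=read_state();tips("scene",s["ee_pos"],s["eef_rot"],s["width"],250,130,8)
for z in(.154,.114): print((proj("scene",[.4186,-.0677,z])-[250,130]+.5)*8)
```

```text
t 33.08 pos [ 0.421  -0.065   0.1957] jawyaw 84.2 F [-0.3  0.8  0.7] w 0.0867 j7 1.47
turn units [ 0.005  0.    -0.003] shift units [ 2.11 -0.12 -0.08] world d [-0.0024 -0.0027 -0.0527]
scene 1 [[445, 228], [489, 251], [475, 207], [520, 230]]
scene -1 [[260, 358], [305, 384], [226, 382], [271, 408]]
[367.2259403  355.50433115]
[370.59268595 449.67595688]
```

View pics/n.png

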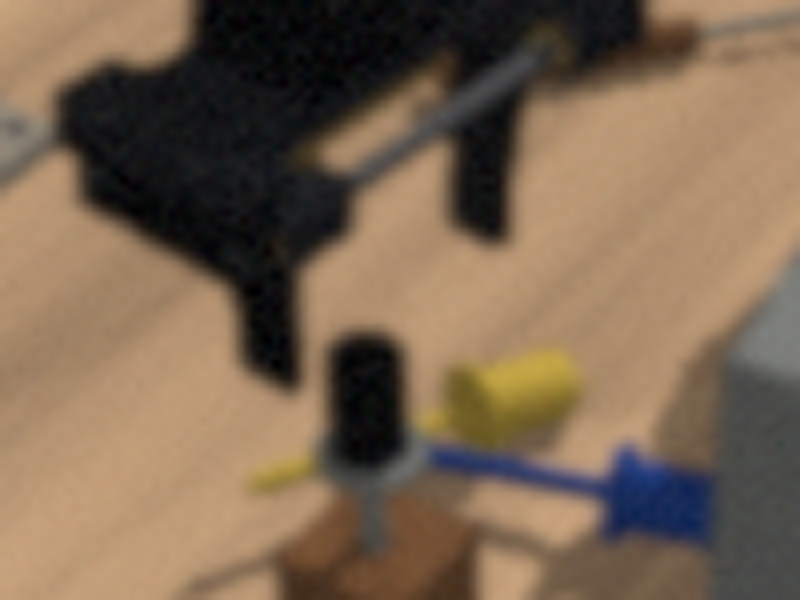

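{"op": "arm_command", "data": {
  "targets": [0, 0, 0, 0.7, -0.1, -0.07, 1, 0, 0, 0, 0.9, -0.03, 0, 1, 0, 0, 0, 0.4, 0, 0, 0.8, 0, 0, 0, 0.1, 0, 0, 0.5, 0, 0, 0, 0, 0, 0, 0.5, 0, 0, 0, 0, 0, 0, 0.5, 0, 0, 0, 0, 0, 0, 0.5],
  "newtons": 8
}}

```text
time: 33.72
ee_pos: [0.4242, -0.0653, 0.1493]
eef_rot: [0.036, 0.703, -0.033, 0.709]
ft_force: [0.5, -0.8, -0.0]
width: 0.0618
```

Run:
```python
from h import *
go(.4186,-.0677,.143,84)
```

```text
t 33.72 pos [ 0.4242 -0.0653  0.1493] jawyaw 84.4 F [ 0.5 -0.8 -0. ] w 0.0618 j7 1.50
turn units [ 0.01   0.011 -0.005] shift units [ 0.25 -0.12 -0.22] world d [-0.0056 -0.0024 -0.0063]
```

{"op": "arm_command", "data": {
  "targets": [0, 0.01, 0, 0.2, -0.1, -0.2, 0.5, 0, 0, 0, 0, 0, -0.04, 0.5, 0, 0, 0, 0, 0, 0, 0.5]
}}

```text
time: 33.97
ee_pos: [0.4186, -0.0673, 0.1458]
eef_rot: [0.036, 0.705, -0.033, 0.707]
ft_force: [-0.5, -0.3, -0.2]
width: 0.046
```

{"op": "arm_command", "data": {
  "targets": [0, 0, 0, 0, 0, 0, 0, 0, 0, 0, 0, 0, 0, 0, 0, 0, 0, 0, 0, 0, 0, 0, 0, 0, 0, 0, 0, 0, 0, 0, 0, 0, 0, 0, 0, 0, 0, 0, 0, 0, 0, 0, 0, 0, 0, 0, 0, 0, 0, 0, 0, 0, 0, 0, 0, 0]
}}

```text
time: 34.63
ee_pos: [0.4187, -0.0674, 0.1462]
eef_rot: [0.036, 0.705, -0.033, 0.708]
ft_force: [-0.2, -0.4, 1.0]
width: 0.0277
```

Run:
```python
from h import *
go(.4186,-.0677,.143,84)
cv2.imwrite("pics/scene11.png",camera("scene")[:,:,::-1])
crop(cv2.imread("pics/scene11.png"),250,130,100,75,8,"pics/o.png")
```

```text
t 34.63 pos [ 0.4187 -0.0674  0.1462] jawyaw 84.4 F [-0.2 -0.4  1. ] w 0.0277 j7 1.51
turn units [ 0.01   0.004 -0.006] shift units [ 0.13 -0.01 -0.  ] world d [-0.0001 -0.0003 -0.0032]
```

View pics/o.png

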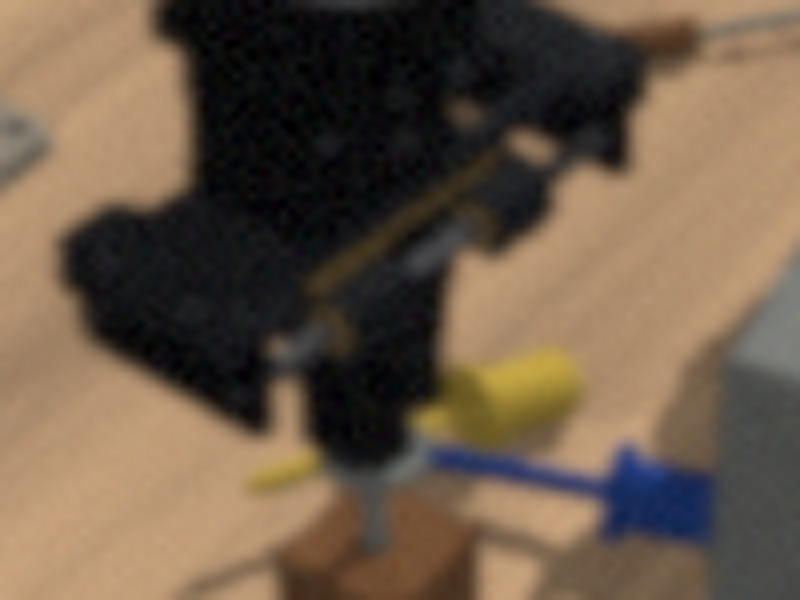

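{"op": "arm_command", "data": {
  "targets": [0, 0, 0, 0, 0, 0, 0, 0, 0, 0, -0.3, 0, 0, 0, 0, 0, 0, -0.6, 0, 0, 0, 0, 0, 0, -0.8, 0, 0, 0, 0, 0, 0, -0.8, 0, 0, 0, 0, 0, 0, -0.8, 0, 0, 0],
  "newtons": 25
}}

```text
time: 35.18
ee_pos: [0.4163, -0.0678, 0.2298]
eef_rot: [0.035, 0.707, -0.033, 0.705]
ft_force: [-0.0, 0.1, -0.9]
width: 0.0272
```

Run:
```python
from h import *
go(.4186,-.0677,.335,84)
```

```text
t 35.18 pos [ 0.4163 -0.0678  0.2298] jawyaw 84.4 F [-0.   0.1 -0.9] w 0.0272 j7 1.47
turn units [ 0.009 -0.003 -0.004] shift units [-4.21  0.02  0.08] world d [2.300e-03 1.000e-04 1.052e-01]
```

{"op": "arm_command", "data": {
  "targets": [0, 0, 0, -1, 0, 0, 0, 0, 0, 0, -1, 0, 0, 0, 0, 0, 0, -1, 0, 0, 0, 0, 0, 0, -0.8, 0.3, 0.3, 0, 0, 0, 0, -0.2, 0.6, 0.6, 0, 0, 0, 0, 0, 0.8, 0.8, 0, 0, 0, 0, 0, 0.8, 0.8, 0, 0, 0, 0, 0, 0.8, 0.8, 0, 0, 0, 0, 0, 0.8, 0.8, 0, 0, 0, 0, 0, 0.8, 0.8, 0, 0, 0, 0, 0, 0.8, 0.8, 0, 0, 0, 0, 0, 0.8, 0.8, 0]
}}

```text
time: 36.18
ee_pos: [0.5985, 0.078, 0.3507]
eef_rot: [0.041, 0.702, -0.034, 0.71]
ft_force: [-0.2, -0.4, -0.1]
width: 0.0272
```

Run:
```python
from h import *
go(.651,.127,.31,84)
```

```text
t 36.18 pos [0.5985 0.078  0.3507] jawyaw 83.9 F [-0.2 -0.4 -0.1] w 0.0272 j7 1.34
turn units [-0.002  0.013 -0.013] shift units [1.67 2.15 1.86] world d [ 0.0525  0.049  -0.0407]
```

{"op": "arm_command", "data": {
  "targets": [0, 0.01, -0.01, 0, 0.8, 0.8, 0, 0, 0, 0, 0, 0.7, 0.6, 0, 0, 0, 0, 0.3, 0.3, 0.2, 0, 0, 0, 0, 0.3, 0, 0, 0, 0, 0, 0, 0.1, 0, 0, 0, 0, 0, 0, 0, 0, 0, 0]
}}

```text
time: 36.68
ee_pos: [0.6454, 0.1251, 0.3302]
eef_rot: [0.035, 0.707, -0.036, 0.705]
ft_force: [-0.7, -0.2, -0.7]
width: 0.0274
```

Run:
```python
from h import *
go(.651,.127,.31,84)
cv2.imwrite("pics/scene12.png",camera("scene")[:,:,::-1]);cv2.imwrite("pics/top12.png",camera("top")[:,:,::-1])
crop(cv2.imread("pics/scene12.png"),360,90,100,75,8,"pics/p.png")
crop(cv2.imread("pics/top12.png"),190,100,120,90,6,"pics/q.png")
```

```text
t 36.68 pos [0.6454 0.1251 0.3302] jawyaw 84.2 F [-0.7 -0.2 -0.7] w 0.0274 j7 1.31
turn units [ 0.005 -0.004  0.001] shift units [0.81 0.1  0.22] world d [ 0.0056  0.0019 -0.0202]
```

View pics/p.png

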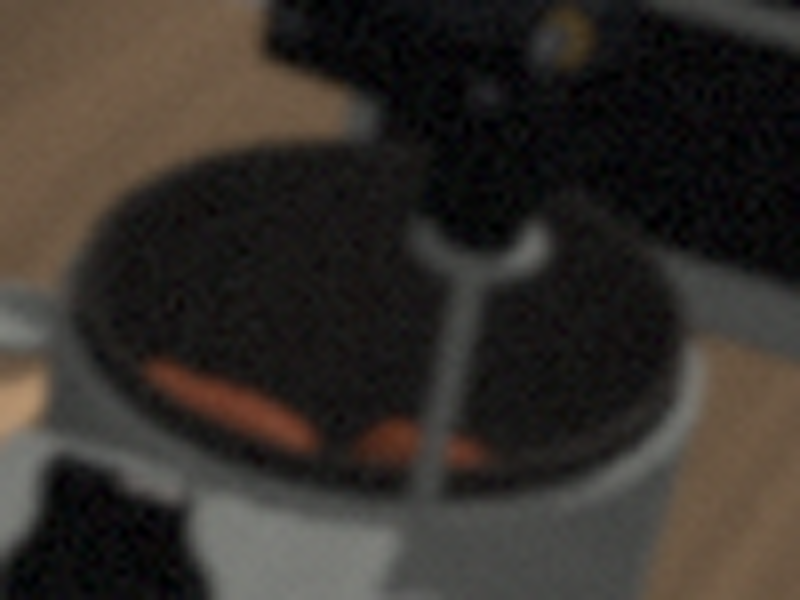

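View pics/q.png

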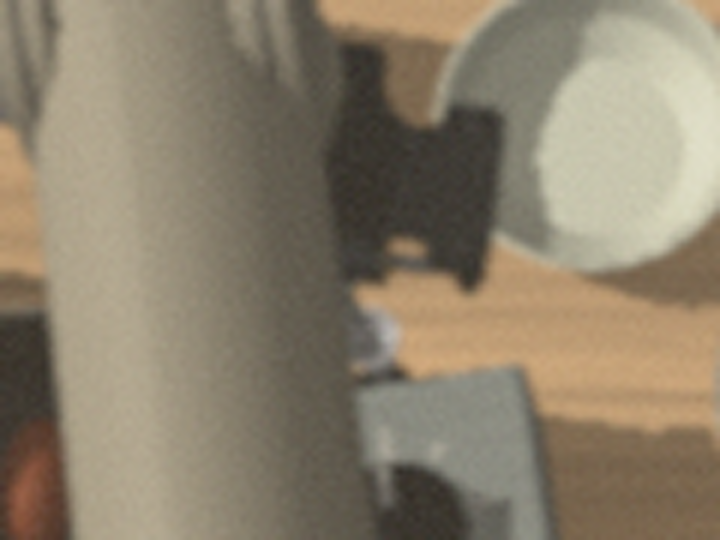

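Run:
```python
from h import *
p=np.array(read_state()["ee_pos"]);print(p)
for z in(.19,.194,.198): print(z,at("scene",412.7,152.1,z)[:2]-p[:2])
# collar underside z= tcp-.036
print(at("scene",(480.5)/8-.5+360,(255)/8-.5+90,p[2]-.034)[:2]-p[:2])
s=cv2.imread("pics/scene12.png");g=s[140:165,395:430].mean(2).astype(int)
for i,r in enumerate(g): print(140+i,' '.join("%3d"%k for k in r))
```

```text
[0.64559031 0.12464457 0.33133645]
0.19 [-0.00450052  0.01763335]
0.194 [-0.00281815  0.01220355]
0.198 [-0.00113578  0.00677375]
[ 0.00342974 -0.00700056]
140  35  29  22  25  22  19  14  21  19  20  16  20  22  18  24  22  22  34  47  60  68  61  50  30  24  24  22  24  19  18  22  22  20  21  23
141  54  42  32  29  23  20  24  20  23  21  19  22  26  22  20  24  23  35  51  65  71  61  43  28  21  17  23  19  20  20  21  20  18  19  16
142  72  61  50  36  24  29  22  10  25  25  25  24  30  35  39  38  36  47  58  66  67  56  45  30  19  22  20  21  22  20  18  25  23  19  20
143  76  71  63  50  33  26  20  23  25  20  26  30  44  52  51  55  54  54  62  66  63  49  37  30  22  23  25  27  23  21  22  21  21  22  21
144  70  75  71  57  41  29  19  21  21  26  32  44  48  53  59  63  60  62  65  70  69  60  43  35  32  25  24  27  24  23  20  26  23  19  26
145  54  60  64  54  43  31  25  24  28  31  40  45  49  52  55  60  59  66  68  72  71  64  58  51  42  31  27  25  26  23  24  23  23  24  32
146  35  43  44  43  40  29  28  30  29  36  36  45  45  52  51  53  57  61  67 
[... 1955 characters left out ...]
 119 121 120 122 121 122 124 125 118 103  87  77  76  73  76  72  74  74  69  73  74  74  73  72  71  73  69  72  73  72  74
161 121 120 118 119 119 119 120 122 120 125 121 120 113  97  81  74  75  76  73  76  73  74  73  75  75  76  73  72  72  71  74  74  74  71  74
162 119 119 119 117 119 120 118 120 124 123 123 115 106  91  80  73  75  75  75  73  73  74  72  71  73  72  74  75  73  71  71  72  73  70  73
163 121 117 121 121 121 121 121 121 124 124 121 112 101  86  78  80  82  81  80  76  74  75  73  75  74  72  71  73  72  74  71  71  70  72  69
164 120 123 122 120 120 119 122 121 124 122 122 117 106  96  91  92  94  92  88  87  79  75  77  72  73  72  71  70  71  72  73  71  70  71  72
```

Run:
```python
from h import *
p=np.array(read_state()["ee_pos"])
for z in(.29,.25,.21,.194): print(z,proj("scene",[p[0],p[1],z]))
print(proj("scene",[.651,.127,.15]))
```

```text
0.29 [418.83143182 122.28476562]
0.25 [415.75067784 136.39017918]
0.21 [412.84134452 149.71073321]
0.194 [411.72243939 154.83370628]
[411.04936986 168.6377899 ]
```

{"op": "arm_command", "data": {
  "targets": [0, 0, 0, 0.2, 0.08, 0.2, 0, 0, 0, 0, 0.4, 0, 0, 0, 0, 0, 0, 0.2, 0, 0, 0, 0, 0, 0, 0, 0, 0, 0]
}}

```text
time: 37.12
ee_pos: [0.6506, 0.1236, 0.3121]
eef_rot: [0.037, 0.706, -0.036, 0.707]
ft_force: [0.8, 0.4, -0.9]
width: 0.0276
```

Run:
```python
from h import *
go(.651,.127,.286,84)
```

```text
t 37.12 pos [0.6506 0.1236 0.3121] jawyaw 84.0 F [ 0.8  0.4 -0.9] w 0.0276 j7 1.31
turn units [ 0.     0.002 -0.002] shift units [1.04 0.13 0.  ] world d [ 0.0004  0.0034 -0.0261]
```

Tip is about 26 mm above the mouth; lowering into the funnel.

{"op": "arm_command", "data": {
  "targets": [0, 0, 0, 0.3, 0.15, 0, 0, 0, 0, 0, 0.4, 0, 0, 0, 0, 0, 0, 0.4, 0, 0, 0, 0, 0, 0, 0.3, 0, 0, 0, 0, 0, 0, 0, 0, 0, 0]
}}

```text
time: 37.53
ee_pos: [0.6505, 0.1275, 0.2728]
eef_rot: [0.038, 0.706, -0.036, 0.706]
ft_force: [-0.1, -0.4, -1.2]
width: 0.0274
```

Run:
```python
from h import *
go(.651,.127,.25,84)
cv2.imwrite("pics/scene13.png",camera("scene")[:,:,::-1])
crop(cv2.imread("pics/scene13.png"),360,100,100,75,8,"pics/r.png")
```

```text
t 37.53 pos [0.6505 0.1275 0.2728] jawyaw 84.0 F [-0.1 -0.4 -1.2] w 0.0274 j7 1.31
turn units [ 0.     0.001 -0.002] shift units [ 0.91 -0.02  0.02] world d [ 0.0005 -0.0005 -0.0228]
```

View pics/r.png

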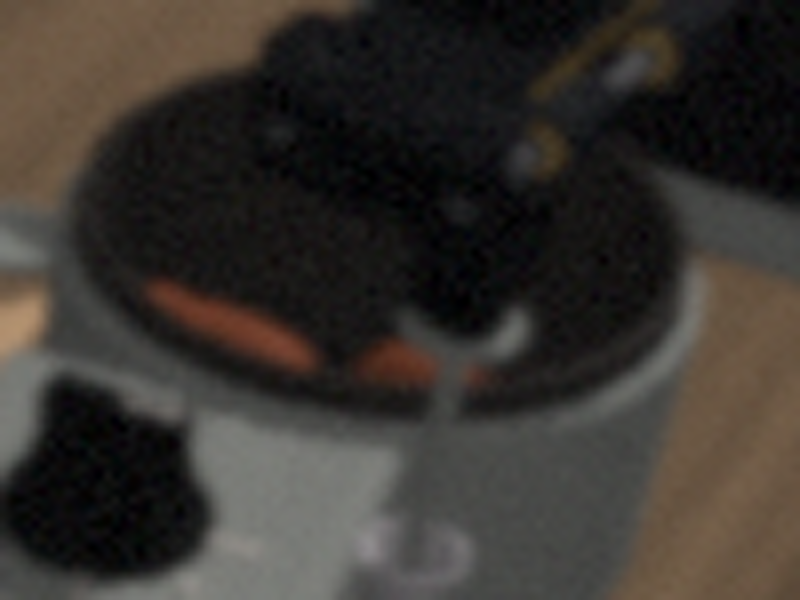

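{"op": "arm_command", "data": {
  "targets": [0, 0, 0, 0.4, 0, 0, 0, 0, 0, 0, 0.4, 0, 0, 0, 0, 0, 0, 0.4, 0, 0, 0, 0, 0, 0, 0, 0, 0, 0]
}}

```text
time: 37.92
ee_pos: [0.651, 0.1276, 0.2411]
eef_rot: [0.038, 0.705, -0.036, 0.707]
ft_force: [-0.4, -0.4, -1.4]
width: 0.0275
```

Run:
```python
from h import *
go(.651,.127,.186,84)
```

```text
t 37.92 pos [0.651  0.1276 0.2411] jawyaw 84.0 F [-0.4 -0.4 -1.4] w 0.0275 j7 1.31
turn units [ 0.     0.003 -0.003] shift units [ 2.2  -0.03 -0.  ] world d [-0.     -0.0006 -0.0551]
```

Tip is in the bore (~0.105) with no side force. Pushing on.

{"op": "arm_command", "data": {
  "targets": [0, 0, 0, 0.4, 0, 0, 0, 0, 0, 0, 0.4, 0, 0, 0, 0, 0, 0, 0.4, 0, 0, 0, 0, 0, 0, 0.2, 0, 0, 0]
}}

```text
time: 38.25
ee_pos: [0.652, 0.1277, 0.2044]
eef_rot: [0.038, 0.704, -0.036, 0.708]
ft_force: [-0.7, 0.8, 3.3]
width: 0.0271
```

Run:
```python
from h import *
go(.651,.127,.186,84)
```

```text
t 38.25 pos [0.652  0.1277 0.2044] jawyaw 84.0 F [-0.7  0.8  3.3] w 0.0271 j7 1.32
turn units [-0.     0.007 -0.004] shift units [ 0.74 -0.03 -0.04] world d [-0.001  -0.0007 -0.0184]
```

{"op": "arm_command", "data": {
  "targets": [0, 0, 0, 0.3, 0, 0, 0, 0, 0, 0, 0.2, 0, 0, 0, 0, 0, 0, 0.15, 0, 0, 0, 0, 0, 0, 0, 0, 0, 0]
}}

```text
time: 38.58
ee_pos: [0.6524, 0.1276, 0.1865]
eef_rot: [0.038, 0.704, -0.036, 0.708]
ft_force: [-0.6, -0.1, 1.4]
width: 0.0272
```

Run:
```python
from h import *
go(.651,.127,.186,84)
```

```text
t 38.58 pos [0.6524 0.1276 0.1865] jawyaw 84.0 F [-0.6 -0.1  1.4] w 0.0272 j7 1.32
turn units [-0.     0.008 -0.004] shift units [ 0.02 -0.03 -0.05] world d [-0.0014 -0.0006 -0.0005]
```

{"op": "arm_command", "data": {
  "targets": [0, 0, 0, 0.12, 0, 0, 0, 0, 0, 0, 0.12, 0, 0, 0, 0, 0, 0, 0.12, 0, 0, 0]
}}

```text
time: 38.83
ee_pos: [0.6535, 0.1275, 0.1858]
eef_rot: [0.039, 0.702, -0.035, 0.71]
ft_force: [-11.5, -1.7, 23.6]
width: 0.0276
```

Run:
```python
from h import *
go(.651,.127,.186,84)
```

```text
t 38.83 pos [0.6535 0.1275 0.1858] jawyaw 84.0 F [-11.5  -1.7  23.6] w 0.0276 j7 1.32
turn units [-0.001  0.013 -0.009] shift units [-0.01 -0.03 -0.1 ] world d [-0.0025 -0.0005  0.0002]
```

The force rose to 24 N at the expected height, so the collar is seated. Releasing.

{"op": "arm_command", "data": {
  "targets": [0, 0, 0, -0.02, 0, 0, 0.4, 0, 0, 0, 0, 0, 0, 0.6, 0, 0, 0, 0, 0, 0, 0.6, 0, 0, 0, 0, 0, 0, 0.6, 0, 0, 0, 0, 0, 0, 0.6, 0, 0, 0, -0.4, 0, 0, 0.6, 0, 0, 0, -0.8, 0, 0, 0.6, 0, 0, 0, -0.8, 0, 0, 0.7, 0, 0, 0, -0.8, -0.4, 0, 1, 0, 0, 0, -0.3, -0.8, -0.5, 1]
}}

```text
time: 39.67
ee_pos: [0.6359, 0.1025, 0.2637]
eef_rot: [0.037, 0.705, -0.033, 0.708]
ft_force: [0.1, -0.9, 0.5]
width: 0.0651
```

Run:
```python
from h import *
go(.392,-.203,.2,55)
cv2.imwrite("pics/scene14.png",camera("scene")[:,:,::-1])
crop(cv2.imread("pics/scene14.png"),340,100,120,90,6,"pics/s.png")
```

```text
t 39.67 pos [0.6359 0.1025 0.2637] jawyaw 84.3 F [ 0.1 -0.9  0.5] w 0.0651 j7 1.34
turn units [ 0.651  0.003 -0.008] shift units [  2.44 -13.14  -8.5 ] world d [-0.2439 -0.3055 -0.0637]
```

View pics/s.png

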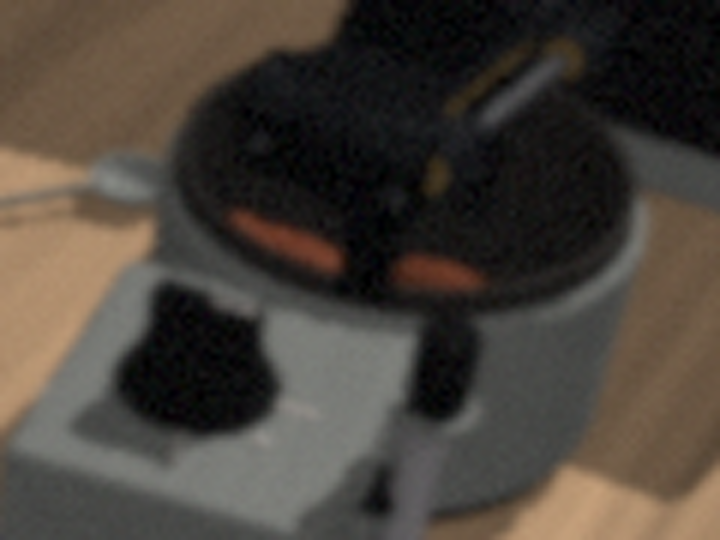

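The probe is seated, with its collar on the tube at (440,415) in the crop. Now the last potato.

{"op": "arm_command", "data": {
  "targets": [0.13, 0, 0, -0.1, -1, -0.2, 1, 0.13, 0, 0, 0, -1, -0.2, 1, 0.13, 0, 0, 0, -1, -0.2, 1, 0.13, 0, 0, 0, -1, -0.2, 1, 0.13, 0, 0, 0, -1, -0.2, 1, 0, 0, 0, 0, -1, -0.2, 1, 0, 0, 0, 0, -1, -0.2, 1, 0, 0, 0, 0, -1, -0.2, 1, 0, 0, 0, 0, -1, -0.2, 1, 0, 0, 0, 0, -1, -0.2, 1]
}}

```text
time: 40.55
ee_pos: [0.4726, -0.1055, 0.2699]
eef_rot: [0.225, 0.669, -0.219, 0.674]
ft_force: [-0.5, -0.6, 1.2]
width: 0.0874
```

Run:
```python
from h import *
im=camera("top");cv2.imwrite("pics/top15.png",im[:,:,::-1]);pots(im)
cv2.imwrite("pics/scene15.png",camera("scene")[:,:,::-1])
crop(cv2.imread("pics/scene15.png"),220,190,80,60,8,"pics/t.png")
go(.392,-.203,.15,55)
for P in([.392,-.203,.022],): print((proj("scene",P)-[220,190]+.5)*8)
```

```text
px 472.4 131.4 area 187 xy [ 0.7807 -0.6651] yaw deg 124 ax [10.8 27.6]
px 208.0 181.7 area 202 xy [0.5916 0.298 ] yaw deg 178 ax [11.3 22.2]
px 195.2 181.4 area 136 xy [0.5927 0.3439] yaw deg 172 ax [ 9.1 19. ]
px 203.3 204.3 area 305 xy [0.5096 0.3109] yaw deg 99 ax [19.5 21.9]
px 349.6 236.0 area 146 xy [ 0.3961 -0.2051] yaw deg 154 ax [ 9.7 19.2]
t 40.65 pos [ 0.4715 -0.1081  0.2704] jawyaw 53.1 F [1.  0.3 0.8] w 0.0870 j7 1.06
turn units [-0.043  0.005 -0.014] shift units [ 4.76 -5.   -0.28] world d [-0.0795 -0.0949 -0.1204]
[305.60931709 375.93557858]
```

View pics/t.png

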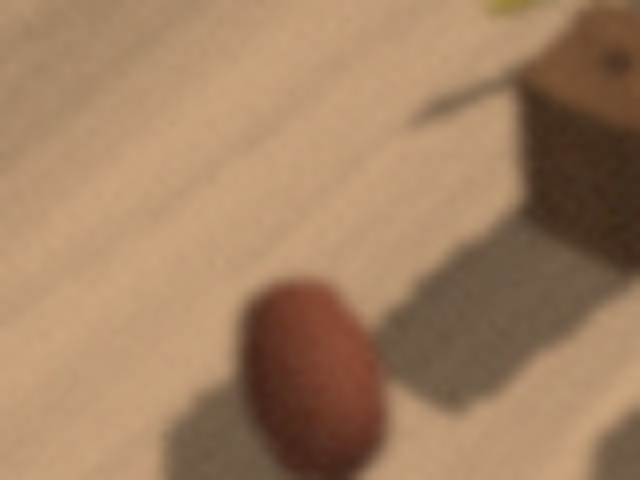

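{"op": "arm_command", "data": {
  "targets": [-0.04, 0, -0.01, 0.2, -1, 0, 1, 0, 0, 0, 0.6, -1, -0.05, 1, 0, 0, 0, 0.9, -1, -0.05, 1, 0, 0, 0, 1, -1, -0.05, 1, 0, 0, 0, 1, -0.7, -0.05, 1, 0, 0, 0, 0.6, -0.2, 0, 1, 0, 0, 0, 0.2, 0, 0, 1, 0, 0, 0, 0, 0, 0, 1]
}}

```text
time: 41.32
ee_pos: [0.3975, -0.2072, 0.1572]
eef_rot: [0.215, 0.67, -0.211, 0.679]
ft_force: [1.1, 0.3, 0.7]
width: 0.087
```

Run:
```python
from h import *
go(.394,-.202,.033,55)
```

```text
t 41.32 pos [ 0.3975 -0.2072  0.1572] jawyaw 55.0 F [1.1 0.3 0.7] w 0.0870 j7 1.34
turn units [-0.001  0.013 -0.012] shift units [ 4.97  0.04 -0.29] world d [-0.0035  0.0052 -0.1242]
```

{"op": "arm_command", "data": {
  "targets": [0, 0.01, -0.01, 0.7, 0, -0.25, 1, 0, 0, 0, 1, 0, -0.05, 1, 0, 0, 0, 1, 0, -0.05, 1, 0, 0, 0, 1, 0, -0.05, 1, 0, 0, 0, 0.7, 0, -0.05, 1, 0, 0, 0, 0.2, 0, 0, 1, 0, 0, 0, 0, 0, 0, 1]
}}

```text
time: 41.9
ee_pos: [0.4002, -0.1969, 0.0455]
eef_rot: [0.211, 0.67, -0.209, 0.68]
ft_force: [0.3, 0.0, 0.5]
width: 0.0871
```

Run:
```python
from h import *
go(.394,-.202,.033,55)
cv2.imwrite("pics/scene16.png",camera("scene")[:,:,::-1])
crop(cv2.imread("pics/scene16.png"),200,170,120,90,6,"pics/u.png")
```

```text
t 41.90 pos [ 0.4002 -0.1969  0.0455] jawyaw 55.5 F [0.3 0.  0.5] w 0.0871 j7 1.48
turn units [ 0.01   0.016 -0.008] shift units [ 0.5  -0.31 -0.1 ] world d [-0.0062 -0.0051 -0.0125]
```

View pics/u.png

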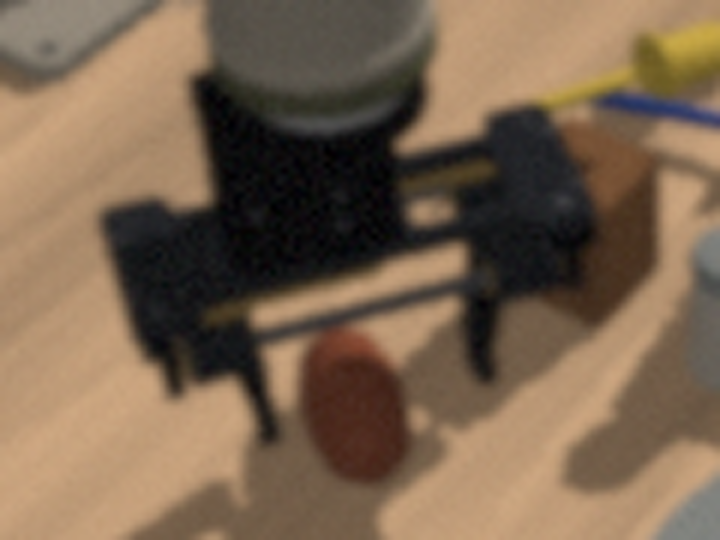

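{"op": "arm_command", "data": {
  "targets": [0, 0.01, -0.01, 0.35, -0.3, -0.1, 0.8, 0, 0, 0, 0.2, -0.03, 0, 0.6, 0, 0, 0, 0, 0, 0, 0, 0, 0, 0, 0, 0, 0, 0, 0, 0, 0, 0, 0, 0, 0, 0, 0, 0, 0, 0, 0, 0, 0, 0, 0, 0, 0, 0, 0, 0, 0, 0, 0, 0, 0, 0, 0, 0, 0, 0, 0, 0, 0, 0, 0, 0, 0, 0, 0, 0],
  "newtons": 15
}}

```text
time: 42.78
ee_pos: [0.3976, -0.2034, 0.036]
eef_rot: [0.209, 0.671, -0.21, 0.679]
ft_force: [0.7, 0.2, -1.4]
width: 0.043
```

Run:
```python
from h import *
go(.55,.31,.255,84)
```

```text
t 42.78 pos [ 0.3976 -0.2034  0.036 ] jawyaw 55.5 F [ 0.7  0.2 -1.4] w 0.0430 j7 1.51
turn units [-0.633  0.015 -0.   ] shift units [-8.78 20.4  -6.5 ] world d [0.1524 0.5134 0.219 ]
```

{"op": "arm_command", "data": {
  "targets": [0, 0, 0, -0.5, 0, 0, 0, 0, 0, 0, -1, 0, 0, 0, -0.13, 0, 0, -1, 0, 0, 0, -0.13, 0, 0, -1, 0, 0, 0, -0.13, 0, 0, -1, 0, 0, 0, -0.13, 0, 0, -1, 0.3, 0, 0, -0.12, 0, 0, -1, 0.7, 0, 0, 0, 0, 0, -1, 1, 0.1, 0, 0, 0, 0, -0.8, 1, 0.2, 0, 0, 0, 0, -0.2, 1, 0.2, 0, 0, 0, 0, 0, 1, 0.2, 0, 0, 0, 0, 0, 1, 0.2, 0]
}}

```text
time: 43.78
ee_pos: [0.4301, -0.0545, 0.2585]
eef_rot: [0.03, 0.703, -0.031, 0.71]
ft_force: [0.4, 0.4, -1.7]
width: 0.0428
```

Run:
```python
from h import *
go(.555,.255,.255,84)
```

```text
t 43.78 pos [ 0.4301 -0.0545  0.2585] jawyaw 85.0 F [ 0.4  0.4 -1.7] w 0.0428 j7 1.44
turn units [0.023 0.012 0.002] shift units [ 0.15 12.77  3.91] world d [ 0.1249  0.3095 -0.0035]
```

{"op": "arm_command", "data": {
  "targets": [0.02, 0.01, 0, 0, 1, 0.3, 0, 0, 0, 0, 0, 1, 0.3, 0, 0, 0, 0, 0, 1, 0.3, 0, 0, 0, 0, 0, 1, 0.3, 0, 0, 0, 0, 0, 1, 0.3, 0, 0, 0, 0, 0, 1, 0.3, 0, 0, 0, 0, 0, 1, 0.3, 0, 0, 0, 0, 0, 1, 0.3, 0, 0, 0, 0, 0, 1, 0.3, 0, 0, 0, 0, 0, 1, 0.3, 0, 0, 0, 0, 0, 0.9, 0.3, 0, 0, 0, 0, 0, 0.5, 0.2, 0]
}}

```text
time: 44.78
ee_pos: [0.5475, 0.2377, 0.2558]
eef_rot: [0.035, 0.707, -0.036, 0.705]
ft_force: [-0.2, -0.2, -1.3]
width: 0.043
```

Run:
```python
from h import *
go(.555,.255,.13,84)
```

```text
t 44.78 pos [0.5475 0.2377 0.2558] jawyaw 84.3 F [-0.2 -0.2 -1.3] w 0.0430 j7 1.04
turn units [ 0.006 -0.004  0.001] shift units [5.03 0.72 0.25] world d [ 0.0075  0.0173 -0.1258]
```

{"op": "arm_command", "data": {
  "targets": [0, 0, 0, 0.6, 0.4, 0.2, 0, 0, 0, 0, 1, 0.1, 0, 0, 0, 0, 0, 1, 0, 0, 0, 0, 0, 0, 1, 0, 0, 0, 0, 0, 0, 0.7, 0, 0, 0, 0, 0, 0, 0.2, 0, 0, 0, 0, 0, 0, 0, 0, 0, 0]
}}

```text
time: 45.37
ee_pos: [0.553, 0.2559, 0.1362]
eef_rot: [0.032, 0.708, -0.033, 0.705]
ft_force: [0.2, -0.4, -0.2]
width: 0.0431
```

Run:
```python
from h import *
go(.555,.255,.13,84)
```

```text
t 45.37 pos [0.553  0.2559 0.1362] jawyaw 84.7 F [ 0.2 -0.4 -0.2] w 0.0431 j7 1.05
turn units [ 0.015 -0.006  0.002] shift units [ 0.25 -0.03  0.09] world d [ 0.002  -0.0009 -0.0062]
```

Release, rise, and move off to the lid side.

{"op": "arm_command", "data": {
  "targets": [0, 0, 0, 0, 0, 0, 0.6, 0, 0, 0, 0, 0, 0, 0.6, 0, 0, 0, 0, 0, 0, 0.6, 0, 0, 0, 0, 0, 0, 0.6, 0, 0, 0, -0.5, 0, 0, 0.6, 0, 0, 0, -1, 0, 0, 0.6, 0, 0, 0, -1, 0, 0, 0.6, 0, 0, 0, -1, 0, 0, 0.6, 0, 0, 0, -1, -0.3, 0, 0.8, 0, 0, 0, -0.5, -0.7, 0, 0.8, 0, 0, 0, 0, -1, 0, 1, 0, 0, 0, 0, -1, 0, 1]
}}

```text
time: 46.37
ee_pos: [0.548, 0.1856, 0.2833]
eef_rot: [0.033, 0.704, -0.027, 0.709]
ft_force: [0.7, -1.1, -0.2]
width: 0.0709
```

Run:
```python
from h import *
go(.6545,-.1785,.2,84)
```

```text
t 46.37 pos [0.548  0.1856 0.2833] jawyaw 85.1 F [ 0.7 -1.1 -0.2] w 0.0709 j7 1.13
turn units [ 0.025  0.01  -0.012] shift units [  3.24 -14.18   5.46] world d [ 0.1065 -0.3641 -0.0833]
```

{"op": "arm_command", "data": {
  "targets": [0.02, 0.01, -0.01, 0, -1, 0.4, 1, 0, 0, 0, 0, -1, 0.4, 1, 0, 0, 0, 0, -1, 0.4, 1, 0, 0, 0, 0, -1, 0.4, 1, 0, 0, 0, 0, -1, 0.4, 1, 0, 0, 0, 0, -1, 0.4, 1, 0, 0, 0, 0, -1, 0.4, 1, 0, 0, 0, 0, -1, 0.4, 1, 0, 0, 0, 0, -1, 0.4, 1, 0, 0, 0, 0, -1, 0.4, 1, 0, 0, 0, 0.3, -1, 0.4, 1, 0, 0, 0, 0.5, -1, 0.4, 1]
}}

```text
time: 47.37
ee_pos: [0.6424, -0.1395, 0.2906]
eef_rot: [0.039, 0.695, -0.03, 0.717]
ft_force: [1.0, 1.3, -0.4]
width: 0.087
```

Run:
```python
from h import *
im=camera("top");cv2.imwrite("pics/top17.png",im[:,:,::-1]);pots(im,.057)
cv2.imwrite("pics/scene17.png",camera("scene")[:,:,::-1])
go(.6545,-.1785,.049,84)
crop(cv2.imread("pics/top17.png"),130,120,160,120,5,"pics/v.png")
```

```text
px 472.3 131.4 area 186 xy [ 0.7675 -0.65  ] yaw deg 123 ax [10.8 27.6]
px 208.0 181.7 area 205 xy [0.5834 0.2889] yaw deg 178 ax [11.4 22.4]
px 195.3 181.2 area 144 xy [0.5853 0.3331] yaw deg 172 ax [ 8.9 20.2]
px 220.1 188.1 area 144 xy [0.5606 0.2459] yaw deg 176 ax [10.1 18. ]
px 203.3 204.3 area 307 xy [0.5032 0.3015] yaw deg 107 ax [19.9 21.6]
t 47.47 pos [ 0.6408 -0.1438  0.2878] jawyaw 84.0 F [-1.2  0.2 -0.5] w 0.0869 j7 1.75
turn units [ 0.     0.033 -0.014] shift units [ 9.55 -1.43  0.44] world d [ 0.0137 -0.0347 -0.2388]
```

View pics/v.png

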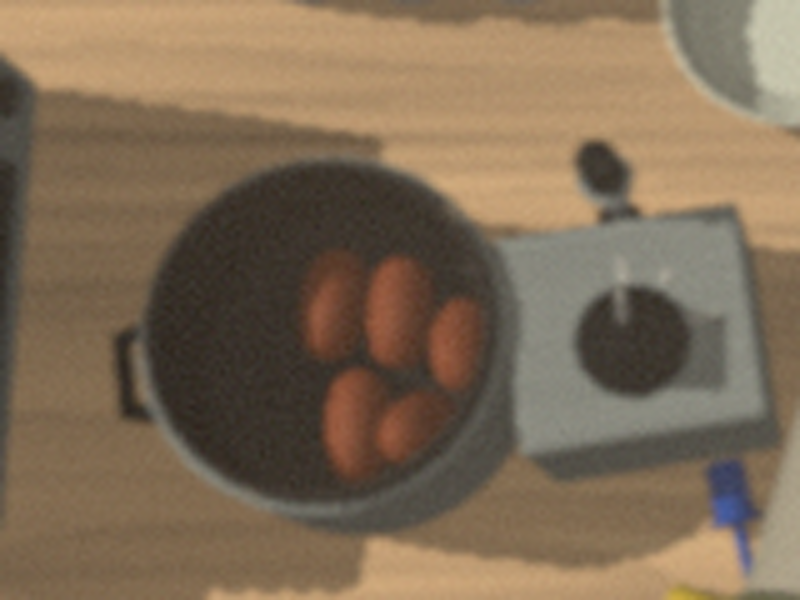

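View pics/scene17.png

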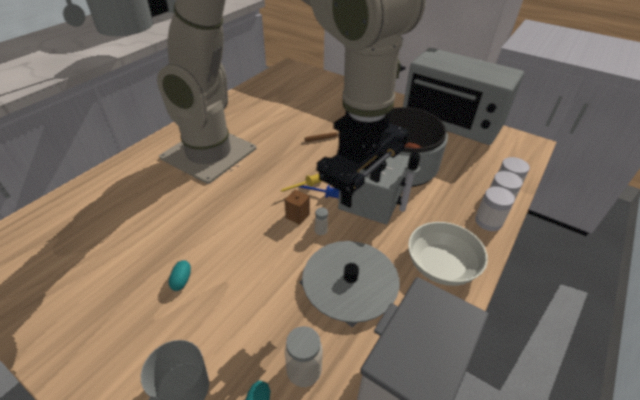

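All five sweet potatoes lie in the pot. Now the lid.

{"op": "arm_command", "data": {
  "targets": [0, 0.03, -0.01, 0.5, -0.9, 0.3, 1, 0, 0, 0, 1, -0.4, 0.15, 1, 0, 0, 0, 1, -0.1, 0.05, 1, 0, 0, 0, 1, 0, 0, 1, 0, 0, 0, 1, 0, 0, 1, 0, 0, 0, 0.8, 0, 0, 1, 0, 0, 0, 0.3, 0, 0, 1, 0, 0, 0, 0, 0, 0, 1]
}}

```text
time: 48.13
ee_pos: [0.655, -0.181, 0.1563]
eef_rot: [0.038, 0.7, -0.036, 0.712]
ft_force: [0.1, 0.5, 0.9]
width: 0.0872
```

Run:
```python
from h import *
go(.655,-.179,.049,84)
cv2.imwrite("pics/scene18.png",camera("scene")[:,:,::-1])
crop(cv2.imread("pics/scene18.png"),300,210,100,75,8,"pics/w.png")
s=read_state();tips("scene",s["ee_pos"],s["eef_rot"],s["width"],300,210,8)
for z in(.06,.024): print((proj("scene",[.655,-.179,z])-[300,210]+.5)*8)
```

```text
t 48.13 pos [ 0.655  -0.181   0.1563] jawyaw 84.0 F [0.1 0.5 0.9] w 0.0872 j7 1.84
turn units [ 0.001  0.021 -0.006] shift units [ 4.29  0.06 -0.08] world d [ 0.      0.002  -0.1073]
scene 1 [[488, 197], [544, 230], [519, 167], [575, 199]]
scene -1 [[296, 385], [353, 422], [260, 420], [318, 457]]
[405.55357084 468.81477118]
[397.26028089 542.59045744]
```

View pics/w.png

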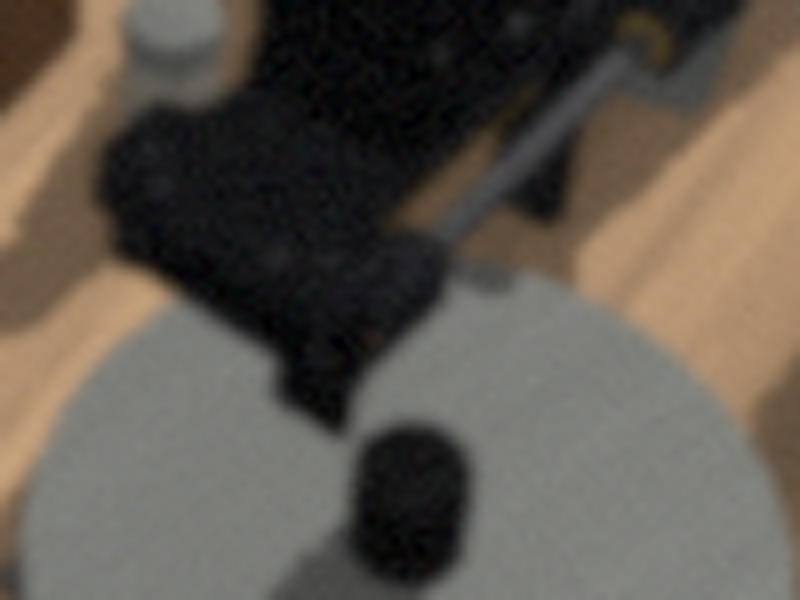

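{"op": "arm_command", "data": {
  "targets": [0, 0.02, 0, 0.7, 0.05, -0.05, 1, 0, 0, 0, 1, 0, -0.05, 1, 0, 0, 0, 1, 0, -0.05, 1, 0, 0, 0, 0.8, 0, 0, 0.8, 0, 0, 0, 0.4, 0, 0, 0.7, 0, 0, 0, 0, 0, 0, 0.6, 0, 0, 0, 0, 0, 0, 0.6],
  "newtons": 8
}}

```text
time: 48.77
ee_pos: [0.6597, -0.1785, 0.068]
eef_rot: [0.037, 0.7, -0.034, 0.712]
ft_force: [-0.1, -0.4, 0.4]
width: 0.068
```

Run:
```python
from h import *
go(.655,-.179,.052,84)
```

```text
t 48.77 pos [ 0.6597 -0.1785  0.068 ] jawyaw 84.2 F [-0.1 -0.4  0.4] w 0.0680 j7 1.86
turn units [ 0.004  0.022 -0.006] shift units [ 0.64 -0.04 -0.2 ] world d [-0.0047 -0.0005 -0.016 ]
```

{"op": "arm_command", "data": {
  "targets": [0, 0.02, -0.01, 0.4, -0.02, -0.2, 0.6, 0, 0.01, 0, 0.2, 0, -0.03, 0.6, 0, 0, 0, 0, 0, 0, 0.5]
}}

```text
time: 49.02
ee_pos: [0.6557, -0.1788, 0.0558]
eef_rot: [0.034, 0.708, -0.037, 0.705]
ft_force: [0.7, -0.7, 0.8]
width: 0.0518
```

Run:
```python
from h import *
go(.655,-.179,.052,84)
```

```text
t 49.02 pos [ 0.6557 -0.1788  0.0558] jawyaw 84.2 F [ 0.7 -0.7  0.8] w 0.0518 j7 1.86
turn units [ 0.005 -0.005  0.005] shift units [ 0.15 -0.01 -0.03] world d [-0.0007 -0.0002 -0.0038]
```

{"op": "arm_command", "data": {
  "targets": [0, 0, 0, 0.14, 0, -0.02, 0.5, 0, 0, 0, 0, 0, 0, 0, 0, 0, 0, 0, 0, 0, 0, 0, 0, 0, 0, 0, 0, 0, 0, 0, 0, 0, 0, 0, 0, 0, 0, 0, 0, 0, 0, 0]
}}

```text
time: 49.52
ee_pos: [0.656, -0.1786, 0.0531]
eef_rot: [0.034, 0.707, -0.037, 0.705]
ft_force: [1.0, -0.1, -1.6]
width: 0.0355
```

{"op": "arm_command", "data": {
  "targets": [0, 0, 0, 0, 0, 0, 0, 0, 0, 0, 0, 0, 0, 0, 0, 0, 0, 0, 0, 0, 0, 0, 0, 0, 0, 0, 0, 0],
  "newtons": 40
}}

```text
time: 49.85
ee_pos: [0.6559, -0.1786, 0.053]
eef_rot: [0.034, 0.707, -0.037, 0.705]
ft_force: [0.1, 0.6, -1.8]
width: 0.0354
```

Run:
```python
from h import *
go(.655,-.179,.052,84)
```

```text
t 49.85 pos [ 0.6559 -0.1786  0.053 ] jawyaw 84.2 F [ 0.1  0.6 -1.8] w 0.0354 j7 1.86
turn units [ 0.005 -0.003  0.005] shift units [ 0.04 -0.02 -0.04] world d [-0.0009 -0.0004 -0.001 ]
```

{"op": "arm_command", "data": {
  "targets": [0, 0, 0, -0.3, 0, 0, 0, 0, 0, 0, -0.7, 0, 0, 0, 0, 0, 0, -1, 0, 0, 0, 0, 0, 0, -1, 0, 0, 0, 0, 0, 0, -1, 0, 0, 0, 0, 0, 0, -1, 0, 0, 0, 0, 0, 0, -1, 0, 0, 0, 0, 0, 0, -1, 0, 0, 0, 0, 0, 0, -1, 0, 0, 0, 0, 0, 0, -0.5, 0, 0, 0, 0, 0, 0, 0, 0, 0, 0]
}}

```text
time: 50.77
ee_pos: [0.6513, -0.1779, 0.2737]
eef_rot: [0.035, 0.712, -0.038, 0.7]
ft_force: [-0.1, 0.6, -3.9]
width: 0.0349
```

Run:
```python
from h import *
cv2.imwrite("pics/scene19.png",camera("scene")[:,:,::-1])
go(.5525,.308,.28,84)
s=cv2.imread("pics/scene19.png");p=read_state()["ee_pos"]
zf=p[2]-.035
overlay("scene",s,270,80,200,150,4,[(p[0],p[1],zf,.115,(0,0,255)),(p[0],p[1],zf+.006,.115,(0,255,0))],"pics/x.png")
```

```text
t 50.82 pos [ 0.6511 -0.178   0.2725] jawyaw 84.1 F [ 0.  -0.4 -4.7] w 0.0353 j7 1.81
turn units [ 0.001 -0.022  0.006] shift units [-0.28 18.93 -5.94] world d [-0.0986  0.486   0.0075]
```

View pics/x.png

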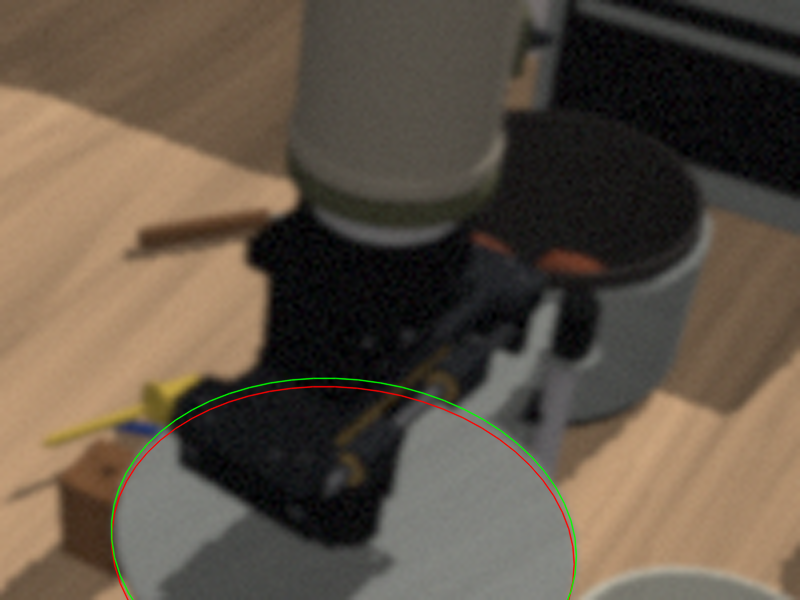

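{"op": "arm_command", "data": {
  "targets": [0, -0.02, 0, -0.2, 0.3, -0.1, 0, 0, 0, 0, -0.1, 0.6, -0.2, 0, 0, 0, 0, 0, 0.8, -0.28, 0, 0, 0, 0, 0, 0.8, -0.28, 0, 0, 0, 0, 0, 0.8, -0.28, 0, 0, 0, 0, 0, 0.8, -0.28, 0, 0, 0, 0, 0, 0.8, -0.28, 0, 0, 0, 0, 0, 0.8, -0.28, 0, 0, 0, 0, 0, 0.8, -0.28, 0, 0, 0, 0, 0, 0.8, -0.28, 0, 0, 0, 0, 0, 0.8, -0.28, 0, 0, 0, 0, 0, 0.8, -0.28, 0]
}}

```text
time: 51.82
ee_pos: [0.5859, 0.054, 0.2586]
eef_rot: [0.037, 0.717, -0.045, 0.695]
ft_force: [-0.5, 0.7, -4.7]
width: 0.0353
```

{"op": "arm_command", "data": {
  "targets": [0, 0, 0, 0, 0.8, -0.25, 0, 0, 0, 0, 0, 0.8, -0.25, 0, 0, 0, 0, 0, 0.8, -0.25, 0, 0, 0, 0, 0, 0.8, -0.25, 0, 0, 0, 0, 0, 0.8, -0.25, 0, 0, 0, 0, 0, 0.8, -0.25, 0]
}}

```text
time: 52.32
ee_pos: [0.5552, 0.1822, 0.2474]
eef_rot: [0.034, 0.722, -0.047, 0.69]
ft_force: [-0.4, -0.5, -4.0]
width: 0.0356
```

Run:
```python
from h import *
go(.553,.307,.25,84)
```

```text
t 52.32 pos [0.5552 0.1822 0.2474] jawyaw 83.4 F [-0.4 -0.5 -4. ] w 0.0356 j7 1.13
turn units [-0.014 -0.056  0.027] shift units [-0.18  4.95 -0.67] world d [-0.0022  0.1248  0.0026]
```

{"op": "arm_command", "data": {
  "targets": [0, -0.03, 0.015, -0.5, 0, 0, 0, 0, -0.03, 0.01, -0.3, 0.2, 0, 0, 0, 0, 0, 0, 0.7, 0, 0, 0, 0, 0, 0, 0.8, -0.1, 0, 0, 0, 0, 0, 0.8, -0.1, 0, 0, 0, 0, 0, 0.8, -0.1, 0, 0, 0, 0, 0, 0.8, -0.1, 0, 0, 0, 0, 0, 0.3, 0, 0, 0, 0, 0, 0, 0, 0, 0]
}}

```text
time: 53.07
ee_pos: [0.5528, 0.3042, 0.2574]
eef_rot: [0.038, 0.708, -0.041, 0.704]
ft_force: [-0.0, 0.3, -4.8]
width: 0.0352
```

Run:
```python
from h import *
go(.553,.307,.22,84)
```

```text
t 53.07 pos [0.5528 0.3042 0.2574] jawyaw 83.6 F [-0.   0.3 -4.8] w 0.0352 j7 0.95
turn units [-0.009 -0.008  0.007] shift units [1.49 0.12 0.  ] world d [ 0.0002  0.0028 -0.0374]
```

Over the pot. Lowering toward the rim, then looking at the alignment.

{"op": "arm_command", "data": {
  "targets": [0, -0.008, 0.006, 0.4, 0.1, 0, 0, 0, 0, 0, 0.6, 0, 0, 0, 0, 0, 0, 0.5, 0, 0, 0, 0, 0, 0, 0.2, 0, 0, 0, 0, 0, 0, 0, 0, 0, 0]
}}

```text
time: 53.48
ee_pos: [0.5538, 0.303, 0.2113]
eef_rot: [0.039, 0.706, -0.042, 0.706]
ft_force: [0.3, 0.1, -5.1]
width: 0.0351
```

Run:
```python
from h import *
cv2.imwrite("pics/scene20.png",camera("scene")[:,:,::-1]);cv2.imwrite("pics/top20.png",camera("top")[:,:,::-1])
go(.553,.307,.19,84)
crop(cv2.imread("pics/scene20.png"),340,80,130,98,6,"pics/y.png");crop(cv2.imread("pics/top20.png"),130,130,130,98,6,"pics/z.png")
```

```text
t 53.58 pos [0.5543 0.3033 0.2127] jawyaw 83.4 F [ 0.   0.2 -4. ] w 0.0355 j7 0.95
turn units [-0.013  0.002  0.004] shift units [ 0.91  0.14 -0.07] world d [-0.0013  0.0037 -0.0227]
```

View pics/y.png

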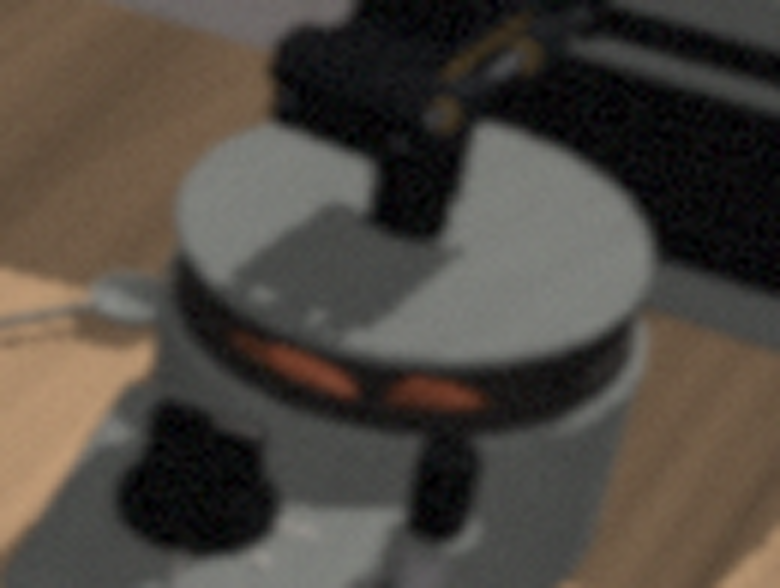

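View pics/z.png

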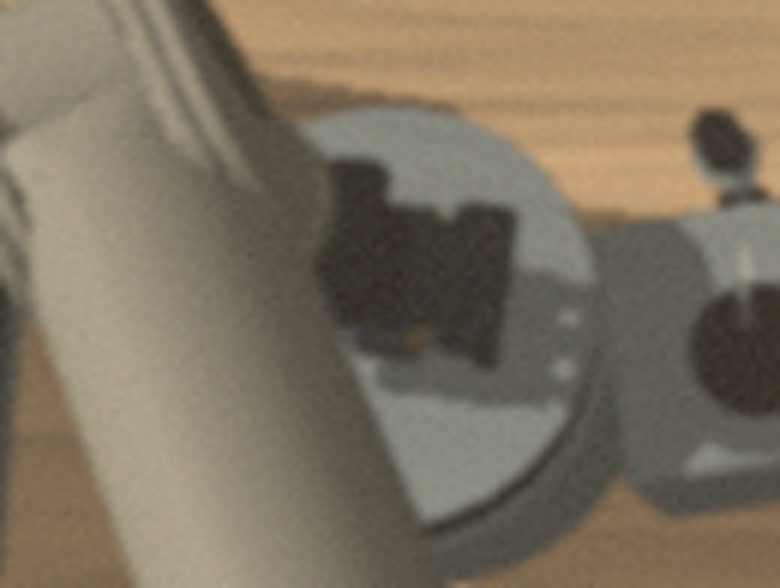

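Run:
```python
from h import *
s=cv2.imread("pics/scene20.png");t=cv2.imread("pics/top20.png")
x,y=.554,.3035;zf=.212-.035
c=[(x,y,zf,.115,(0,0,255)),(x,y,zf+.006,.115,(0,0,255)),(.553,.307,.145,.122,(0,255,0)),(.553,.307,.145,.108,(255,255,0))]
overlay("scene",s,340,80,130,98,6,c,"pics/y1.png");overlay("top",t,130,130,130,98,6,c,"pics/z1.png")
```

```text
(no output)
```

View pics/y1.png

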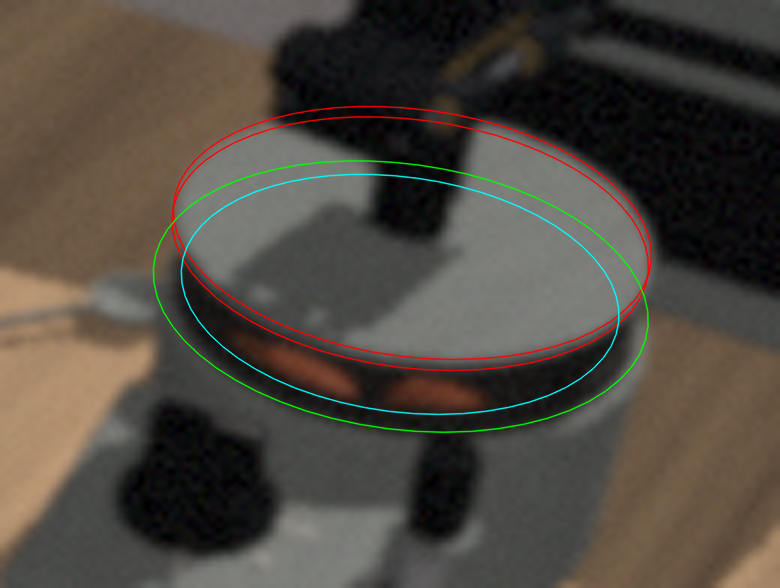

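View pics/z1.png

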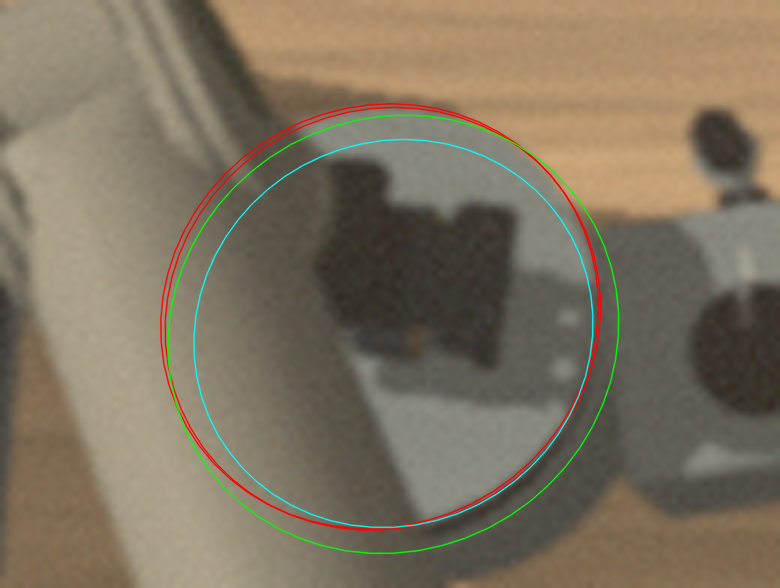

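{"op": "arm_command", "data": {
  "targets": [0, 0, 0, 0.3, 0.18, -0.1, 0, 0, 0, 0, 0.3, 0, 0, 0, 0, 0, 0, 0.1, 0, 0, 0, 0, 0, 0, 0, 0, 0, 0]
}}

```text
time: 53.92
ee_pos: [0.5533, 0.3086, 0.196]
eef_rot: [0.04, 0.704, -0.041, 0.707]
ft_force: [-0.6, 0.6, -5.5]
width: 0.0353
```

Run:
```python
from h import *
go(.552,.308,.180,84)
```

```text
t 53.92 pos [0.5533 0.3086 0.196 ] jawyaw 83.4 F [-0.6  0.6 -5.5] w 0.0353 j7 0.95
turn units [-0.014  0.005  0.001] shift units [ 0.64 -0.03 -0.05] world d [-0.0013 -0.0006 -0.016 ]
```

{"op": "arm_command", "data": {
  "targets": [0, 0.005, 0, 0.2, -0.02, -0.05, 0, 0, 0, 0, 0.2, 0, 0, 0, 0, 0, 0, 0.1, 0, 0, 0, 0, 0, 0, 0, 0, 0, 0]
}}

```text
time: 54.25
ee_pos: [0.5529, 0.3094, 0.1848]
eef_rot: [0.041, 0.705, -0.04, 0.707]
ft_force: [-1.8, 0.2, -5.2]
width: 0.0349
```

Run:
```python
from h import *
go(.552,.308,.180,84)
```

```text
t 54.25 pos [0.5529 0.3094 0.1848] jawyaw 83.4 F [-1.8  0.2 -5.2] w 0.0349 j7 0.95
turn units [-0.013  0.004 -0.003] shift units [ 0.19 -0.06 -0.03] world d [-0.0009 -0.0014 -0.0048]
```

The plug is 5 mm inside the rim with no side load. A little lower.

{"op": "arm_command", "data": {
  "targets": [0, 0.004, 0, 0.12, -0.03, -0.02, 0, 0, 0, 0, 0.1, 0, 0, 0, 0, 0, 0, 0, 0, 0, 0]
}}

```text
time: 54.5
ee_pos: [0.5527, 0.3089, 0.1794]
eef_rot: [0.042, 0.706, -0.039, 0.706]
ft_force: [0.4, 0.5, -2.1]
width: 0.0356
```

Run:
```python
from h import *
go(.552,.308,.180,84)
```

```text
t 54.50 pos [0.5527 0.3089 0.1794] jawyaw 83.4 F [ 0.4  0.5 -2.1] w 0.0356 j7 0.95
turn units [-0.013  0.    -0.005] shift units [-0.03 -0.04 -0.02] world d [-0.0007 -0.0009  0.0006]
```

{"op": "arm_command", "data": {
  "targets": [0, 0, 0, 0.03, 0, 0, 0, 0, 0, 0, 0, 0, 0, 0.6, 0, 0, 0, 0, 0, 0, 0.7, 0, 0, 0, 0, 0, 0, 0.8, 0, 0, 0, 0, 0, 0, 0.8, 0, 0, 0, 0, 0, 0, 0.8, 0, 0, 0, 0, 0, 0, 0.8, 0, 0, 0, -0.4, 0, 0, 0.8, 0, 0, 0, -0.8, 0, 0, 0.8, 0, 0, 0, -0.8, 0, 0, 0.8, 0, 0, 0, -0.8, 0, 0, 1, 0, 0, 0, -0.4, -0.5, 0, 1]
}}

```text
time: 55.5
ee_pos: [0.5499, 0.297, 0.2619]
eef_rot: [0.04, 0.707, -0.039, 0.705]
ft_force: [0.9, 0.6, -0.1]
width: 0.0766
```

{"op": "arm_command", "data": {
  "targets": [0, 0, 0, 0, -0.9, -0.3, 1, 0, 0, 0, 0, -1, -0.6, 1, 0, 0, 0, 0, -1, -0.8, 1, 0, 0, 0, 0, -1, -0.8, 1, 0, 0, 0, 0, -1, -0.6, 1, 0, 0, 0, 0, -0.9, 0, 1, 0, 0, 0, 0, -0.9, 0, 1, 0, 0, 0, 0, -0.9, 0, 1, 0, 0, 0, 0, -0.9, 0, 1, 0, 0, 0, 0, -0.9, 0, 1, 0, 0, 0, 0, 0, 0, 1]
}}

```text
time: 56.42
ee_pos: [0.4394, 0.0512, 0.2656]
eef_rot: [0.045, 0.704, -0.039, 0.708]
ft_force: [0.2, -0.5, 0.8]
width: 0.087
```

Run:
```python
from h import *
cv2.imwrite("pics/scene21.png",camera("scene")[:,:,::-1]);cv2.imwrite("pics/top21.png",camera("top")[:,:,::-1])
go(.541,.107,.25,99)
crop(cv2.imread("pics/scene21.png"),320,80,160,120,5,"pics/aa.png");crop(cv2.imread("pics/top21.png"),140,130,160,120,5,"pics/ab.png")
```

```text
t 56.52 pos [0.4398 0.055  0.2656] jawyaw 83.4 F [-0.7  0.4  0.5] w 0.0873 j7 1.19
turn units [-0.347  0.007 -0.011] shift units [0.67 2.53 3.78] world d [ 0.1012  0.052  -0.0156]
```

View pics/aa.png

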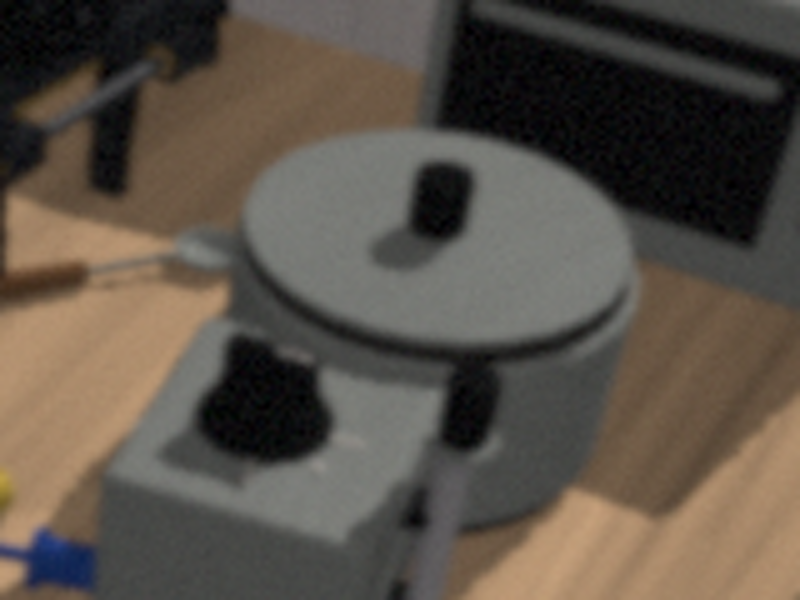

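View pics/ab.png

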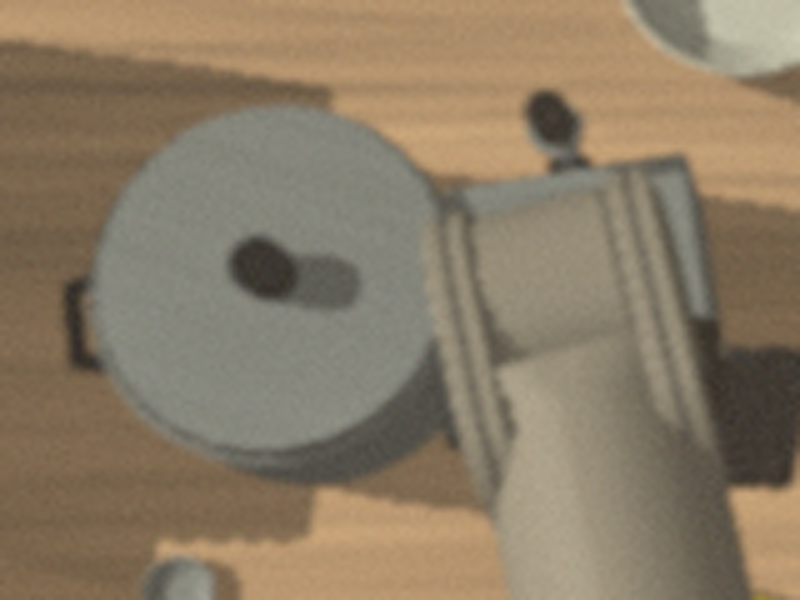

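Run:
```python
from h import *
s=cv2.imread("pics/scene21.png");t=cv2.imread("pics/top21.png")
x,y=.5525,.3085
c=[(x,y,.151,.115,(0,0,255)),(x,y,.187,.018,(0,255,0)),(x,y,.151,.018,(0,255,0))]
overlay("scene",s,320,80,160,120,5,c,"pics/ac.png")
# knob crops
t0=cv2.imread("pics/top0.png");s0=cv2.imread("pics/scene15.png")
crop(t0,230,165,60,45,12,"pics/ad.png");crop(s,345,135,60,45,12,"pics/ae.png")
```

```text
(no output)
```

View pics/ac.png

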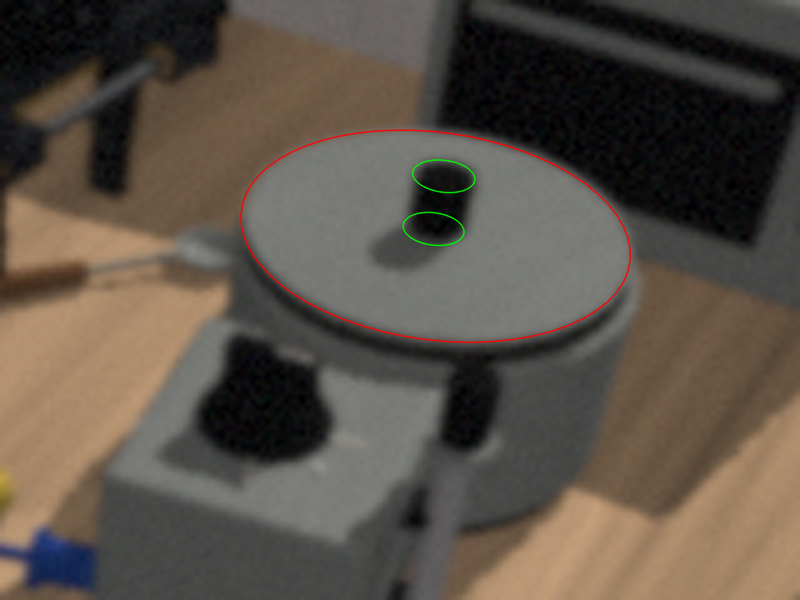

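View pics/ad.png

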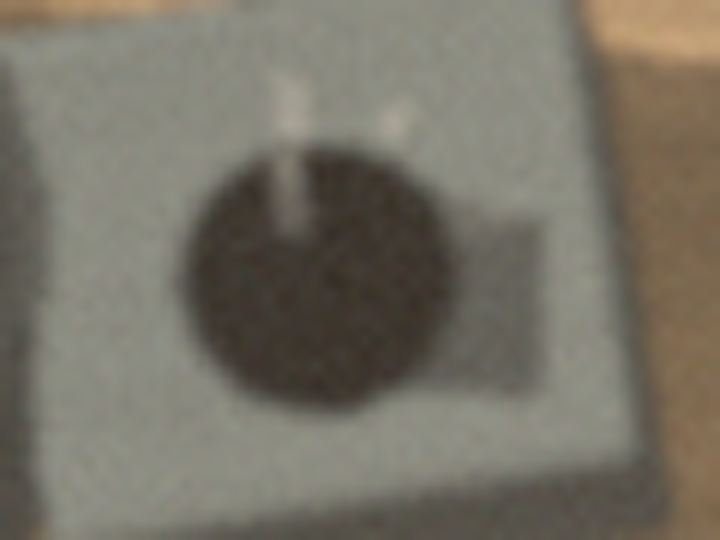

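View pics/ae.png

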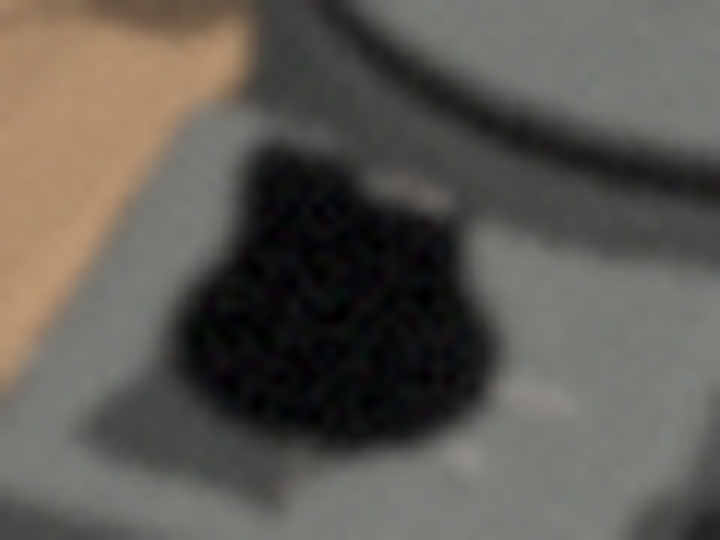

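Run:
```python
from h import *
def cp(n,x0,y0,f,u,v,z):
    return at(n,(u+.5)/f-.5+x0,(v+.5)/f-.5+y0,z)[:2]
for z in(.132,.14,.15): print(z,cp("top",230,165,12,318.5,276.5,z),cp("scene",345,135,12,338-8,332,z))
a=cp("top",230,165,12,290,238,.178);b=cp("top",230,165,12,289,168,.178);print(a,b,np.rad2deg(np.arctan2(*(b-a)[::-1])))
# overlay model
from itertools import product
def bar(n,x,y,yaw,x0,y0,f,im,name):
    o=cv2.resize(im[y0:y0+45,x0:x0+60],None,fx=f,fy=f,interpolation=cv2.INTER_CUBIC)
    c,s=np.cos(yaw),np.sin(yaw)
    for z,col in((.178,(0,0,255)),(.15,(0,255,255))):
        P=[proj(n,[x+c*l-s*w,y+s*l+c*w,z]) for l,w in((-.026,-.008),(.026,-.008),(.026,.008),(-.026,.008),(-.026,-.008),(0,0),(.026,0))]
        P=(np.array(P)-[x0,y0]+.5)*f-.5
        cv2.polylines(o,[P.astype(np.int32)],False,col,1)
    for z,r in((.15,.03),(.13,.03)):
        P=[proj(n,[x+r*np.cos(t),y+r*np.sin(t),z]) for t in np.linspace(0,6.3,50)]
        P=(np.array(P)-[x0,y0]+.5)*f-.5
        cv2.polylines(o,[P.astype(np.int32)],False,(0,255,0),1)
    cv2.imwrite(name,o)
t0=cv2.imread("pics/top0.png");s=cv2.imread("pics/scene21.png")
bar("top",.5425,.1055,np.deg2rad(4),230,165,12,t0,"pics/af.png")
bar("scene",.5425,.1055,np.deg2rad(4),345,135,12,s,"pics/ag.png")
```

```text
0.132 [0.54560902 0.11015324] [0.54445845 0.1139884 ]
0.14 [0.54384761 0.10901844] [0.54868949 0.10441224]
0.15 [0.54164584 0.10759992] [0.55397829 0.09244204]
[0.54592827 0.11141781] [0.56498524 0.11215817] 2.224792120233754
```

View pics/af.png

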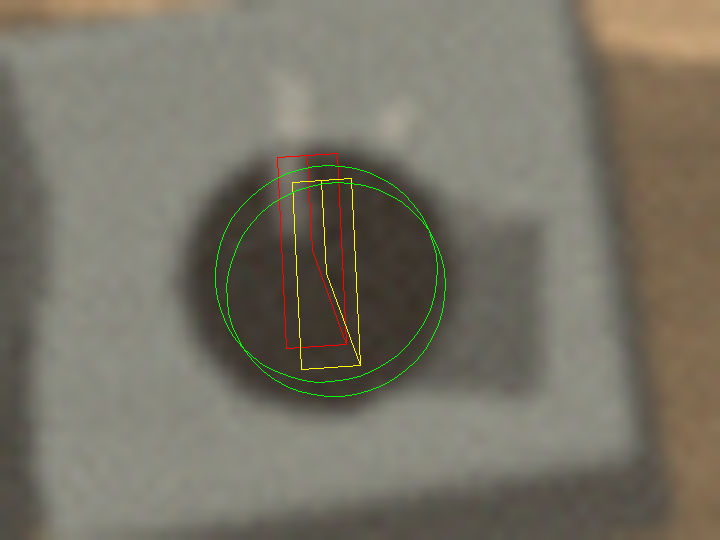

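View pics/ag.png

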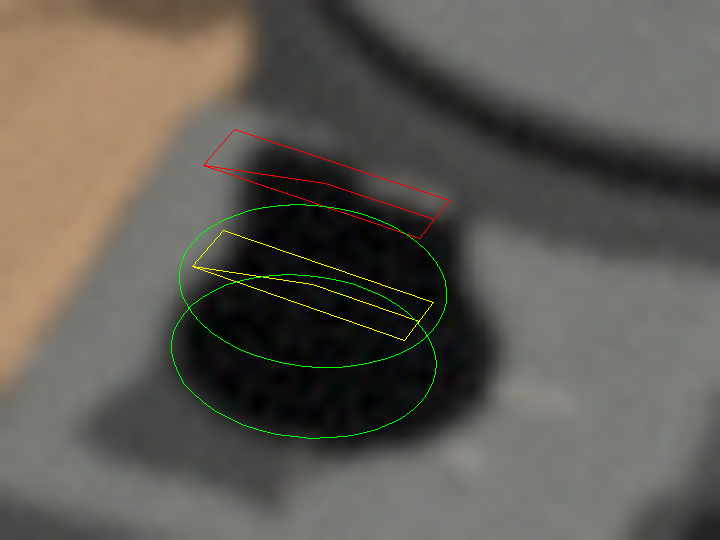

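```bash
cat >> h.py <<'E'
def bar(n,x,y,yaw,x0,y0,f,im,name,R=.03,off=(0,0),w=60,h=45,dz=0):
    o=cv2.resize(im[y0:y0+h,x0:x0+w],None,fx=f,fy=f,interpolation=cv2.INTER_CUBIC)
    c,s=np.cos(yaw),np.sin(yaw);off=np.array(off)
    for z,col in((.178-dz,(0,0,255)),(.15-dz,(0,255,255))):
        P=[proj(n,[x+c*l-s*w,y+s*l+c*w,z])+off for l,w in((-.026,-.008),(.026,-.008),(.026,.008),(-.026,.008),(-.026,-.008))]+[proj(n,[x+c*l,y+s*l,z])+off for l in(.026,0)]
        P=(np.array(P)-[x0,y0]+.5)*f-.5
        cv2.polylines(o,[P[:5].astype(np.int32)],False,col,1)
        cv2.polylines(o,[P[5:].astype(np.int32)],False,(255,255,0),1)
    for z,r in((.15-dz,R),(.13,R)):
        P=[proj(n,[x+r*np.cos(t),y+r*np.sin(t),z])+off for t in np.linspace(0,6.3,50)]
        P=(np.array(P)-[x0,y0]+.5)*f-.5
        cv2.polylines(o,[P.astype(np.int32)],False,(0,255,0),1)
    cv2.imwrite(name,o)
E
python3 - <<'E'
from h import *
t0=cv2.imread("pics/top0.png");s=cv2.imread("pics/scene21.png")
bar("top",.545,.111,np.deg2rad(4),230,165,12,t0,"pics/af2.png")
bar("scene",.545,.111,np.deg2rad(4),345,135,12,s,"pics/ag2.png",off=(.7,0))
E
```

```text
(no output)
```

View pics/af2.png

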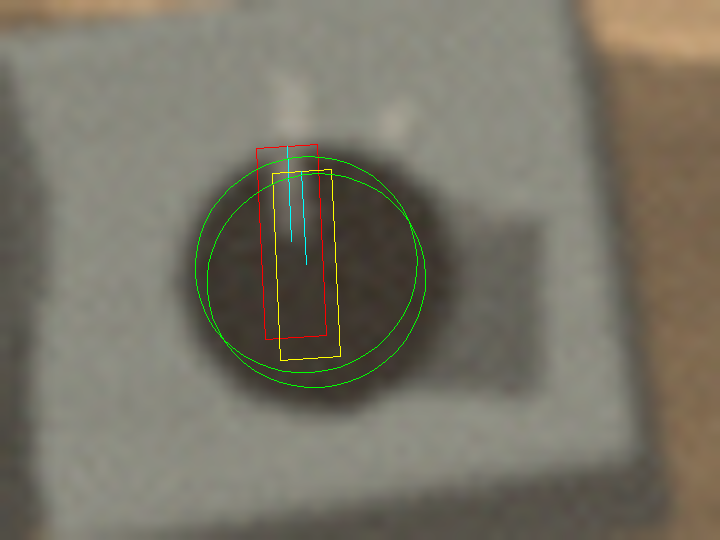

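View pics/ag2.png

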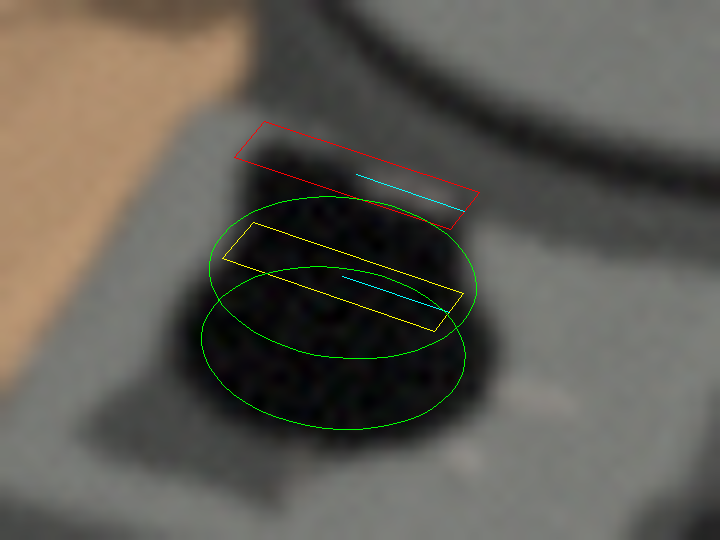

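Run:
```python
from h import *
go(.544,.1095,.25,96)
```

```text
t 56.52 pos [0.4398 0.055  0.2656] jawyaw 83.4 F [-0.7  0.4  0.5] w 0.0873 j7 1.19
turn units [-0.28   0.007 -0.011] shift units [0.67 2.64 3.89] world d [ 0.1042  0.0545 -0.0156]
```

{"op": "arm_command", "data": {
  "targets": [-0.14, 0, 0, 0, 0.3, 0.6, 1, -0.14, 0, -0.01, 0, 0.6, 0.9, 1, 0, 0, 0, 0, 0.8, 0.9, 1, 0, 0, 0, 0.2, 0.8, 0.8, 1, 0, 0, 0, 0.1, 0.3, 0.3, 1, 0, 0, 0, 0, 0, 0, 1]
}}

```text
time: 57.02
ee_pos: [0.5248, 0.1358, 0.2587]
eef_rot: [-0.041, 0.703, 0.044, 0.708]
ft_force: [-1.5, -0.6, -0.3]
width: 0.0871
```

Run:
```python
from h import *
go(.544,.1095,.21,96)
```

```text
t 57.02 pos [0.5248 0.1358 0.2587] jawyaw 96.9 F [-1.5 -0.6 -0.3] w 0.0871 j7 1.40
turn units [ 0.02   0.009 -0.004] shift units [ 1.95 -1.14  0.62] world d [ 0.0192 -0.0263 -0.0487]
```

{"op": "arm_command", "data": {
  "targets": [0.02, 0.005, 0, 0.3, -0.8, 0.4, 1, 0, 0, 0, 0.7, -0.25, 0.15, 1, 0, 0, 0, 0.5, 0, 0, 0.8, 0, 0, 0, 0.2, 0, 0, 0.7, 0, 0, 0, 0, 0, 0, 0.6],
  "newtons": 6
}}

```text
time: 57.43
ee_pos: [0.5399, 0.1119, 0.2145]
eef_rot: [-0.037, 0.706, 0.039, 0.706]
ft_force: [0.1, -0.2, 0.4]
width: 0.0741
```

Run:
```python
from h import *
s=camera("scene")[:,:,::-1].copy();cv2.imwrite("pics/scene22.png",s)
go(.544,.1095,.178,96)
st=read_state();tips("scene",st["ee_pos"],st["eef_rot"],st["width"],330,120,10)
bar("scene",.544,.1095,np.deg2rad(6),330,120,10,s,"pics/ah.png",off=(.7,0),w=80,h=60)
```

```text
t 57.48 pos [0.54   0.112  0.2151] jawyaw 96.2 F [ 0.   0.7 -0. ] w 0.0703 j7 1.47
turn units [ 0.005  0.002 -0.004] shift units [ 1.48 -0.12  0.14] world d [ 0.004  -0.0025 -0.0371]
scene 1 [[448, 164], [514, 183], [469, 136], [534, 155]]
scene -1 [[346, 300], [414, 321], [323, 331], [391, 352]]
```

View pics/ah.png

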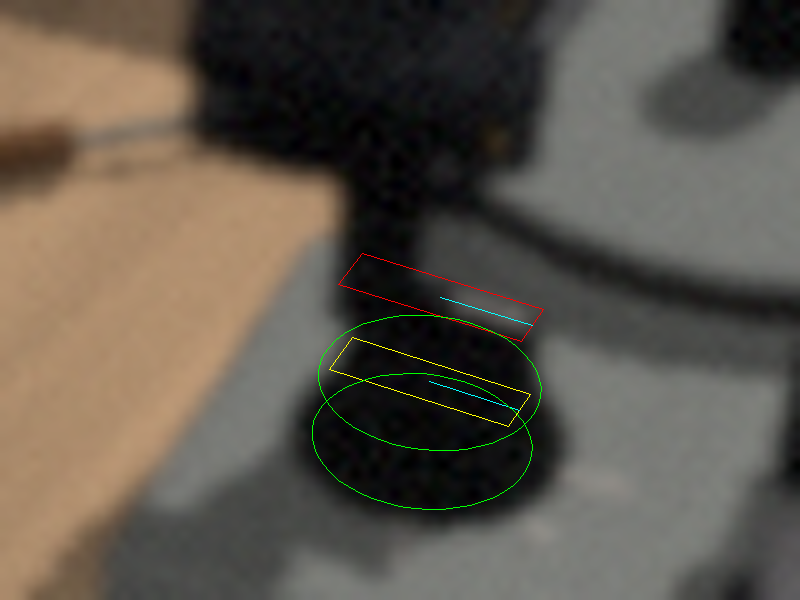

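{"op": "arm_command", "data": {
  "targets": [0, 0, 0, 0.5, -0.1, 0.12, 0.6, 0, 0, 0, 0.5, -0.02, 0, 0.6, 0, 0, 0, 0.35, 0, 0, 0.6, 0, 0, 0, 0, 0, 0, 0.6]
}}

```text
time: 57.82
ee_pos: [0.5439, 0.1099, 0.1806]
eef_rot: [-0.037, 0.704, 0.041, 0.708]
ft_force: [0.1, 0.2, -0.8]
width: 0.0538
```

Run:
```python
from h import *
go(.544,.1095,.178,96)
```

```text
t 57.82 pos [0.5439 0.1099 0.1806] jawyaw 96.3 F [ 0.1  0.2 -0.8] w 0.0538 j7 1.49
turn units [ 0.006  0.006 -0.006] shift units [ 0.1  -0.02  0.  ] world d [ 0.0001 -0.0004 -0.0026]
```

{"op": "arm_command", "data": {
  "targets": [0, 0.005, -0.005, 0.07, 0, 0, 0.4, 0, 0, 0, 0, 0, 0, 0.2, 0, 0, 0, 0, 0, 0, 0, 0, 0, 0, 0, 0, 0, 0, 0, 0, 0, 0, 0, 0, 0, 0, 0, 0, 0, 0, 0, 0, 0, 0, 0, 0, 0, 0, 0, 0, 0, 0, 0, 0, 0, 0]
}}

```text
time: 58.48
ee_pos: [0.5441, 0.1096, 0.1792]
eef_rot: [-0.039, 0.706, 0.039, 0.706]
ft_force: [0.3, 0.9, -1.6]
width: 0.0161
```

Run:
```python
from h import *
go(.544,.1095,.178,96);print(read_state()["torque"])
```

```text
t 58.48 pos [0.5441 0.1096 0.1792] jawyaw 96.3 F [ 0.3  0.9 -1.6] w 0.0161 j7 1.48
turn units [0.006 0.001 0.   ] shift units [ 0.05 -0.   -0.  ] world d [-0.0001 -0.0001 -0.0012]
[ 0.28036716  0.03529118 -0.04239572]
```

{"op": "arm_command", "data": {
  "targets": [0, 0, 0, 0, 0, 0, 0, 0, 0, 0, 0, 0, 0, 0, 0, 0, 0, 0.15, 0, 0, 0, 0, 0, 0, 0.15, 0, 0, 0, 0, 0, 0, 0.1, 0, 0, 0],
  "newtons": 40
}}

```text
time: 58.9
ee_pos: [0.5445, 0.1097, 0.1708]
eef_rot: [-0.038, 0.705, 0.039, 0.707]
ft_force: [-12.4, -3.6, 35.1]
width: 0.0154
```

Run:
```python
from h import *
go(.544,.1095,.1705,96);print(read_state()["torque"])
```

```text
t 58.90 pos [0.5445 0.1097 0.1708] jawyaw 96.3 F [-12.4  -3.6  35.1] w 0.0154 j7 1.49
turn units [ 0.006  0.003 -0.002] shift units [ 0.01 -0.01 -0.02] world d [-0.0005 -0.0002 -0.0003]
[-0.87051943  3.12930547  0.04317707]
```

{"op": "arm_command", "data": {
  "targets": [0.1, 0, 0, 0.03, 0, 0, 0, 0.13, 0, 0, 0.04, 0, 0, 0, 0.13, 0, 0, 0.04, 0, 0, 0]
}}

```text
time: 59.15
ee_pos: [0.5443, 0.1103, 0.171]
eef_rot: [0.065, 0.704, -0.062, 0.705]
ft_force: [-5.4, -0.5, 13.8]
width: 0.0154
```

Run:
```python
from h import *
go(.5443,.1097,.1708,19);print(read_state()["torque"])
```

```text
t 59.15 pos [0.5443 0.1103 0.171 ] jawyaw 79.7 F [-5.4 -0.5 13.8] w 0.0154 j7 1.21
turn units [ 1.349 -0.002 -0.006] shift units [ 0.01 -0.03  0.  ] world d [-0.     -0.0006 -0.0002]
[-0.2459528   1.39390106  0.06805905]
```

{"op": "arm_command", "data": {
  "targets": [0.13, 0, 0, 0.06, 0, 0, 0, 0.13, 0, 0, 0.05, 0, 0, 0, 0.13, 0, 0, 0.05, 0, 0, 0, 0.13, 0, 0, 0.05, 0, 0, 0]
}}

```text
time: 59.48
ee_pos: [0.5447, 0.1113, 0.171]
eef_rot: [0.215, 0.674, -0.208, 0.675]
ft_force: [-6.4, -0.9, 15.6]
width: 0.0156
```

Run:
```python
from h import *
go(.5443,.1097,.1708,19);print(read_state()["torque"])
```

```text
t 59.48 pos [0.5447 0.1113 0.171 ] jawyaw 55.2 F [-6.4 -0.9 15.6] w 0.0156 j7 0.80
turn units [ 0.804 -0.006 -0.01 ] shift units [ 0.01 -0.06  0.02] world d [-0.0004 -0.0016 -0.0002]
[-0.48463299  1.60606346  0.08262418]
```

{"op": "arm_command", "data": {
  "targets": [0.13, 0, 0, 0.06, -0.03, 0, 0, 0.13, 0, 0, 0.05, -0.02, 0, 0, 0.13, 0, 0, 0.05, 0, 0, 0, 0.13, 0, 0, 0.05, 0, 0, 0]
}}

```text
time: 59.82
ee_pos: [0.5455, 0.112, 0.171]
eef_rot: [0.356, 0.614, -0.344, 0.614]
ft_force: [-5.3, -2.1, 15.7]
width: 0.0158
```

Run:
```python
from h import *
go(.5443,.1097,.1708,19);print(read_state()["torque"])
```

```text
t 59.82 pos [0.5455 0.112  0.171 ] jawyaw 30.7 F [-5.3 -2.1 15.7] w 0.0158 j7 0.38
turn units [ 0.259 -0.012 -0.016] shift units [ 0.01 -0.09  0.05] world d [-0.0012 -0.0023 -0.0002]
[-0.66640438  1.73489716  0.09305866]
```

{"op": "arm_command", "data": {
  "targets": [0.1, 0, 0, 0.05, -0.02, 0.02, 0, 0.08, 0, 0, 0.05, 0, 0, 0]
}}

```text
time: 59.98
ee_pos: [0.5458, 0.1122, 0.171]
eef_rot: [0.402, 0.587, -0.389, 0.586]
ft_force: [-7.4, -2.7, 16.1]
width: 0.0156
```

Run:
```python
from h import *
go(.5443,.1097,.1708,19);print(read_state()["torque"])
```

```text
t 59.98 pos [0.5458 0.1122 0.171 ] jawyaw 22.0 F [-7.4 -2.7 16.1] w 0.0156 j7 0.24
turn units [ 0.068 -0.015 -0.018] shift units [ 0.01 -0.09  0.07] world d [-0.0015 -0.0025 -0.0002]
[-0.98423718  1.88685029  0.03564252]
```

{"op": "arm_command", "data": {
  "targets": [0.06, 0, 0, 0.05, 0, 0, 0, 0.05, 0, 0, 0.05, 0, 0, 0]
}}

```text
time: 60.15
ee_pos: [0.5461, 0.1122, 0.171]
eef_rot: [0.429, 0.568, -0.415, 0.567]
ft_force: [-7.2, -1.7, 15.7]
width: 0.0157
```

Run:
```python
from h import *
go(.5443,.1097,.1708,19);print(read_state()["torque"])
```

```text
t 60.15 pos [0.5461 0.1122 0.171 ] jawyaw 16.8 F [-7.2 -1.7 15.7] w 0.0157 j7 0.15
turn units [-0.05  -0.017 -0.019] shift units [ 0.01 -0.1   0.08] world d [-0.0018 -0.0025 -0.0002]
[-0.80388733  1.8618269   0.69321396]
```

{"op": "arm_command", "data": {
  "targets": [0.05, 0, 0, 0.05, 0, 0, 0, 0.04, 0, 0, 0.04, 0, 0, 0]
}}

```text
time: 60.32
ee_pos: [0.5463, 0.1122, 0.171]
eef_rot: [0.449, 0.553, -0.435, 0.551]
ft_force: [-5.9, -1.4, 12.0]
width: 0.0161
```

Run:
```python
from h import *
go(.5443,.1097,.1708,19);print(read_state()["torque"])
```

```text
t 60.32 pos [0.5463 0.1122 0.171 ] jawyaw 12.6 F [-5.9 -1.4 12. ] w 0.0161 j7 0.09
turn units [-0.141 -0.018 -0.019] shift units [ 0.01 -0.1   0.08] world d [-0.002  -0.0025 -0.0002]
[-0.85257357  1.50173437  1.14284047]
```

The end stop shows: twist torque rose from 0.04 to 1.14 N·m. Opening to let the knob spring back.

{"op": "arm_command", "data": {
  "targets": [0, 0, 0, 0, 0, 0, 0.4, 0, 0, 0, 0, 0, 0, 0.6, 0, 0, 0, 0, 0, 0, 0.6, 0, 0, 0, 0, 0, 0, 0.6, 0, 0, 0, 0, 0, 0, 0.6, 0, 0, 0, -0.4, 0, 0, 0.6, 0, 0, 0, -0.8, 0, 0, 0.6, 0, 0, 0, -1, 0, 0, 0.6, 0, 0, 0, -1, 0, 0, 1, 0, 0, 0, -1, 0, 0, 1, 0, 0, 0, 0, 0, -0.5, 1]
}}

```text
time: 61.23
ee_pos: [0.5409, 0.1197, 0.281]
eef_rot: [0.448, 0.552, -0.438, 0.55]
ft_force: [0.3, -1.0, -0.6]
width: 0.0648
```

Run:
```python
from h import *
go(.3,-.1,.3,19)
```

```text
t 61.23 pos [0.5409 0.1197 0.281 ] jawyaw 12.4 F [ 0.3 -1.  -0.6] w 0.0648 j7 0.01
turn units [-0.147 -0.015 -0.013] shift units [ -0.95 -11.29   6.5 ] world d [-0.2409 -0.2197  0.019 ]
```

{"op": "arm_command", "data": {
  "targets": [0, 0, 0, 0, -0.3, 0.5, 1, 0, 0, 0, 0, -0.7, 0.9, 1, 0, 0, 0, 0, -0.7, 0.9, 1, 0, 0, 0, 0, -0.7, 0.9, 1, 0, 0, 0, 0, -0.7, 0.9, 1, 0, 0, 0, 0, -0.7, 0.9, 1, 0, 0, 0, 0, -0.7, 0.9, 1, 0, 0, 0, 0, -0.7, 0.9, 1, 0, 0, 0, 0, -0.7, 0.9, 1, 0, 0, 0, 0, -0.7, 0.9, 1, 0, 0, 0, 0, -0.3, 0.4, 1, 0, 0, 0, 0, 0, 0, 1]
}}

```text
time: 62.23
ee_pos: [0.4096, -0.1448, 0.2757]
eef_rot: [0.444, 0.559, -0.437, 0.548]
ft_force: [1.2, -0.5, 0.4]
width: 0.087
```

Run:
```python
from h import *
s=camera("scene")[:,:,::-1].copy();cv2.imwrite("pics/scene23.png",s)
t=camera("top")[:,:,::-1].copy();cv2.imwrite("pics/top23.png",t)
bar("scene",.5445,.1095,np.deg2rad(9-80.2),330,120,10,s,"pics/ai.png",off=(.7,0),w=80,h=60)
crop(t,230,165,60,45,12,"pics/aj.png")
crop(s,330,120,80,60,10,"pics/ak.png")
```

```text
(no output)
```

View pics/ai.png

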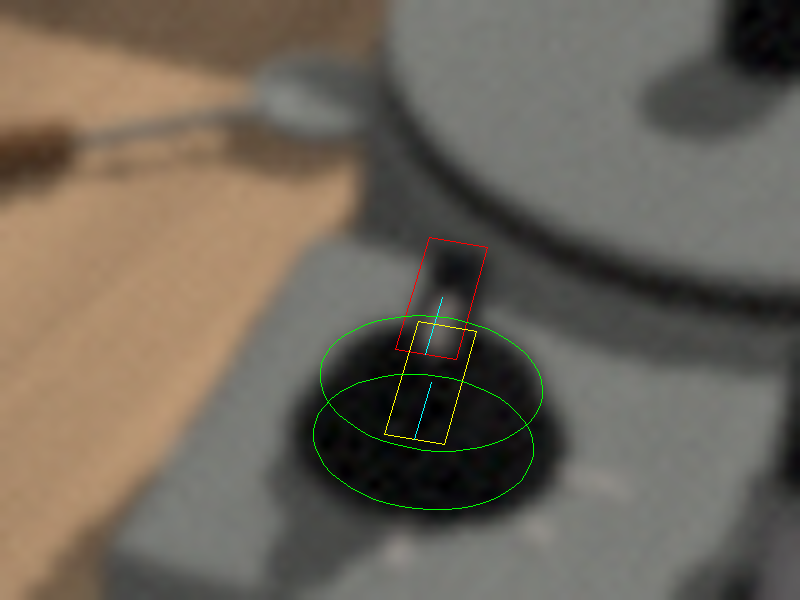

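View pics/aj.png

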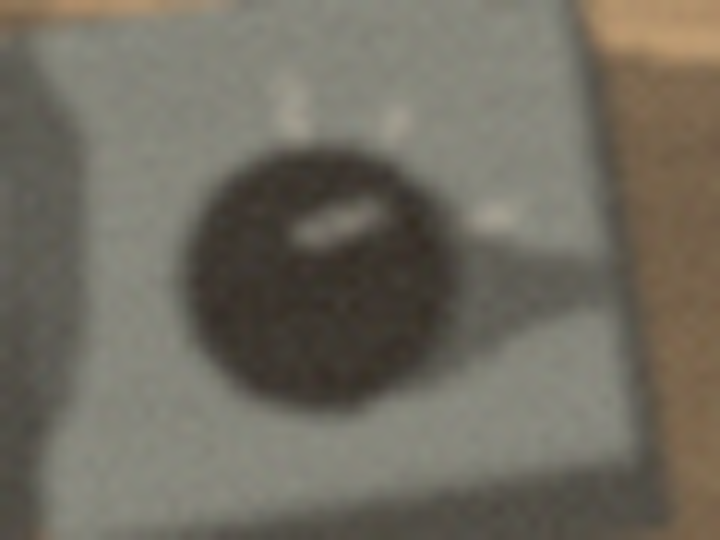

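View pics/top23.png

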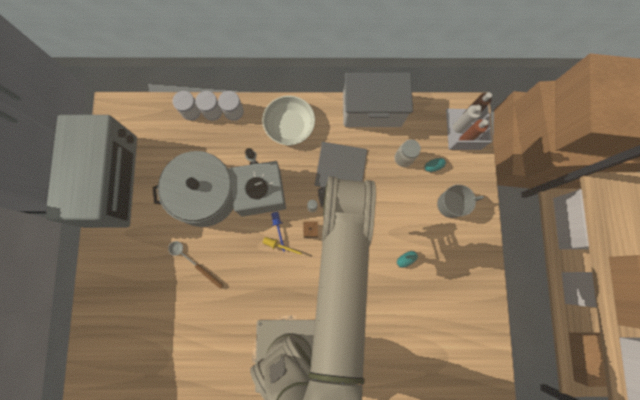

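View pics/scene23.png

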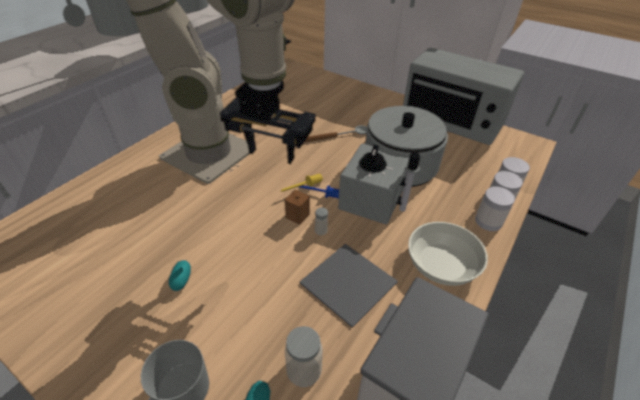

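Run:
```python
from h import *
t=cv2.imread("pics/top23.png").astype(float).mean(2)
t=t[178:188,252:264];w=np.clip(t-75,0,None);print(t.astype(int))
ys,xs=np.nonzero(w>0);W=w[ys,xs];mu=np.array([np.average(xs,weights=W),np.average(ys,weights=W)])
C=np.cov(np.c_[xs,ys].T,aweights=W);v=np.linalg.eigh(C)[1][:,1];c=mu+[252,178]
a=at("top",*(c-3*v),.178);b=at("top",*(c+3*v),.178);print(c,v,np.rad2deg(np.arctan2(*(b-a)[:2][::-1])))
```

```text
[[ 76  63  60  55  58  60  57  61  68  80  92 109]
 [ 56  58  56  56  54  53  52  57  56  59  61  88]
 [ 57  51  52  54  57  50  57  57  57  57  60  65]
 [ 55  53  51  55  51  59  65  70  80  71  64  53]
 [ 57  57  57  60  73  89  96  98 102  90  68  56]
 [ 53  59  72  90  99 105 116 115 100  83  70  55]
 [ 54  58  83 106 110 102  98  88  72  66  55  53]
 [ 57  57  71  81  87  80  66  58  53  56  55  53]
 [ 52  56  53  56  58  55  52  46  54  53  49  49]
 [ 55  51  49  57  52  50  50  52  52  50  54  55]]
[258.30448515 182.48957675] [-0.80332622  0.59553923] 127.7205497588058
```

Run:
```python
from h import *
def ang(f,x0,x1,y0,y1,th):
    t=cv2.imread(f).astype(float).mean(2)[y0:y1,x0:x1];w=np.clip(t-th,0,None)
    ys,xs=np.nonzero(w>0);W=w[ys,xs];mu=np.array([np.average(xs,weights=W),np.average(ys,weights=W)])
    C=np.cov(np.c_[xs,ys].T,aweights=W);v=np.linalg.eigh(C)[1][:,1];c=mu+[x0,y0]
    a=at("top",*(c-3*v),.178);b=at("top",*(c+3*v),.178);print(c,v,np.rad2deg(np.arctan2(*(b-a)[:2][::-1])))
ang("pics/top23.png",252,264,181,187,65)
# console edges for yaw: left->right top edge and bottom edge
for (p,q) in (((462,140),(683,107)),((483,355),(720,315))):
    a=at("top",140+p[0]/5,140+p[1]/5,.13);b=at("top",140+q[0]/5,140+q[1]/5,.13);d=b-a;print(np.rad2deg(np.arctan2(d[0],-d[1])))
```

```text
[257.69230769 183.15842491] [-0.9499999   0.31225021] 108.71468436428435
8.770781928042034
9.659570781494278
```

Run:
```python
from bench import *
print(read_state()["time"],close_job())
```

```text
the job is handed in; nothing more can be done
62.3333 None
```

The slow cooker is loaded, closed and switched to high, and I handed the job in at about 62 s of the 210 s allowed. No verdict is reported, so the checks below are my own.

- **Sweet potatoes:** All five were on the counter, and all five lie in the pot. The top view just before the lid went on showed them there.
- **Lid:** It sits flat on the rim. The scene view matched the projected outline of a level, centred lid to about 1 px.
- **Probe:** It was pushed past the rubber plug (about 3 N) until the collar met the tube's mouth. The force rose to 24 N at the expected height, and a picture shows it seated.
- **Knob:** Only after the rest was done, I pushed it in about 8 mm and turned it clockwise to its end. The twist torque rose from 0.04 to 1.14 N·m there. After release, the white line reads about 1.40 rad, and the knob looks to be back up.

The jar and shaker are still in place.

**Off-plan or disagreeing:**
- **Blue and yellow look-alike probes:** They fell over early in the run. I never went near them and think they toppled by themselves.
- **Camera disagreement:** The two cameras differed by up to about 6 mm on the pot's position. I used a value between the two, and the lid went in with no notable side load.
- **Lid transport:** The lid tilted about 2.5° while passing over the probe. I saw no contact force and levelled it before lowering.

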